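Load the can-track rollers and lock the keeper

TASK

Drop the three loose black track rollers one by one into the three empty bays of the tilted roller cradle, so that both axle stubs of each sit fully down in their slots. Then slide the keeper strip to the left until its index line stands at the scribed mark, which brings its tongues over the slots, and swing the clamp lever clockwise all the way, until it lies along the keeper, to tighten it. Leave the date stamp, the ferrule cap and the full can where they stand.

Things in the scene. Friction and masses are not known exactly. Their poses are not given: they have to be found in the camera images.
- cassette: Tilted aluminium roller cassette, fixed on a grey stand, tilted 0.55 rad: the slope faces the robot. x runs up the slope (away from the robot), y to the left along the bays, z is the slope's normal, leaning toward the robot. Origin: underside centre of its 88 x 150 x 8 mm base plate. Rails along y at x = -30 and +30 mm, 8 mm thick, top at z = 44 mm; the 52 mm between them is open down to z = 8 mm for fingers.
- hood_edge (a point): Middle of the front edge (124 mm long, along y) of the stand's splash hood, a 5 mm grey sheet that overhangs from the upright back panel, about 23 mm behind (cassette +x) the bay centres and 84 mm above them. A gripper cannot come straight down on the bays: it must lean toward the robot, along the cassette's z.
- bay_0 (a point): Left bay: centre of a seated roller, 32 mm above the cassette's underside, midway between the rails; axes as the cassette's (x = along the axle). A bay is a pair of facing open-topped slots in the two rails, 15 mm wide, floor at cassette z = 26 mm, top at 44 mm, mouths rounded 2 mm. A seated roller has 1.5 mm play to each side, 3 mm lengthwise.
- bay_1 (a point): Middle bay, as bay_0; the bays are 56 mm apart along y.
- bay_2 (a point): Right bay, as bay_0.
- roller_0_mid (a point): Centre of a loose roller lying on the table: black body 28 mm diameter x 46 mm long, a steel axle stub 12 mm diameter sticking out 11 mm at each end (68 mm over all); x is its axis; centre 14 mm above the table. About 80 g (varies). The three are alike: any roller may go in any bay, either way round.
- roller_1_mid (a point): Centre of the second roller, as roller_0_mid.
- roller_2_mid (a point): Centre of the third roller, as roller_0_mid.
- keeper (a joint): Steel keeper strip, lying on the low-side rail's ledge, sliding along the cassette's y. Value in m, 0 = right end, grows to the left; travel 0.040 runs past the mark. Starts at 0 to 0.006, its three 14 mm tongues between the slots. The scribed mark is at 0.028 (tongues over the slots, 6 mm above seated stubs). About 2 N of friction; stays where left.
- tab_grip (a point): Centre of the keeper's upright thumb tab: 22 mm (x) by 10 mm (y, the way it slides) by 32 mm tall along the cassette's normal; axes as the cassette's. In the cassette's frame it stands at x = -66 mm, y = 36 mm + the keeper's value, z = 60 mm. It moves with the keeper and can be pinched across y or pushed.
- lever (a joint): Clamp lever, turning in the cassette's plane about lever_pivot, 40 mm long. Value in rad: 0 = pointing down the slope (cassette -x), grows clockwise seen from above; starts at 0 to 0.25; 1.5 = end stop, pointing along the keeper (cassette +y, tightened). About 0.1 N m of friction; it stays where it is left.
- knob_grip (a point): Middle of the lever's upright round knob, 16 mm diameter, 28 mm tall along the cassette's normal (14 mm above and below this point). Moves with the lever.
- lever_pivot (a point): Point on the lever's turning axis, at the knob's middle height; axes as the cassette's.
- date_stamp: Hand stamp with a red knob on a 34 mm square black foot, 70 mm tall, loose; origin at the centre of its underside. To be left alone.
- ferrule_cap: Stainless ferrule cap, a 50 mm disc 10 mm thick, loose; origin at the centre of its underside. To be left alone.
- full_can: Filled plain can, 66 mm diameter, 122 mm tall, loose, standing; origin at the centre of its underside. To be left alone.

How it is judged:
By the outcome, as a careful person would: the job done as asked, in the order asked, and still so for the second after the job is handed in, with the robot touching nothing.
It also fails if it takes over 72 s, if anything falls off the work surface, if the arm or the gripper's body presses on something with over 40 N, if the wrist force passes 120 N, or if a joint passes its speed limit or range.

ROBOT

A 6-joint arm with a two-finger parallel gripper is mounted at the origin on a cart in front of the work surface, level with it; the furniture and walls round the work are solid. World frame = base frame: x ahead of the robot, y to its left, z up, the work surface at z = 0. Lengths are in m, angles in rad, forces in N, time in s.
With the tool pointing down it reaches from about 0.35 to 0.975 m from the base axis. Payload 4.9 kg.
Tool frame: the origin (TCP) lies midway between the tips of the shut fingers; the grasp point (between the pads) lies 19 mm behind it; x points along the fingers, z is the direction in which the jaws open and shut, and the axes are right-handed (so a half turn about x gives the same grasp; the last joint's range is limited). The gripper opens to 85 mm and grips with 20 to 120 N. Pads are 22 mm wide; open, the fingers measure 114 mm over their backs; the gripper's body (76 mm by 85 mm) begins 54 mm behind the grasp point. The pads swing forward as they close: fully open they stand 13 mm farther back than shut.
Start: joints at [1.108, 0.053, 1.613, -0, 1.476, -0.119], TCP at [0.211, 0.588, 0.231] pointing down, gripper open.
Joint ranges: [-3.01, 3.01], [-1.01, 2.22], [0.06, 2.58], [-1.02, 4.17], [0.09, 2.62], [-3.14, 3.14]. Speed limits (rad/s): [2.57, 2.57, 3.14, 3.14, 3.14, 3.14].

INTERFACE

Orientations are given as a unit quaternion [w, x, y, z].
In Python, from plant import state, cams, workorder, nets gives the robot as it stands.
- The arm moves only by the tool play_rows, never from a script. Its argument "motion" is a list of rows, each a list of 3 entries, a list of its own where there are three numbers: the closure, from -1 (fully open) to 1 (shut), then the shift along the world's x, y, z in m, then the turn about the world's z in rad. A call has 1 to 5 rows; each row is the pose to reach, as a shift and turn from the pose commanded when the call began; what a row does not reach only later rows make up. A row lasts 1/10 s, in which the tool goes at most 50 mm and 8.59 degrees, less where a joint would pass 70% of its speed; a pose out of reach is approached as far as the arm can. A call with a gripper value outside its range is refused whole. The fingers move at their own pace and stop on an object; the grip force is fixed at half the most. Time passes only in rows, so rows that repeat a pose let the fingers close. It gives the time, the measured TCP pose, the force and the opening at its end, in the units of the state.
- state(): the state, without advancing time (a new reading comes with each control period).
- cams.grab_frame(name): name is "scene" or "top" or "wrist"; returns (picture, depth): 400x640x3 uint8, red, green, blue; 400x640 float32, m along the optical axis (not along the pixel's ray), 0 where there is no reading.
- cams.camera_info(name): a dict with "K" (3x3 intrinsics, pixels), "rvec" (rotation vector, rad) and "tvec" (3), from world to camera coordinates, as OpenCV has them. Camera axes: x right, y down, z forward; pixel columns grow to the right and rows downward; lengths in m; the calibration is good to about 2 mm. A picture is of the moment at which its call begins: read the wrist's pose just before it. camera_info takes no time and is no camera call; for the wrist camera it gives the pose at the moment of the call.
- workorder.job_done(): hands the job in, once; it reports no verdict.
Trained networks look in the newest picture that a camera, given by its name, has taken for a name from the list of things; names that differ only in an ending like _2 or _b are one class to them, and where a whole thing is asked for, a point or a joint stands for the part that bears it (a point fixed in the world has none). Each returns a list of dicts, best first, with "score" (0 to 1); they miss things now and then, are a little off and sometimes report something else, mostly with a low value. They report only what shows in the picture. A call takes as long as a camera call.
- nets.recognise(camera, target): "at" ([x, y, z] in m, in world coordinates, good to about 4 mm: the middle of the surface that is visible of it).
- nets.landmark_of(camera, target): "at" ([x, y, z] in m, in world coordinates, good to about 4 mm: a listed point, or the origin of a listed thing).
The state is a dict: "time": time; "joint_pos": joint angles; "joint_vel": joint speeds; "joint_efforts": joint torques, N m; "tool_pos": TCP position; "tool_rot": TCP orientation; "contact_force": force on the tool from outside, world axes, zero at the start; "ft_torque": the same for the moment, N m; "gripper_width": opening from 0.0 (shut) to 1.0 (fully open).
Only numpy, scipy, OpenCV 4.12 (cv2) and the standard library are available. Lean on these libraries where they do the work, as an engineer would, in place of code of your own. Each camera call takes 0.05 s, during which the arm holds its last target.

## Working session

There is one attempt and no reset: what is moved stays moved. The work goes in short steps, Python scripts to look and compute and a tool call to move; the robot and the scene stay as the last step left them, time stands still between calls to the robot, and variables do not carry over. Pictures are saved under pics/ and viewed, and the job is handed in when it is done.

Besides the shell and the picture viewer there is one more tool, called after "Emit:" as name(argument=value, ...), one argument or row to a line, values as JSON. play_rows: Moves the arm, as the interface text tells. Its arguments: {"type":"object","properties":{"motion":{"type":"array","items":{"type":"array"}}},"required":["motion"]}

```bash
ls -la; mkdir -p pics; cat > h.py <<'E'
import numpy as np, cv2
from plant import state, cams, workorder, nets
def grab(n,save=None):
    info=cams.camera_info(n); im,d=cams.grab_frame(n)
    if save: cv2.imwrite('pics/'+save+'.png',im[:,:,::-1]); np.savez('pics/'+save+'.npz',d=d,im=im,K=info['K'],rvec=info['rvec'],tvec=info['tvec'])
    return im,d,info
def cloud(d,info):
    K=np.array(info['K']);R=cv2.Rodrigues(np.array(info['rvec'],float))[0];t=np.array(info['tvec'],float).ravel()
    v,u=np.mgrid[:d.shape[0],:d.shape[1]]
    P=np.stack([(u-K[0,2])*d/K[0,0],(v-K[1,2])*d/K[1,1],d],-1)
    W=(P-t)@R
    W[d<=0]=np.nan
    return W
E
python3 - <<'E'
from h import *
s=state(); print({k:np.round(v,3) for k,v in s.items()})
for n in ['scene','top']:
    im,d,i=grab(n,n+'0'); print(n,i)
    for t in ['roller_0_mid','bay_0','hood_edge','cassette','tab_grip','knob_grip','lever_pivot','date_stamp','ferrule_cap','full_can']:
        print(t,[(np.round(r['at'],3).tolist(),round(r['score'],2)) for r in nets.landmark_of(n,t)])
E
```

```text
total 12
drwxr-xr-x  3 agent agent 4096 Dec  7 08:28 .
drwxr-xr-x 23 root  root  4096 Dec  7 08:28 ..
drwxr-xr-x  2 agent agent 4096 Dec  7 08:28 pics
{'time': np.float64(0.0), 'joint_pos': array([ 1.108,  0.053,  1.614, -0.   ,  1.476, -0.119]), 'joint_vel': array([ 0.001,  0.001,  0.   ,  0.001, -0.002, -0.002]), 'joint_efforts': array([ 1.0000e-03, -3.9367e+01, -3.7018e+01,  0.0000e+00,  7.0000e-03,
        0.0000e+00]), 'tool_pos': array([0.21 , 0.588, 0.23 ]), 'tool_rot': array([ 0.578, -0.407,  0.579,  0.407]), 'contact_force': array([-0.863,  0.306, -0.678]), 'ft_torque': array([ 0.061, -0.012, -0.004]), 'gripper_width': np.float64(0.999)}
scene {'K': array([[416.04206387,   0.        , 322.29557435],
       [  0.        , 416.04206387, 194.45853719],
       [  0.        ,   0.        ,   1.        ]]), 'rvec': array([ 2.06283886, -1.23207178,  0.52105121]), 'tvec': array([-0.29707093,  0.4396345 ,  0.73758882])}
roller_0_mid [([0.44, 0.088, 0.015], 0.5)]
bay_0 [([0.455, -0.31, 0.08], 0.95), ([0.489, -0.267, 0.074], 0.8), ([0.522, -0.226, 0.075], 0.77)]
hood_edge [([0.505, -0.
[... 574 characters left out ...]
ec': array([-0.00785433,  0.56373821,  1.13747112])}
roller_0_mid [([0.505, 0.061, -0.006], 0.72), ([0.442, 0.096, 0.015], 0.48)]
bay_0 [([0.526, -0.226, 0.078], 0.76), ([0.452, -0.309, 0.079], 0.68), ([0.491, -0.266, 0.075], 0.6)]
hood_edge [([0.506, -0.284, 0.167], 0.79), ([0.462, -0.191, 0.068], 0.27)]
cassette [([0.505, -0.278, 0.051], 0.88), ([0.438, 0.099, 0.018], 0.18)]
tab_grip [([0.464, -0.192, 0.068], 0.62), ([0.417, -0.255, 0.088], 0.54)]
knob_grip [([0.417, -0.257, 0.085], 0.66), ([0.393, -0.228, 0.069], 0.44)]
lever_pivot [([0.419, -0.254, 0.091], 0.91)]
date_stamp [([0.453, -0.003, 0.002], 0.46)]
ferrule_cap [([0.5, 0.067, -0.007], 0.75)]
full_can [([0.391, -0.23, 0.067], 0.4)]
```

View pics/scene0.png

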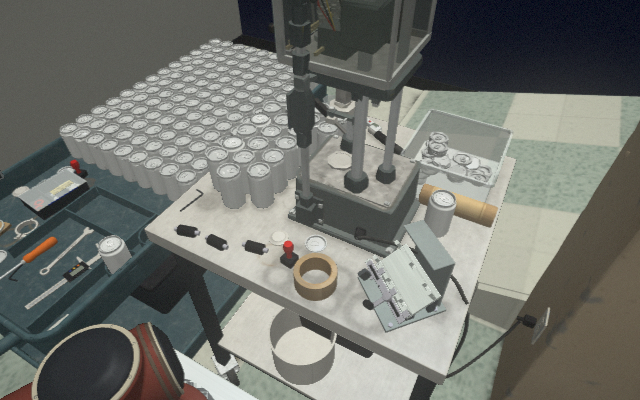

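View pics/top0.png

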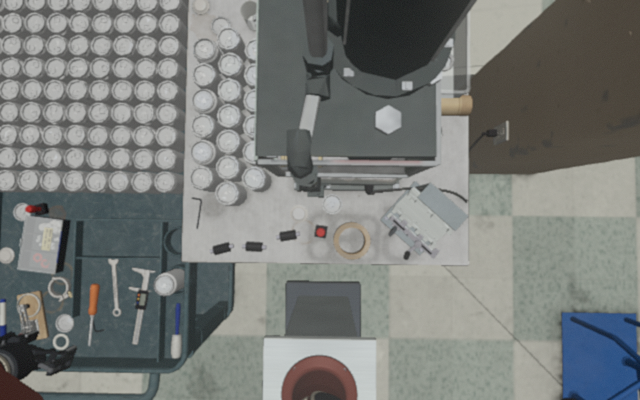

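```bash
python3 - <<'E'
from h import *
a=np.load('pics/scene0.npz')['im'];b=np.load('pics/top0.npz')['im']
c1=cv2.resize(a[210:340,345:475],(520,520),interpolation=3)
c2=cv2.resize(b[175:270,375:475],(0,0),fx=5.2,fy=5.2,interpolation=3)
cv2.imwrite('pics/crop_s.png',c1[:,:,::-1]);cv2.imwrite('pics/crop_t.png',c2[:,:,::-1])
s=state();i=cams.camera_info('wrist');R=cv2.Rodrigues(np.array(i['rvec']))[0];print('K',i['K'][0,0],'camC',-R.T@np.array(i['tvec']).ravel(),'fwd',R[2],'x',R[0],s['tool_pos'])
im,d,i=grab('wrist','w0')
# rollers from top depth
z=np.load('pics/top0.npz');W=cloud(z['d'],z)
im=z['im'].astype(int)
m=(im.sum(2)<150)&(W[...,2]>0.004)&(W[...,2]<0.04)&(W[...,0]>0.3)&(W[...,0]<0.6)&(W[...,1]>0.05)&(W[...,1]<0.4)
n,l,st,ce=cv2.connectedComponentsWithStats(m.astype(np.uint8))
for k in range(1,n):
    if st[k,4]<20: continue
    p=W[l==k]; u,sv,vt=np.linalg.svd(p[:,:2]-p[:,:2].mean(0),full_matrices=False)
    ex=np.ptp((p[:,:2]-p[:,:2].mean(0))@vt.T,axis=0)
    print(k,st[k,4],ce[k],p.mean(0).round(4),p[:,2].max().round(4),np.arctan2(vt[0,1],vt[0,0]),ex)
E
```

```text
K 339.70493814189547 camC [0.13731463 0.61550692 0.37369052] fwd [ 0.28615937 -0.10292158 -0.95263842] x [ 3.37151192e-01  9.41450414e-01 -4.37306309e-04] [0.21065306 0.58841761 0.23131606]
```

View pics/crop_s.png

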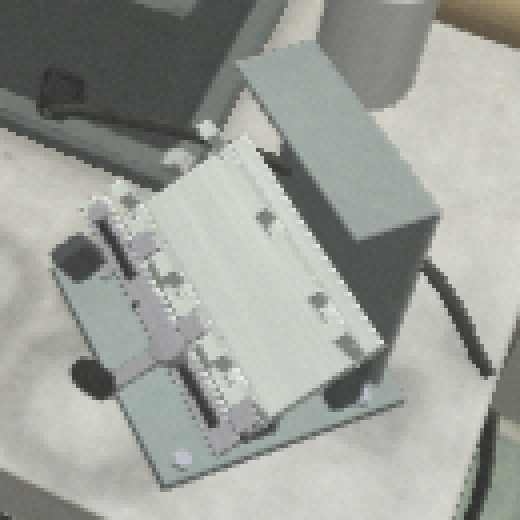

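View pics/crop_t.png

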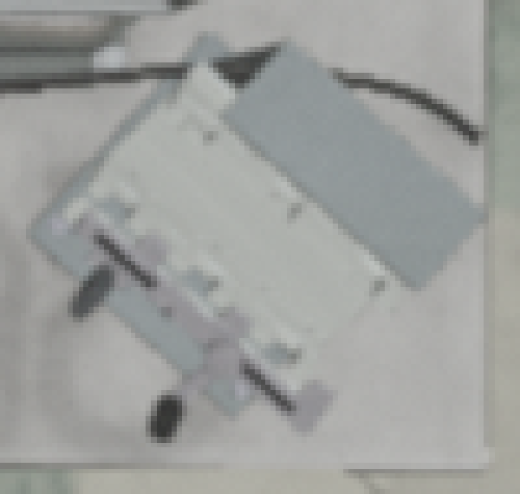

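View pics/w0.png

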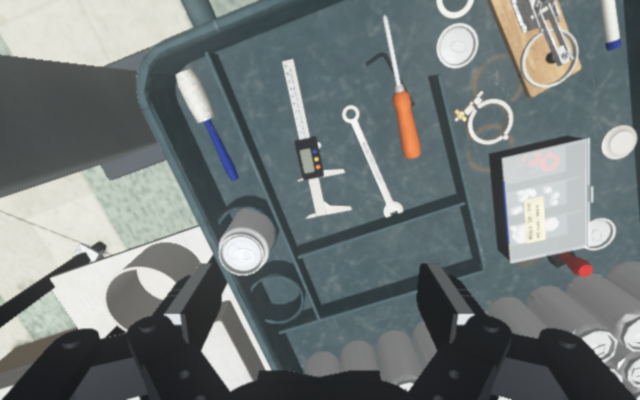

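```bash
python3 - <<'E'
from h import *
z=np.load('pics/top0.npz');W=cloud(z['d'],z);im=z['im']
for u,v in [(221,248),(254,246),(289,235),(270,225),(320,231),(425,215)]: print(u,v,W[v,u].round(3),im[v,u],z['d'][v,u])
c=cv2.resize(im[220:265,200:345],(0,0),fx=5.4,fy=5.4,interpolation=0);cv2.imwrite('pics/crop_r.png',c[:,:,::-1])
E
```

```text
221 248 [0.403 0.277 0.029] [60 59 60] 1.1300726
254 246 [0.41  0.185 0.031] [68 69 68] 1.126826
289 235 [0.441 0.089 0.029] [68 67 67] 1.1289827
270 225 [ 0.467  0.147 -0.004] [176 176 173] 1.1637632
320 231 [0.456 0.002 0.073] [176  73  70] 1.0844907
425 215 [ 0.502 -0.28   0.062] [174 177 173] 1.0929202
```

View pics/crop_r.png

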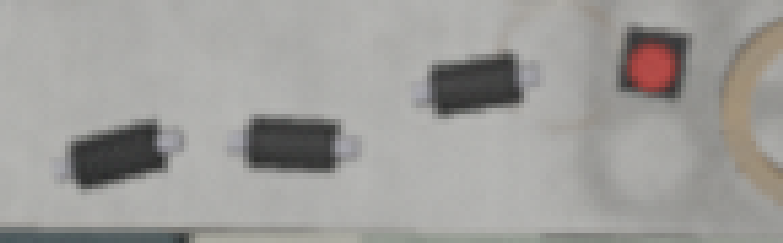

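```bash
cat >> h.py <<'E'
def rollers(z,ymin=0.04,ymax=0.33,thr=330):
    W=cloud(z['d'],z);im=z['im'].astype(int);out=[]
    m=(im.sum(2)<thr)&(W[...,2]>0.006)&(W[...,2]<0.045)&(W[...,0]>0.35)&(W[...,0]<0.5)&(W[...,1]>ymin)&(W[...,1]<ymax)
    n,l,st,ce=cv2.connectedComponentsWithStats(m.astype(np.uint8))
    for k in range(1,n):
        if st[k,4]<60: continue
        v,u=np.where(l==k)
        (c,sz,ang)=cv2.minAreaRect(np.stack([u,v],1).astype(np.float32))
        p=W[l==k][:,:2]; q=p-p.mean(0); vt=np.linalg.svd(q,full_matrices=False)[2]
        e=q@vt.T; mid=p.mean(0)+((e.max(0)+e.min(0))/2)@vt
        out.append((mid.round(4),np.arctan(vt[0,1]/vt[0,0]).round(3),np.ptp(e,axis=0).round(4),st[k,4],np.nanmax(W[l==k][:,2]).round(4)))
    return out
E
python3 - <<'E'
from h import *
for r in rollers(np.load('pics/top0.npz')): print(r)
# cassette fit
from scipy.optimize import least_squares
T=.55
P=[([0,.056,.032],[(.522,-.226,.075),(.526,-.226,.078)]),([0,0,.032],[(.489,-.267,.074),(.491,-.266,.075)]),([0,-.056,.032],[(.455,-.310,.080),(.452,-.309,.079)]),([0,0,0],[(.503,-.28,.048),(.505,-.278,.051)])]
def Rc(yaw):
    return cv2.Rodrigues(np.array([0,0,yaw]))[0]@np.array([[np.cos(T),0,-np.sin(T)],[0,1,0],[np.sin(T),0,np.cos(T)]])
f=lambda q:np.concatenate([Rc(q[3])@np.array(p)+q[:3]-np.array(o) for p,os in P for o in os])
r=least_squares(f,[.5,-.28,.05,-.69]);print(r.x.round(4),np.abs(r.fun).max())
q=r.x
for n,p in dict(hood=(.506,-.284,.166),tab=(.462,-.193,.0685),piv=(.419,-.254,.091),knob=(.392,-.229,.068)).items(): print(n,(Rc(q[3]).T@(np.array(p)-q[:3])).round(4))
E
```

```text
(array([0.4402, 0.0933]), np.float64(-1.375), array([0.0443, 0.0253]), np.int32(145), np.float64(0.0319))
(array([0.4009, 0.2794]), np.float64(-1.322), array([0.0449, 0.0254]), np.int32(151), np.float64(0.0327))
(array([0.408 , 0.1889]), np.float64(1.537), array([0.0454, 0.0253]), np.int32(148), np.float64(0.0328))
[ 0.5025 -0.2783  0.0495 -0.6999] 0.0037479710605561323
hood [ 0.0663 -0.0021  0.096 ]
tab [-0.0633  0.0392  0.0611]
piv [-0.0461 -0.0352  0.0769]
knob [-0.0895 -0.0334  0.0765]
```

Emit:
play_rows(
  motion=[
    [-1,[0.025,-0.043,0],-0.15],
    [-1,[0.05,-0.086,0],-0.3],
    [-1,[0.075,-0.13,0],-0.45],
    [-1,[0.1,-0.173,0],-0.6],
    [-1,[0.12,-0.216,0],-0.75],
  ],
)

```text
time: 1.65
tool_pos: [0.3315, 0.3707, 0.2315]
tool_rot: [0.688, -0.165, 0.687, 0.165]
contact_force: [0.4, -0.2, 0.6]
gripper_width: 1.0
```

Emit:
play_rows(
  motion=[
    [-1,[0.02,-0.044,0],-0.12],
    [-1,[0.04,-0.088,0],-0.25],
    [-1,[0.06,-0.132,0],-0.28],
    [-1,[0.083,-0.175,0],-0.28],
    [-1,[0.107,-0.22,-0.03],-0.28],
  ],
)

```text
time: 2.15
tool_pos: [0.4371, 0.1578, 0.2101]
tool_rot: [0.707, -0.069, 0.7, 0.07]
contact_force: [1.1, 1.0, 0.0]
gripper_width: 0.999
```

Emit:
play_rows(
  motion=[
    [-1,[0,-0.03,-0.03],0],
    [-1,[0,-0.046,-0.06],0],
    [-1,[0,-0.046,-0.09],0],
    [-1,[0,-0.046,-0.1],0],
    [-1,[0,-0.046,-0.1],0],
  ],
)

```text
time: 2.65
tool_pos: [0.4327, 0.1133, 0.1045]
tool_rot: [0.702, -0.07, 0.705, 0.07]
contact_force: [-0.8, 0.5, 0.2]
gripper_width: 1.001
```

```bash
cat >> h.py <<'E'
def pose():
    s=state(); w,x,y,z=s['tool_rot']
    zz=np.array([2*(x*z+w*y),2*(y*z-w*x)]); jaw=np.arctan2(zz[1],zz[0])
    return s['tool_pos'].round(4), 'camdir',round(float(jaw+np.pi/2),3), s['joint_pos'].round(2)
E
python3 - <<'E'
from h import *
print(pose())
im,d,i=grab('wrist','w1')
for n in ['recognise','landmark_of']: print([(r['at'],r['score']) for r in getattr(nets,n)('wrist','roller_0_mid')])
z=np.load('pics/w1.npz')
for r in rollers(z,0.02,0.15,260): print(r)
E
```

```text
(array([0.4327, 0.1133, 0.1045]), 'camdir', 1.768, array([ 0.09, -0.27,  2.13,  0.  ,  1.29, -0.11]))
[([0.4369, 0.0969, 0.0282], 0.75)]
[([0.4391, 0.0929, 0.0194], 0.73)]
(array([0.4401, 0.0936]), np.float64(-1.391), array([0.0555, 0.0274]), np.int32(2302), np.float64(0.029))
```

View pics/w1.png

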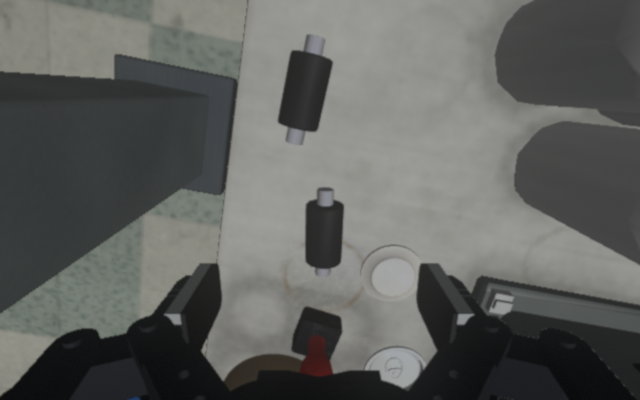

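Emit:
play_rows(
  motion=[
    [-0.3,[0,0,-0.03],0],
    [-0.3,[0,0,-0.05],0],
    [-0.3,[0,0,-0.05],0],
    [-0.3,[0,0,-0.05],0],
  ],
)

```text
time: 3.2
tool_pos: [0.4349, 0.1138, 0.0574]
tool_rot: [0.704, -0.07, 0.703, 0.07]
contact_force: [-0.1, -0.7, -0.1]
gripper_width: 0.655
```

```bash
python3 - <<'E'
from h import *
print(pose(),state()['gripper_width'])
E
```

```text
(array([0.4349, 0.1138, 0.0574]), 'camdir', 1.768, array([ 0.09, -0.2 ,  2.16,  0.  ,  1.18, -0.11])) 0.6548099876895157
```

Emit:
play_rows(
  motion=[
    [-0.3,[0.003,-0.008,-0.02],-0.01],
    [-0.3,[0.003,-0.008,-0.045],-0.01],
    [-0.3,[0.003,-0.008,-0.045],-0.01],
    [-0.3,[0.003,-0.008,-0.045],-0.01],
  ],
)

```text
time: 3.6
tool_pos: [0.438, 0.1056, 0.0125]
tool_rot: [0.705, -0.066, 0.703, 0.066]
contact_force: [-0.3, 0.2, 0.4]
gripper_width: 0.653
```

Tracks well from measured. Down 7 mm and grip.

Emit:
play_rows(
  motion=[
    [-0.3,[0,0,-0.007],0],
    [1,[0,0,-0.007],0],
    [1,[0,0,-0.007],0],
    [1,[0,0,-0.007],0],
    [1,[0,0,-0.007],0],
  ],
)

```text
time: 4.1
tool_pos: [0.4377, 0.1055, 0.0048]
tool_rot: [0.705, -0.066, 0.704, 0.066]
contact_force: [-1.9, 1.6, 4.6]
gripper_width: 0.303
```

Emit:
play_rows(
  motion=[
    [1,[0,0,0],0],
    [1,[0,0,0.03],0],
    [1,[0,0,0.07],0],
    [1,[0,0,0.11],0],
    [1,[0,0,0.15],0],
  ],
)

```text
time: 4.6
tool_pos: [0.4361, 0.1053, 0.1546]
tool_rot: [0.704, -0.066, 0.704, 0.066]
contact_force: [0.5, 0.1, -0.1]
gripper_width: 0.305
```

```bash
python3 - <<'E'
from h import *
print(pose(),state()['gripper_width'])
im,d,i=grab('wrist','w2')
E
```

```text
(array([0.4361, 0.1053, 0.1546]), 'camdir', 1.758, array([ 0.07, -0.33,  2.09, -0.  ,  1.39, -0.12])) 0.30544651693704744
```

View pics/w2.png

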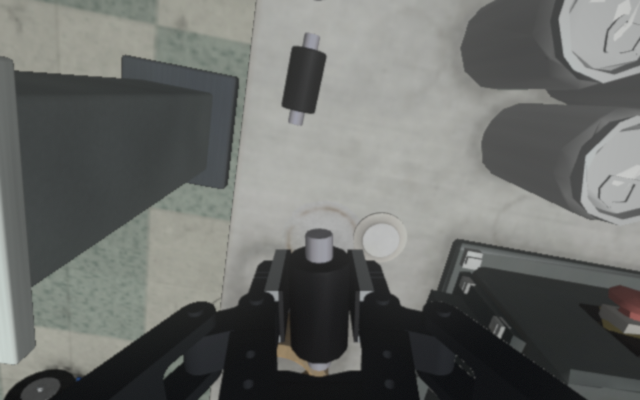

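Emit:
play_rows(
  motion=[
    [1,[0,-0.03,0.04],0.14],
    [1,[0,-0.07,0.07],0.28],
    [1,[0,-0.115,0.09],0.42],
    [1,[0,-0.16,0.1],0.56],
    [1,[0,-0.2,0.11],0.68],
  ],
)

```text
time: 5.15
tool_pos: [0.437, -0.0865, 0.2618]
tool_rot: [0.644, -0.292, 0.644, 0.291]
contact_force: [1.3, 0.3, -0.3]
gripper_width: 0.3
```

Emit:
play_rows(
  motion=[
    [1,[0.005,-0.045,0.015],0],
    [1,[0.01,-0.09,0.03],0],
    [1,[0.01,-0.12,0.03],0],
    [1,[0.01,-0.12,0.03],0],
  ],
)

```text
time: 5.55
tool_pos: [0.4469, -0.2082, 0.2909]
tool_rot: [0.645, -0.288, 0.646, 0.288]
contact_force: [0.4, 1.2, -0.8]
gripper_width: 0.303
```

```bash
python3 - <<'E'
from h import *
print(pose(),state()['gripper_width'])
im,d,i=grab('wrist','w3')
for t in ['bay_0','hood_edge','cassette','tab_grip','knob_grip','lever_pivot']:
        print(t,[(np.round(r['at'],3).tolist(),round(r['score'],2)) for r in nets.landmark_of('wrist',t)])
E
```

```text
(array([ 0.4469, -0.2082,  0.2909]), 'camdir', 2.411, array([-0.59, -0.3 ,  1.84, -0.  ,  1.6 , -1.43])) 0.302630043015611
bay_0 [([0.486, -0.268, 0.073], 0.78), ([0.523, -0.229, 0.075], 0.72), ([0.455, -0.311, 0.076], 0.56)]
hood_edge [([0.42, -0.257, 0.092], 0.43)]
cassette [([0.503, -0.278, 0.052], 0.59)]
tab_grip [([0.465, -0.194, 0.066], 0.61), ([0.456, -0.219, 0.302], 0.58)]
knob_grip [([0.393, -0.233, 0.071], 0.59)]
lever_pivot [([0.421, -0.254, 0.093], 0.79)]
```

View pics/w3.png

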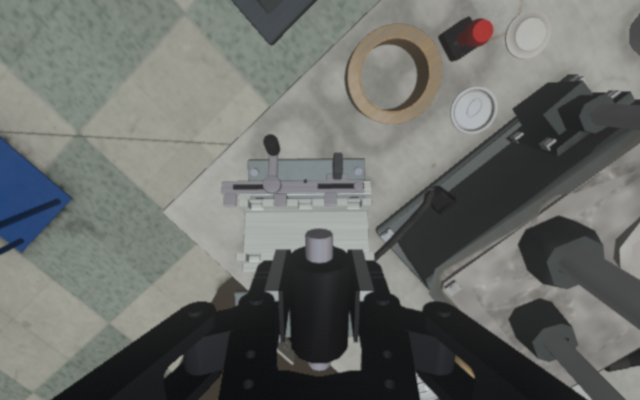

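```bash
python3 - <<'E'
from h import *
z=np.load('pics/w3.npz');im=z['im']
c=cv2.resize(im[130:230,215:385],(0,0),fx=4.6,fy=4.6,interpolation=3);cv2.imwrite('pics/c3.png',c[:,:,::-1])
W=cloud(z['d'],z)
T=.55
yaw=-.70;R=cv2.Rodrigues(np.array([0,0,yaw]))[0]@np.array([[np.cos(T),0,-np.sin(T)],[0,1,0],[np.sin(T),0,np.cos(T)]])
o=np.array([.5025,-.2783,.0495])
L=(W-o)@R
for v in range(184,222,2): print(v,[tuple((L[v,u]*1000).round(0)) for u in (257,280,304,328,353)])
E
```

```text
184 [(np.float64(-52.0), np.float64(-52.0), np.float64(50.0)), (np.float64(-48.0), np.float64(-24.0), np.float64(62.0)), (np.float64(-51.0), np.float64(1.0), np.float64(48.0)), (np.float64(-50.0), np.float64(28.0), np.float64(50.0)), (np.float64(-49.0), np.float64(56.0), np.float64(48.0))]
186 [(np.float64(-49.0), np.float64(-51.0), np.float64(51.0)), (np.float64(-46.0), np.float64(-25.0), np.float64(59.0)), (np.float64(-48.0), np.float64(1.0), np.float64(48.0)), (np.float64(-48.0), np.float64(28.0), np.float64(49.0)), (np.float64(-46.0), np.float64(56.0), np.float64(50.0))]
188 [(np.float64(-47.0), np.float64(-51.0), np.float64(51.0)), (np.float64(-45.0), np.float64(-25.0), np.float64(56.0)), (np.float64(-46.0), np.float64(1.0), np.float64(50.0)), (np.float64(-45.0), np.float64(28.0), np.float64(50.0)), (np.float64(-44.0), np.float64(56.0), np.float64(48.0))]
190 [(np.float64(-45.0), np.float64(-52.0), np.float64(50.0)), (np.float64(-45.0), np.float64(-26.0), np.float64(48.0)), (np.float64(-44.0), np.float64(1.0), np.float64(48.0)), (np.float64(-43.0), np.float64(28.0), np.float64(4
[... 3722 characters left out ...]
oat64(9.0)), (np.float64(-21.0), np.float64(27.0), np.float64(8.0)), (np.float64(-20.0), np.float64(58.0), np.float64(8.0))]
218 [(np.float64(-21.0), np.float64(-59.0), np.float64(9.0)), (np.float64(-20.0), np.float64(-31.0), np.float64(9.0)), (np.float64(-20.0), np.float64(-2.0), np.float64(8.0)), (np.float64(-19.0), np.float64(27.0), np.float64(8.0)), (np.float64(-18.0), np.float64(57.0), np.float64(8.0))]
220 [(np.float64(-19.0), np.float64(-59.0), np.float64(10.0)), (np.float64(-18.0), np.float64(-31.0), np.float64(8.0)), (np.float64(-17.0), np.float64(-2.0), np.float64(10.0)), (np.float64(-16.0), np.float64(27.0), np.float64(9.0)), (np.float64(-16.0), np.float64(57.0), np.float64(8.0))]
```

View pics/c3.png

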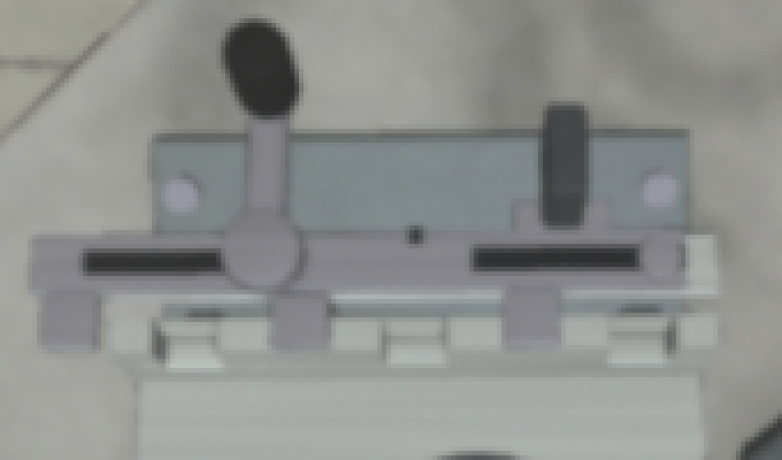

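```bash
cat >> h.py <<'E'
T=.55
def Rc(yaw): return cv2.Rodrigues(np.array([0,0,yaw]))[0]@np.array([[np.cos(T),0,-np.sin(T)],[0,1,0],[np.sin(T),0,np.cos(T)]])
def held(z,tp,camdir):
    """held roller points in (a: along camdir, b: lateral (camdir-90deg.. jaw), c: height) rel. TCP"""
    W=cloud(z['d'],z)-tp
    a=W[...,0]*np.cos(camdir)+W[...,1]*np.sin(camdir); jaw=camdir-np.pi/2
    b=W[...,0]*np.cos(jaw)+W[...,1]*np.sin(jaw)
    return a,b,W[...,2]
E
python3 - <<'E'
from h import *
z=np.load('pics/w3.npz');tp,_,cd,_=pose()
a,b,c=held(z,tp,cd)
for v in range(232,372,6):
    row=[(u) for u in range(270,370) if abs(c[v,u]-0.01)<0.04]
    m=np.array(row)
    # central surface
    print(v,[(round(a[v,u]*1000),round(b[v,u]*1000,1),round(c[v,u]*1000)) for u in (308,319,330)])
# lateral extents of stub (bright) & body (dark, between pads)
im=z['im'].astype(int).sum(2)
for v in (238,244,250): print(v,''.join('%4d'%x for x in im[v,296:344:2]))
# slots world
W=cloud(z['d'],z)
for u in (256.96,305.2,354.1):
    u0=int(u);f=u-u0
    P=np.nanmean([(1-f)*W[v,u0]+f*W[v,u0+1] for v in (206,207,208)],axis=0); print('slot floor',P.round(4))
E
```

```text
232 [(19, np.float64(-7.4), 7), (19, np.float64(-2.7), 8), (19, np.float64(2.0), 8)]
238 [(18, np.float64(-7.2), 12), (19, np.float64(-2.6), 14), (18, np.float64(1.9), 11)]
244 [(15, np.float64(-7.3), 12), (17, np.float64(-2.7), 15), (16, np.float64(1.9), 13)]
250 [(13, np.float64(-7.3), 12), (14, np.float64(-2.7), 15), (12, np.float64(2.0), 11)]
256 [(10, np.float64(-7.3), 13), (11, np.float64(-2.7), 15), (9, np.float64(2.0), 11)]
262 [(8, np.float64(-7.4), 13), (8, np.float64(-2.7), 14), (8, np.float64(1.9), 14)]
268 [(8, np.float64(-7.2), 19), (9, np.float64(-2.7), 20), (8, np.float64(1.7), 20)]
274 [(7, np.float64(-7.1), 22), (7, np.float64(-2.7), 22), (6, np.float64(1.7), 21)]
280 [(4, np.float64(-7.1), 22), (5, np.float64(-2.7), 23), (3, np.float64(1.7), 20)]
286 [(2, np.float64(-7.2), 22), (1, np.float64(-2.7), 21), (1, np.float64(1.7), 21)]
292 [(-1, np.float64(-7.2), 22), (-1, np.float64(-2.8), 22), (-2, np.float64(1.7), 21)]
298 [(-4, np.float64(-7.3), 22), (-3, np.float64(-2.8), 23), (-4, np.float64(1.7), 22)]
304 [(-7, np.float64(-7.3), 21), (-8, np.float64(-2.8), 21), (-
[... 751 characters left out ...]
]
358 [(-34, np.float64(-7.8), 22), (-34, np.float64(-3.0), 22), (-35, np.float64(1.8), 21)]
364 [(-48, np.float64(-8.3), 11), (-45, np.float64(-3.0), 14), (-334, np.float64(12.2), -292)]
370 [(-634, np.float64(-37.0), -589), (-48, np.float64(-3.1), 14), (-700, np.float64(24.4), -656)]
238  507 507 508 508 472 280 304 325 331 322 300 285 295 315 327 368 389 375 354 503 512 513 512 510
244  510 510 511 512 477 281 313 365 410 430 443 456 458 454 449 443 413 377 356 504 520 522 521 521
250  189 128 116 115 140 249 310 368 411 431 445 456 455 452 448 440 409 375 257 120 109 113 122 192
slot floor [ 0.4357 -0.2952  0.0561]
slot floor [ 0.473  -0.2526  0.0577]
slot floor [ 0.5113 -0.2102  0.0571]
```

```bash
python3 - <<'E'
from h import *
print(np.load('pics/w3.npz')['K'])
o=np.array([.5025,-.2783]);yaw=-.715
for n in ['top0','scene0']:
    z=np.load(f'pics/{n}.npz');W=cloud(z['d'],z)
    m=(np.hypot(W[...,0]-.52,W[...,1]+.3)<.12)&(W[...,2]>.14)&(W[...,2]<.2)
    p=W[m];d=p[:,:2]-o;h=d@[np.cos(yaw),np.sin(yaw)];y=d@[-np.sin(yaw),np.cos(yaw)]
    print(n,m.sum(),'z',np.percentile(p[:,2],[5,50,95]).round(4),'y',np.percentile(y,[1,99]).round(4))
    for a in np.arange(-.06,.07,.02):
        k=abs(y-a)<.01
        if k.sum()>5: print(a.round(2),np.sort(h[k])[:4].round(4),p[k][np.argsort(h[k])[:3],2].round(3),h[k].max().round(3))
E
```

```text
[[339.70493814   0.         318.7177738 ]
 [  0.         339.70493814 200.70261041]
 [  0.           0.           1.        ]]
top0 1049 z [0.1631 0.166  0.1689] y [-0.0597  0.0617]
-0.06 [0.0055 0.0055 0.0057 0.0065] [0.163 0.165 0.163] 0.054
-0.04 [0.0048 0.005  0.0053 0.0053] [0.164 0.164 0.164] 0.056
-0.02 [0.0049 0.0051 0.0057 0.0058] [0.164 0.166 0.165] 0.055
0.0 [0.0049 0.0051 0.0052 0.0054] [0.165 0.166 0.168] 0.055
0.02 [0.0052 0.0056 0.0057 0.0058] [0.163 0.162 0.164] 0.055
0.04 [0.0054 0.0058 0.0062 0.0063] [0.163 0.165 0.164] 0.055
0.06 [0.0056 0.0056 0.0057 0.0069] [0.163 0.166 0.166] 0.055
scene0 1206 z [0.1623 0.1646 0.1667] y [-0.0647  0.0567]
-0.06 [0.0047 0.0058 0.0061 0.0063] [0.165 0.165 0.163] 0.056
-0.04 [0.006  0.0063 0.0064 0.0064] [0.163 0.162 0.165] 0.056
-0.02 [0.006  0.0063 0.0063 0.0064] [0.163 0.163 0.165] 0.056
0.0 [0.0062 0.0065 0.0065 0.0067] [0.164 0.163 0.162] 0.057
0.02 [0.0051 0.0057 0.0064 0.0064] [0.165 0.165 0.166] 0.056
0.04 [0.0054 0.0065 0.0066 0.0069] [0.165 0.165 0.163] 0.057
0.06 [0.0058 0.0073 0.0075 0.0091] [0.166 0.164 0.165] 0.056
```

```bash
python3 - <<'E'
from h import *
p=pose();print(p)
im,d,i=grab('wrist','w4')
R=cv2.Rodrigues(np.array(i['rvec']))[0];C=-R.T@np.array(i['tvec']).ravel()
z=np.load('pics/w4.npz');a,b,c=held(z,p[0],p[2])
for v in (244,250,290,320): print([(round(a[v,u]*1000),round(b[v,u]*1000,1),round(c[v,u]*1000)) for u in (306,319,332)])
W=cloud(z['d'],z)
cc=cv2.resize(im[130:230,215:385],(0,0),fx=4.6,fy=4.6,interpolation=3);cv2.imwrite('pics/c4.png',cc[:,:,::-1])
g=cv2.cvtColor(im,cv2.COLOR_RGB2GRAY)
print(pose()[0],C)
np.save('pics/w4W.npy',W)
E
```

```text
(array([ 0.4474, -0.2039,  0.2912]), 'camdir', 2.417, array([-0.58, -0.3 ,  1.84,  0.  ,  1.61, -1.43]))
[(17, np.float64(-4.8), 11), (18, np.float64(0.7), 13), (16, np.float64(6.3), 8)]
[(15, np.float64(-4.8), 11), (17, np.float64(0.7), 15), (14, np.float64(6.3), 9)]
[(2, np.float64(-4.6), 22), (2, np.float64(0.7), 22), (1, np.float64(6.0), 21)]
[(-13, np.float64(-4.8), 22), (-12, np.float64(0.7), 23), (-13, np.float64(6.2), 21)]
[ 0.4474 -0.204   0.2914] [ 0.38911664 -0.15140513  0.43365709]
```

View pics/c4.png

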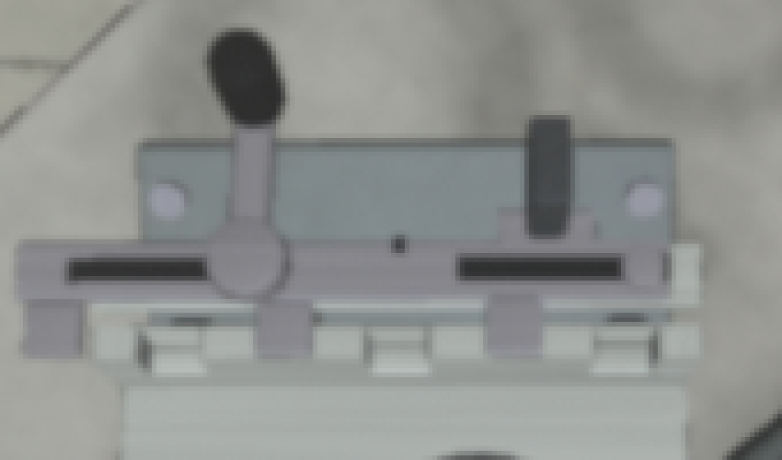

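```bash
python3 - <<'E'
from h import *
W=np.load('pics/w4W.npy')
P=[]
for u in (253.5,302.0,350.7):
    u0=int(u);f=u-u0
    q=[(1-f)*W[v,u0]+f*W[v,u0+1] for v in (207,208,209)]; P.append(np.mean(q,0)); print(np.array(q).round(4).tolist())
P=np.array(P)
d=P[2]-P[0]; print('yaw',np.arctan2(d[1],d[0])-np.pi/2, np.linalg.norm(d[:2])/112e-3)
yaw=-.720;R=Rc(yaw)
o=np.array([.5025,-.2783,.0495]);L=(W-o)@R
# rail face x median near z 15..35 between slots; floor, base heights
m=(abs(L[...,0]+.027)<.004)&(L[...,2]>.014)&(L[...,2]<.036)&(abs(L[...,1])<.07)
for lo,hi in((-.07,-.03),(-.03,.03),(.03,.07)):
    k=m&(L[...,1]>lo)&(L[...,1]<hi);print('face x',k.sum(),np.median(L[...,0][k]).round(4))
k=(abs(L[...,0])<.022)&(abs(L[...,1])<.06)&(abs(L[...,2]-.008)<.006);print('base z',np.median(L[...,2][k]))
for i,y in enumerate((-.056,0,.056)):
    print('floor',((P[i]-o)@R).round(4))
    k=(abs(L[...,0]+.031)<.003)&(abs(L[...,1]-y)<.012)&(abs(L[...,2]-.026)<.003);print(k.sum(),np.median(L[...,2][k]),L[...,1][k].min(),L[...,1][k].max())
E
```

```text
[[0.4342, -0.2938, 0.0566], [0.435, -0.2945, 0.0568], [0.4358, -0.2952, 0.0574]]
[[0.4719, -0.2513, 0.0563], [0.4726, -0.2518, 0.0573], [0.4736, -0.2528, 0.0569]]
[[0.5099, -0.2086, 0.0558], [0.5105, -0.2092, 0.0569], [0.5114, -0.2099, 0.0572]]
yaw -0.7252152056408248 1.017536209737972
face x 152 -0.0271
face x 216 -0.0271
face x 154 -0.0271
base z 0.008749990486620096
floor [-0.0303 -0.0567  0.0273]
55 0.02695921170684049 -0.06438846642207084 -0.05045503112330592
floor [-0.0301  0.0002  0.027 ]
67 0.026812787092038517 -0.00809941592734315 0.006065500013760316
floor [-0.0299  0.0573  0.0267]
60 0.02667089283573546 0.04934572309515755 0.06259289701185074
```

Emit:
play_rows(
  motion=[
    [1,[0.015,-0.025,-0.03],0],
    [1,[0.0285,-0.051,-0.07],0],
    [1,[0.0285,-0.051,-0.105],0],
    [1,[0.0285,-0.051,-0.115],0],
    [1,[0.0285,-0.051,-0.115],0],
  ],
)

```text
time: 6.45
tool_pos: [0.4749, -0.2547, 0.1746]
tool_rot: [0.644, -0.289, 0.646, 0.291]
contact_force: [0.9, -0.2, -0.3]
gripper_width: 0.303
```

```bash
python3 - <<'E'
from h import *
print(pose(),state()['contact_force'])
E
```

```text
(array([ 0.4749, -0.2547,  0.1746]), 'camdir', 2.416, array([-0.63, -0.11,  1.87,  0.  ,  1.39, -1.48])) [ 0.87452683 -0.20476847 -0.29591805]
```

Emit:
play_rows(
  motion=[
    [1,[0.001,-0.0005,-0.008],0],
    [1,[0.001,-0.0005,-0.014],0],
    [1,[0.001,-0.0005,-0.018],0],
    [1,[0.001,-0.0005,-0.018],0],
  ],
)

```text
time: 6.85
tool_pos: [0.4778, -0.2568, 0.1613]
tool_rot: [0.646, -0.291, 0.644, 0.289]
contact_force: [-3.2, 3.2, 8.0]
gripper_width: 0.302
```

Emit:
play_rows(
  motion=[
    [1,[0,0,-0.006],0],
    [1,[-0.001,0.001,-0.012],0],
    [1,[-0.001,0.001,-0.018],0],
    [1,[-0.001,0.001,-0.018],0],
  ],
)

```text
time: 7.25
tool_pos: [0.4773, -0.2563, 0.144]
tool_rot: [0.646, -0.291, 0.644, 0.288]
contact_force: [-3.3, 2.5, 9.1]
gripper_width: 0.304
```

```bash
python3 - <<'E'
from h import *
print(pose(),state()['contact_force'])
im,d,i=grab('wrist','w5');im,d,i=grab('scene','s5')
c=cv2.resize(im[180:340,300:480],(0,0),fx=3.3,fy=3.3,interpolation=3);cv2.imwrite('pics/cs5.png',c[:,:,::-1])
E
```

```text
(array([ 0.4773, -0.2563,  0.144 ]), 'camdir', 2.416, array([-0.63, -0.08,  1.89,  0.  ,  1.32, -1.48])) [-3.27894916  2.49692243  9.06299607]
```

View pics/w5.png

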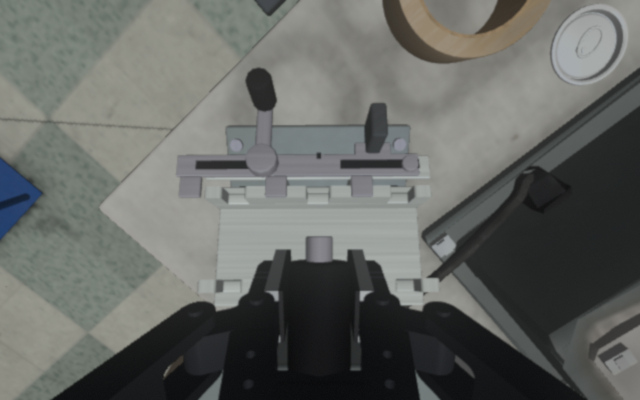

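View pics/cs5.png

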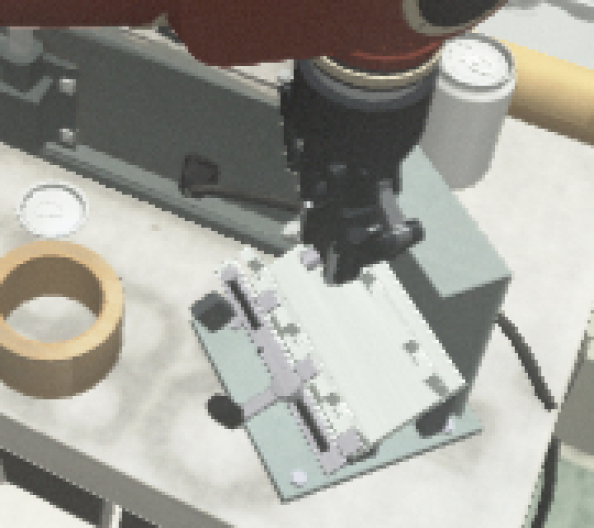

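```bash
cat >> h.py <<'E'
def tilt(name,tp,cd,u0=312,u1=326):
    z=np.load(f'pics/{name}.npz');a,b,c=held(z,tp,cd)
    m=np.zeros(a.shape,bool);m[200:375,u0:u1]=1
    m&=(c>-.03)&(c<.07)&(abs(a)<.06)
    A,C=a[m],c[m]
    return A,C,m
E
python3 - <<'E'
from h import *
p=pose();z=np.load('pics/w5.npz');a,b,c=held(z,p[0],p[2])
for v in range(236,376,6): print(v,[(round(a[v,u]*1000),round(b[v,u]*1000,1),round(c[v,u]*1000)) for u in (312,319,326)])
E
```

```text
236 [(19, np.float64(-2.4), 7), (20, np.float64(0.7), 8), (19, np.float64(3.7), 7)]
242 [(17, np.float64(-2.3), 8), (17, np.float64(0.7), 9), (17, np.float64(3.7), 8)]
248 [(15, np.float64(-2.3), 10), (16, np.float64(0.7), 12), (14, np.float64(3.7), 9)]
254 [(12, np.float64(-2.3), 10), (12, np.float64(0.7), 10), (12, np.float64(3.7), 9)]
260 [(10, np.float64(-2.3), 11), (11, np.float64(0.7), 13), (10, np.float64(3.7), 12)]
266 [(11, np.float64(-2.2), 19), (11, np.float64(0.7), 19), (12, np.float64(3.5), 20)]
272 [(10, np.float64(-2.1), 21), (9, np.float64(0.7), 20), (10, np.float64(3.5), 21)]
278 [(7, np.float64(-2.1), 22), (8, np.float64(0.7), 23), (8, np.float64(3.5), 23)]
284 [(5, np.float64(-2.2), 22), (6, np.float64(0.7), 23), (5, np.float64(3.5), 23)]
290 [(3, np.float64(-2.1), 24), (3, np.float64(0.7), 24), (3, np.float64(3.5), 23)]
296 [(2, np.float64(-2.1), 25), (1, np.float64(0.7), 25), (0, np.float64(3.5), 24)]
302 [(-1, np.float64(-2.1), 25), (-2, np.float64(0.7), 25), (0, np.float64(3.4), 27)]
308 [(-3, np.float64(-2.1), 27), (-4, np.float64(0.7), 26), (-3, np.float64(3.
[... 291 characters left out ...]
64(-2.1), 31), (-12, np.float64(0.7), 30), (-11, np.float64(3.4), 31)]
338 [(-14, np.float64(-2.1), 31), (-15, np.float64(0.7), 30), (-14, np.float64(3.4), 31)]
344 [(-16, np.float64(-2.1), 32), (-16, np.float64(0.7), 32), (-16, np.float64(3.4), 32)]
350 [(-18, np.float64(-2.1), 33), (-18, np.float64(0.7), 33), (-19, np.float64(3.4), 32)]
356 [(-20, np.float64(-2.1), 34), (-20, np.float64(0.7), 34), (-21, np.float64(3.4), 33)]
362 [(-22, np.float64(-2.1), 35), (-23, np.float64(0.7), 34), (-22, np.float64(3.4), 34)]
368 [(-25, np.float64(-2.1), 35), (-26, np.float64(0.7), 34), (-24, np.float64(3.4), 36)]
374 [(-28, np.float64(-2.1), 35), (-27, np.float64(0.7), 36), (-26, np.float64(3.4), 36)]
```

Emit:
play_rows(
  motion=[
    [1,[-0.001,0.001,-0.005],0],
    [1,[-0.001,0.001,-0.009],0],
    [1,[-0.001,0.001,-0.009],0],
  ],
)

```text
time: 7.65
tool_pos: [0.4768, -0.2558, 0.1355]
tool_rot: [0.646, -0.292, 0.644, 0.288]
contact_force: [-2.5, 2.2, 8.7]
gripper_width: 0.308
```

```bash
cat >> h.py <<'E'
def ht(name):
    p=pose(); im,d,i=grab('wrist',name); z=np.load(f'pics/{name}.npz');a,b,c=held(z,p[0],p[2])
    A=[];C=[]
    for v in range(240,380,2):
        x=np.median(a[v,312:327]);y=np.median(c[v,312:327]); A.append(x);C.append(y)
    A=np.array(A);C=np.array(C)
    # body: above c>0.018
    k=(C>.017)&(A>-.045)&(A<.012)
    q=np.polyfit(A[k],C[k],1); th=np.arctan(-q[0]); r=C[k]-np.polyval(q,A[k]); k2=np.where(k)[0][abs(r)<.002]; q=np.polyfit(A[k2],C[k2],1);th=np.arctan(-q[0])
    s=~k&(C>-.01)&(A>-.0)&(A<.03)
    # axis height at a=0
    print(p[0],p[2],'tilt',th.round(3),'axis c at a=0',(q[1]-.014/np.cos(th)).round(4),'body cam-end top a,c',A[k2].max().round(4),'stub tip a',A[s].max().round(4) if s.any() else None)
    print(state()['contact_force'].round(1))
    return im
E
python3 - <<'E'
from h import *
ht('w6')
E
```

```text
[ 0.4768 -0.2558  0.1355] 2.416 tilt 0.576 axis c at a=0 0.0095 body cam-end top a,c -0.0041 stub tip a 0.0169
[-3.2  2.6  8. ]
```

Emit:
play_rows(
  motion=[
    [1,[-0.005,0.005,0.015],0],
    [1,[-0.021,0.019,0.02],0.004],
    [1,[-0.025,0.022,0.01],0.004],
    [1,[-0.005,0.04,-0.01],0.004],
    [1,[0.02,0.055,-0.02],0.004],
  ],
)

```text
time: 8.2
tool_pos: [0.494, -0.1988, 0.1095]
tool_rot: [0.644, -0.29, 0.645, 0.291]
contact_force: [0.5, 0.1, -1.2]
gripper_width: 0.304
```

Emit:
play_rows(
  motion=[
    [1,[0.003,-0.001,-0.01],0],
    [1,[0.003,-0.001,-0.01],0],
  ],
)

```text
time: 8.4
tool_pos: [0.4969, -0.1999, 0.0991]
tool_rot: [0.643, -0.29, 0.645, 0.292]
contact_force: [-0.7, 0.5, -1.3]
gripper_width: 0.303
```

```bash
python3 - <<'E'
from h import *
im=ht('w7')
c=cv2.resize(im[130:300,200:430],(0,0),fx=3.4,fy=3.4,interpolation=3);cv2.imwrite('pics/c7.png',c[:,:,::-1])
E
```

```text
[ 0.4969 -0.1999  0.0991] 2.421 tilt 0.516 axis c at a=0 0.0095 body cam-end top a,c 0.0045 stub tip a 0.017
[-0.1  0.6 -1. ]
```

View pics/c7.png

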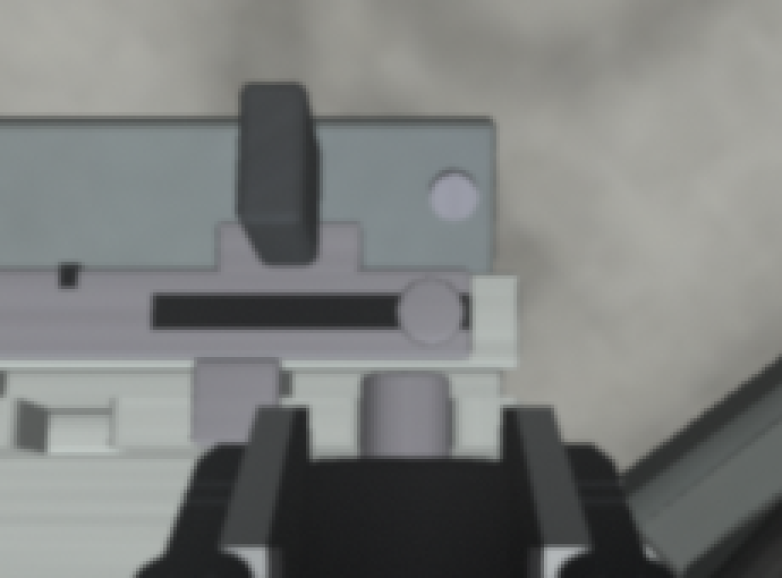

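```bash
cat >> h.py <<'E'
O=np.array([.5014,-.2777,.0497]);YAW=-.722
def loc(W): return (W-O)@Rc(YAW)
E
python3 - <<'E'
from h import *
z=np.load('pics/w7.npz');L=loc(cloud(z['d'],z))*1000
for v in (250,254,258): print(v,[tuple(L[v,u].round(1).tolist()) for u in (206,210,213,214,216,220,226,230,233,236)])
# rail end
for v in (214,224,248): print(v,[tuple(L[v,u].round(1).tolist()) for u in range(342,356,2)])
# stub
print([tuple(L[250,u].round(1).tolist()) for u in (308,312,319,326,330)])
E
```

```text
250 [(-32.0, -7.3, 41.4), (-32.8, -7.8, 33.0), (-33.4, -7.7, 27.5), (nan, nan, nan), (-33.6, -6.6, 25.0), (-33.6, -4.3, 24.9), (-33.7, -0.8, 24.0), (-33.7, 1.7, 24.2), (-31.8, 8.3, 43.3), (-31.7, 10.1, 43.8)]
254 [(-29.9, -7.6, 39.9), (-30.4, -7.5, 33.3), (-30.9, -7.4, 27.7), (-31.1, -7.3, 26.3), (-31.2, -6.6, 24.4), (-31.1, -3.7, 26.3), (-31.1, 0.1, 26.6), (-31.2, 2.2, 25.5), (-29.5, 8.7, 44.2), (-29.4, 10.5, 45.0)]
258 [(-27.6, -7.1, 40.9), (-28.2, -7.7, 32.0), (-28.6, -7.3, 27.5), (-28.7, -7.4, 25.5), (-28.7, -5.9, 26.2), (-28.7, -3.4, 26.5), (-28.7, -0.0, 25.7), (-28.7, 2.6, 26.6), (-27.4, 8.7, 43.5), (-27.3, 10.6, 44.4)]
214 [(-52.3, 69.2, 43.6), (-52.3, 70.4, 43.5), (-52.2, 71.5, 43.7), (-52.1, 72.6, 44.4), (-52.1, 73.7, 44.4), (-65.1, 81.0, -18.0), (-65.1, 82.5, -17.8)]
224 [(-46.3, 69.1, 44.4), (-46.2, 70.1, 45.4), (-46.5, 71.4, 43.6), (-46.5, 72.5, 43.7), (-46.6, 73.7, 43.0), (-46.6, 74.8, 43.2), (-58.5, 82.9, -23.9)]
248 [(-32.8, 68.8, 45.4), (-33.0, 70.1, 43.3), (-32.9, 71.1, 44.4), (-32.8, 72.2, 44.8), (-32.9, 73.3, 44.5), (-33.1, 74.6, 42.1), (-41.1, 83.4, -32.8)]
[(-27.8, 51.4, 83.5), (-27.7, 53.1, 84.7), (-27.6, 56.2, 85.7), (-27.7, 59.2, 85.2), (-27.9, 61.0, 82.5)]
```

```bash
python3 - <<'E'
from h import *
z=np.load('pics/w7.npz');L=loc(cloud(z['d'],z))*1000
for v in range(234,374,4): print(v,tuple(L[v,319].round(1).tolist()))
E
```

```text
234 (-40.2, 56.2, 47.3)
238 (-43.3, 56.1, 8.2)
242 (-31.1, 56.2, 85.1)
246 (-29.3, 56.2, 85.8)
250 (-27.6, 56.2, 85.7)
254 (-25.9, 56.2, 85.8)
258 (-24.2, 56.2, 86.1)
262 (-22.5, 56.2, 85.3)
266 (-20.5, 56.2, 92.2)
270 (-18.8, 56.2, 93.2)
274 (-17.2, 56.2, 92.6)
278 (-15.7, 56.2, 92.9)
282 (-14.1, 56.2, 92.3)
286 (-12.5, 56.2, 92.6)
290 (-11.0, 56.2, 92.8)
294 (-9.4, 56.2, 92.1)
298 (-7.9, 56.2, 91.5)
302 (-6.3, 56.2, 91.7)
306 (-4.9, 56.2, 92.7)
310 (-3.3, 56.2, 92.6)
314 (-1.8, 56.2, 92.6)
318 (-0.3, 56.2, 92.3)
322 (1.1, 56.2, 92.6)
326 (2.6, 56.2, 92.5)
330 (4.2, 56.2, 91.8)
334 (5.6, 56.2, 92.1)
338 (7.2, 56.3, 91.5)
342 (8.6, 56.3, 91.9)
346 (9.8, 56.3, 93.2)
350 (11.6, 56.3, 91.0)
354 (13.2, 56.3, 90.1)
358 (14.1, 56.3, 92.8)
362 (15.7, 56.3, 92.0)
366 (17.4, 56.3, 90.5)
370 (18.4, 56.3, 92.3)
```

Emit:
play_rows(
  motion=[
    [1,[0.004,-0.0035,-0.009],0],
    [1,[0.008,-0.007,-0.018],0],
    [1,[0.0105,-0.009,-0.0245],0],
    [1,[0.0105,-0.009,-0.0245],0],
  ],
)

```text
time: 8.85
tool_pos: [0.5079, -0.2097, 0.0757]
tool_rot: [0.644, -0.29, 0.645, 0.291]
contact_force: [0.1, -0.1, -1.2]
gripper_width: 0.302
```

```bash
python3 - <<'E'
from h import *
im=ht('w8')
z=np.load('pics/w8.npz');L=loc(cloud(z['d'],z))*1000
for v in range(236,374,8): print(v,tuple(L[v,319].round(1).tolist()))
c=cv2.resize(im[130:300,200:430],(0,0),fx=3.4,fy=3.4,interpolation=3);cv2.imwrite('pics/c8.png',c[:,:,::-1])
E
```

```text
[ 0.5079 -0.2097  0.0757] 2.419 tilt 0.522 axis c at a=0 0.0093 body cam-end top a,c -0.0063 stub tip a 0.017
[-0.6 -0.1 -0.9]
236 (-40.4, 56.0, 7.6)
244 (-29.9, 56.0, 58.4)
252 (-26.4, 56.0, 58.3)
260 (-23.0, 56.0, 58.9)
268 (-19.3, 56.0, 65.6)
276 (-16.2, 56.0, 64.9)
284 (-13.0, 56.0, 64.7)
292 (-9.9, 56.0, 64.4)
300 (-6.8, 56.0, 64.0)
308 (-3.8, 56.0, 64.6)
316 (-0.8, 56.0, 64.3)
324 (2.2, 56.0, 64.4)
332 (5.2, 56.0, 63.9)
340 (8.1, 56.0, 64.6)
348 (10.9, 56.0, 65.0)
356 (14.0, 56.0, 63.5)
364 (16.8, 56.0, 63.6)
372 (19.4, 56.0, 64.8)
```

View pics/c8.png

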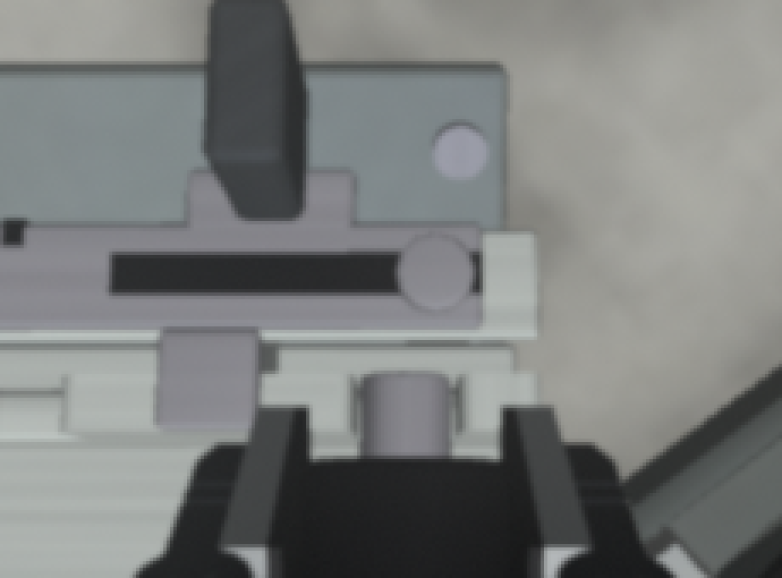

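Emit:
play_rows(
  motion=[
    [1,[0.001,-0.001,-0.0025],0],
    [1,[0.002,-0.0015,-0.0045],0],
    [1,[0.002,-0.0015,-0.0045],0],
  ],
)

```text
time: 9.2
tool_pos: [0.5102, -0.2111, 0.0735]
tool_rot: [0.644, -0.291, 0.645, 0.291]
contact_force: [-3.8, 0.7, 4.2]
gripper_width: 0.303
```

Emit:
play_rows(
  motion=[
    [0.1,[0,0,0],0],
    [0.0,[0,0,0.0],0],
    [-0.1,[0,0,0],0],
    [-0.1,[0,0,0.002],0],
  ],
)

```text
time: 9.6
tool_pos: [0.5102, -0.2111, 0.0745]
tool_rot: [0.644, -0.291, 0.645, 0.291]
contact_force: [-0.7, -0.2, -0.2]
gripper_width: 0.546
```

```bash
python3 - <<'E'
from h import *
p=pose();im,d,i=grab('wrist','w9');print(p,state()['contact_force'].round(1),state()['gripper_width'])
z=np.load('pics/w9.npz');L=loc(cloud(z['d'],z))*1000
for v in range(236,374,8): print(v,tuple(L[v,319].round(1).tolist()))
c=cv2.resize(im[130:330,200:430],(0,0),fx=3,fy=3,interpolation=3);cv2.imwrite('pics/c9.png',c[:,:,::-1])
E
```

```text
(array([ 0.5102, -0.2111,  0.0745]), 'camdir', 2.42, array([-0.53,  0.03,  1.91, -0.  ,  1.2 , -1.38])) [-0.4  0.4 -0.5] 0.5488752366850592
236 (-34.1, 56.5, 38.3)
244 (-30.3, 56.5, 37.5)
252 (-26.5, 56.5, 36.9)
260 (-22.1, 56.5, 46.0)
268 (-18.5, 56.5, 46.1)
276 (-15.0, 56.5, 45.2)
284 (-11.4, 56.5, 46.2)
292 (-7.9, 56.5, 44.4)
300 (-4.5, 56.6, 45.5)
308 (-1.1, 56.6, 45.6)
316 (2.3, 56.6, 45.0)
324 (5.7, 56.6, 44.3)
332 (8.8, 56.6, 46.5)
340 (12.1, 56.6, 45.7)
348 (15.5, 56.6, 45.2)
356 (18.3, 56.6, 46.9)
364 (23.8, 56.6, 36.0)
372 (27.0, 56.6, 36.5)
```

View pics/c9.png

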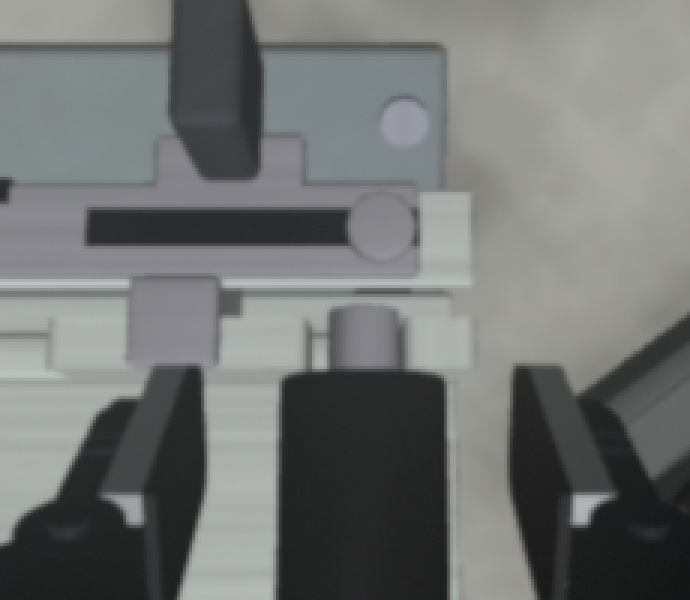

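Emit:
play_rows(
  motion=[
    [-0.1,[-0.015,0.013,0.035],0],
    [-0.2,[-0.03,0.03,0.075],0],
    [-0.3,[-0.04,0.06,0.1],-0.15],
    [-0.3,[-0.05,0.105,0.1],-0.3],
    [-0.3,[-0.06,0.15,0.1],-0.45],
  ],
)

```text
time: 10.15
tool_pos: [0.4514, -0.0639, 0.1762]
tool_rot: [0.693, -0.144, 0.692, 0.142]
contact_force: [0.3, 1.5, 0.1]
gripper_width: 0.653
```

Emit:
play_rows(
  motion=[
    [-0.3,[-0.01,0.048,0],-0.14],
    [-0.3,[-0.02,0.096,0],-0.28],
    [-0.3,[-0.03,0.144,0],-0.42],
    [-0.3,[-0.037,0.19,-0.01],-0.43],
    [-0.3,[-0.042,0.235,-0.03],-0.43],
  ],
)

```text
time: 10.65
tool_pos: [0.4115, 0.1595, 0.1512]
tool_rot: [0.709, 0.006, 0.705, -0.006]
contact_force: [0.6, 0.4, 0.4]
gripper_width: 0.65
```

Emit:
play_rows(
  motion=[
    [-0.3,[0,0.024,-0.04],0],
    [-0.3,[0,0.024,-0.08],0],
    [-0.3,[0,0.024,-0.085],0],
    [-0.3,[0,0.024,-0.085],0],
  ],
)

```text
time: 11.05
tool_pos: [0.4099, 0.1812, 0.0635]
tool_rot: [0.706, 0.005, 0.708, -0.006]
contact_force: [0.5, -0.1, 0.5]
gripper_width: 0.65
```

```bash
cat >> h.py <<'E'
def look(name,lo,hi):
    print(pose()); grab('wrist',name); print(pose()[0],'w',state()['gripper_width'])
    for r in rollers(np.load(f'pics/{name}.npz'),lo,hi,260): print(r)
E
python3 - <<'E'
from h import *
look('w10',.1,.24)
E
```

```text
(array([0.4099, 0.1812, 0.0635]), 'camdir', 1.555, array([ 0.25, -0.21,  2.16, -0.  ,  1.2 ,  0.27]))
[0.4116 0.1814 0.0654] w 0.6477540595733685
(array([0.408 , 0.1922]), np.float64(1.547), array([0.0619, 0.0269]), np.int32(3580), np.float64(0.0292))
```

```bash
python3 - <<'E'
from h import *
look('w11',.1,.24)
z=np.load('pics/w11.npz');W=cloud(z['d'],z);im=z['im'].astype(int).sum(2)
m=(W[...,2]>.022)&(W[...,2]<.04)&(W[...,1]>.1)&(W[...,1]<.26)&(W[...,0]>.36)&(W[...,0]<.46)
n,l,st,ce=cv2.connectedComponentsWithStats(m.astype(np.uint8));k=1+st[1:,4].argmax();p=W[l==k]
print(st[k],np.percentile(p,[1,99],axis=0).round(4))
E
```

```text
(array([0.4116, 0.1814, 0.0654]), 'camdir', 1.555, array([ 0.25, -0.21,  2.15, -0.  ,  1.2 ,  0.27]))
[0.4125 0.1815 0.0665] w 0.6512792435251742
(array([0.4081, 0.192 ]), np.float64(1.554), array([0.0624, 0.0269]), np.int32(3506), np.float64(0.0295))
[ 292  182   41   77 2791] [[0.3968 0.1671 0.0221]
 [0.4184 0.2119 0.0285]]
```

Emit:
play_rows(
  motion=[
    [-0.3,[-0.0045,0.02,-0.02],0],
    [-0.3,[-0.0045,0.02,-0.045],0],
    [-0.3,[-0.0045,0.02,-0.055],0],
    [-0.3,[-0.0045,0.02,-0.055],0],
  ],
)

```text
time: 11.55
tool_pos: [0.4065, 0.2012, 0.0096]
tool_rot: [0.707, 0.006, 0.707, -0.006]
contact_force: [0.4, 0.7, 1.0]
gripper_width: 0.653
```

```bash
python3 - <<'E'
from h import *
print(pose())
E
```

```text
(array([0.4065, 0.2012, 0.0096]), 'camdir', 1.555, array([ 0.3 , -0.1 ,  2.17, -0.  ,  1.08,  0.31]))
```

Emit:
play_rows(
  motion=[
    [-0.3,[0.001,0,-0.005],0],
    [1,[0.001,0,-0.005],0],
    [1,[0.001,0,-0.005],0],
    [1,[0.001,0,-0.005],0],
    [1,[0.001,0,-0.005],0],
  ],
)

```text
time: 12.05
tool_pos: [0.4086, 0.2019, 0.0056]
tool_rot: [0.708, 0.005, 0.706, -0.005]
contact_force: [0.6, 0.1, 6.1]
gripper_width: 0.304
```

Emit:
play_rows(
  motion=[
    [1,[0,0,0],0],
    [1,[0,0,0.04],0],
    [1,[0,0,0.09],0],
    [1,[0,-0.02,0.13],0.1],
    [1,[0.005,-0.06,0.15],0.24],
  ],
)

```text
time: 12.55
tool_pos: [0.4138, 0.1449, 0.1578]
tool_rot: [0.705, -0.079, 0.7, 0.08]
contact_force: [0.9, -0.6, -0.5]
gripper_width: 0.299
```

Emit:
play_rows(
  motion=[
    [1,[0.006,-0.045,0.02],0.14],
    [1,[0.012,-0.092,0.04],0.28],
    [1,[0.018,-0.14,0.045],0.42],
    [1,[0.024,-0.188,0.045],0.56],
    [1,[0.03,-0.236,0.045],0.63],
  ],
)

```text
time: 13.05
tool_pos: [0.439, -0.0652, 0.1981]
tool_rot: [0.645, -0.29, 0.645, 0.29]
contact_force: [0.5, -0.3, -0.4]
gripper_width: 0.302
```

Emit:
play_rows(
  motion=[
    [1,[0.006,-0.048,0],0],
    [1,[0.014,-0.095,-0.005],0],
    [1,[0.025,-0.14,-0.015],0],
    [1,[0.03,-0.164,-0.025],0],
    [1,[0.03,-0.164,-0.025],0],
  ],
)

```text
time: 13.55
tool_pos: [0.468, -0.2299, 0.1705]
tool_rot: [0.645, -0.286, 0.647, 0.288]
contact_force: [0.2, -0.0, -0.9]
gripper_width: 0.304
```

```bash
python3 - <<'E'
from h import *
ht('w12'); print(pose())
z=np.load('pics/w12.npz')
p=pose();a,b,c=held(z,p[0],p[2])
for v in range(234,376,10): print(v,[(round(a[v,u]*1000),round(b[v,u]*1000,1),round(c[v,u]*1000)) for u in (312,319,326)])
E
```

```text
[ 0.468  -0.2299  0.1705] 2.406 tilt -0.01 axis c at a=0 0.0076 body cam-end top a,c -0.0109 stub tip a 0.0201
[-0.2  0.7 -0.3]
(array([ 0.4682, -0.2284,  0.1712]), 'camdir', 2.408, array([-0.6 , -0.15,  1.91,  0.  ,  1.38, -1.43]))
234 [(20, np.float64(-3.4), 8), (20, np.float64(-0.5), 8), (20, np.float64(2.5), 9)]
244 [(17, np.float64(-3.4), 12), (18, np.float64(-0.4), 13), (18, np.float64(2.5), 13)]
254 [(13, np.float64(-3.4), 14), (13, np.float64(-0.5), 13), (13, np.float64(2.5), 12)]
264 [(9, np.float64(-3.4), 14), (10, np.float64(-0.5), 15), (9, np.float64(2.5), 14)]
274 [(7, np.float64(-3.3), 20), (8, np.float64(-0.5), 20), (8, np.float64(2.3), 21)]
284 [(3, np.float64(-3.3), 21), (3, np.float64(-0.5), 20), (4, np.float64(2.4), 21)]
294 [(-1, np.float64(-3.3), 21), (-2, np.float64(-0.5), 20), (-1, np.float64(2.4), 20)]
304 [(-7, np.float64(-3.4), 20), (-6, np.float64(-0.5), 21), (-6, np.float64(2.4), 20)]
314 [(-12, np.float64(-3.4), 20), (-11, np.float64(-0.5), 20), (-11, np.float64(2.5), 20)]
324 [(-16, np.float64(-3.4), 21), (-16, np.float64(-0.5), 21), (-16, np.float64(2.5), 21)]
334 [(-21, np.float64(-3.5), 20), (-20, np.float64(-0.5), 22), (-20, np.float64(2.5), 21)]
344 [(-26, np.float64(-3.5), 21), (-26, np.float64(-0.5), 21), (-25, np.float64(2.5), 22)]
354 [(-31, np.float64(-3.5), 21), (-31, np.float64(-0.5), 21), (-32, np.float64(2.6), 20)]
364 [(-45, np.float64(-3.9), 12), (-43, np.float64(-0.5), 13), (-46, np.float64(2.8), 11)]
374 [(-68, np.float64(-4.4), -6), (-68, np.float64(-0.6), -5), (-67, np.float64(3.2), -5)]
```

Emit:
play_rows(
  motion=[
    [1,[0.01,-0.009,0],0.012],
    [1,[0.0175,-0.0155,0],0.012],
    [1,[0.0175,-0.0155,-0.006],0.012],
    [1,[0.0175,-0.0155,-0.012],0.012],
    [1,[0.0175,-0.0155,-0.018],0.012],
  ],
)

```text
time: 14.1
tool_pos: [0.4868, -0.2429, 0.1563]
tool_rot: [0.644, -0.292, 0.644, 0.292]
contact_force: [-4.8, 3.9, 9.6]
gripper_width: 0.303
```

Emit:
play_rows(
  motion=[
    [1,[0,0,-0.006],0],
    [1,[0,0,-0.012],0],
    [1,[-0.001,0.001,-0.018],0],
    [1,[-0.001,0.001,-0.02],0],
    [1,[-0.001,0.001,-0.02],0],
  ],
)

```text
time: 14.6
tool_pos: [0.4856, -0.2418, 0.1359]
tool_rot: [0.644, -0.292, 0.644, 0.292]
contact_force: [-3.6, 2.9, 6.3]
gripper_width: 0.302
```

```bash
python3 - <<'E'
from h import *
ht('w13')
z=np.load('pics/w13.npz');L=loc(cloud(z['d'],z))*1000
for v in range(242,374,8): print(v,tuple(L[v,319].round(1).tolist()))
E
```

```text
[ 0.4856 -0.2418  0.1359] 2.423 tilt 0.562 axis c at a=0 0.008 body cam-end top a,c -0.0077 stub tip a 0.0146
[-3.6  2.6  5.6]
242 (-7.3, 17.3, 7.9)
250 (7.7, 17.2, 104.2)
258 (11.2, 17.2, 104.6)
266 (14.6, 17.2, 104.0)
274 (18.3, 17.2, 113.1)
282 (21.5, 17.2, 112.9)
290 (24.6, 17.2, 113.5)
298 (27.8, 17.2, 111.6)
306 (30.7, 17.2, 113.5)
314 (33.9, 17.3, 112.4)
322 (36.8, 17.3, 113.2)
330 (39.8, 17.3, 112.6)
338 (42.8, 17.3, 112.8)
346 (45.6, 17.3, 113.1)
354 (48.4, 17.3, 113.8)
362 (51.3, 17.3, 113.5)
370 (54.1, 17.3, 113.5)
```

Emit:
play_rows(
  motion=[
    [1,[-0.006,0.006,0.015],0],
    [1,[-0.026,0.023,0.015],0],
    [1,[-0.036,0.014,-0.005],0],
    [1,[-0.029,0.003,-0.037],0],
    [1,[-0.029,0.003,-0.037],0],
  ],
)

```text
time: 15.15
tool_pos: [0.4535, -0.2372, 0.093]
tool_rot: [0.642, -0.289, 0.646, 0.295]
contact_force: [0.0, 0.3, -1.4]
gripper_width: 0.301
```

Emit:
play_rows(
  motion=[
    [1,[0,0,0],0],
  ],
)

```text
time: 15.25
tool_pos: [0.4558, -0.2384, 0.097]
tool_rot: [0.644, -0.291, 0.644, 0.293]
contact_force: [-0.2, 0.2, -1.0]
gripper_width: 0.301
```

```bash
cat >> h.py <<'E'
def hl(name,step=12):
    im=ht(name); z=np.load(f'pics/{name}.npz');L=loc(cloud(z['d'],z))*1000
    for v in range(234,376,step): print(v,tuple(L[v,319].round(1).tolist()))
    c=cv2.resize(im[130:330,200:430],(0,0),fx=3,fy=3,interpolation=3);cv2.imwrite(f'pics/c_{name}.png',c[:,:,::-1]); print(pose()[0])
E
python3 - <<'E'
from h import *
hl('w14',6)
E
```

```text
[ 0.4558 -0.2384  0.097 ] 2.422 tilt 0.503 axis c at a=0 0.0083 body cam-end top a,c 0.0005 stub tip a 0.015
[-0.4  0.4 -1.5]
234 (-46.1, 0.1, 47.1)
240 (-42.6, 0.1, 48.7)
246 (-35.2, 0.1, 85.2)
252 (-32.7, 0.1, 84.5)
258 (-30.1, 0.1, 84.7)
264 (-27.5, 0.1, 84.7)
270 (-24.6, 0.1, 93.9)
276 (-22.2, 0.1, 93.7)
282 (-19.8, 0.1, 92.5)
288 (-17.5, 0.1, 92.7)
294 (-15.1, 0.1, 92.1)
300 (-12.8, 0.1, 92.2)
306 (-10.5, 0.1, 91.9)
312 (-8.2, 0.1, 92.0)
318 (-5.8, 0.1, 90.9)
324 (-3.7, 0.1, 91.8)
330 (-1.5, 0.2, 92.4)
336 (0.8, 0.2, 91.6)
342 (3.1, 0.2, 91.3)
348 (5.4, 0.2, 90.9)
354 (7.3, 0.2, 92.3)
360 (9.6, 0.2, 91.4)
366 (11.4, 0.2, 93.1)
372 (13.7, 0.2, 91.9)
[ 0.4567 -0.2389  0.0984]
```

View pics/c_w14.png

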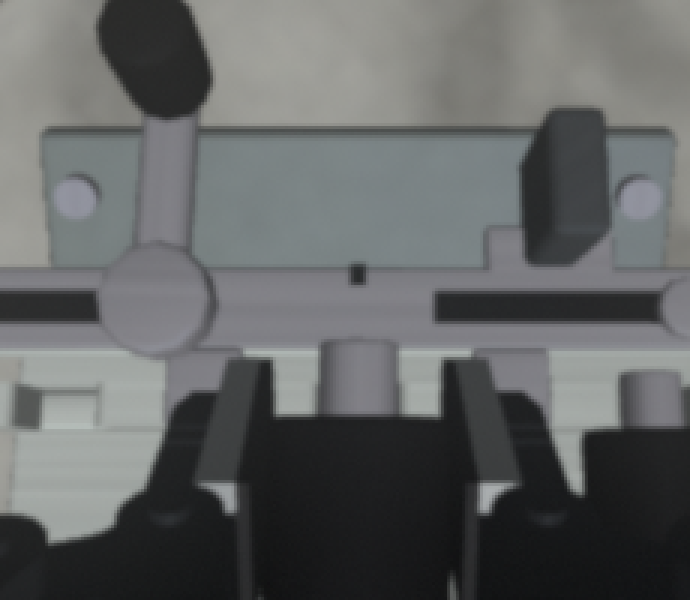

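Emit:
play_rows(
  motion=[
    [1,[0.005,-0.004,-0.009],0],
    [1,[0.01,-0.008,-0.018],0],
    [1,[0.0125,-0.0107,-0.0233],0],
    [1,[0.0125,-0.0107,-0.0233],0],
  ],
)

```text
time: 15.7
tool_pos: [0.4695, -0.2503, 0.0741]
tool_rot: [0.644, -0.292, 0.644, 0.292]
contact_force: [0.6, -0.3, -0.6]
gripper_width: 0.299
```

```bash
python3 - <<'E'
from h import *
hl('w15',8)
E
```

```text
[ 0.4695 -0.2503  0.0741] 2.422 tilt 0.508 axis c at a=0 0.0082 body cam-end top a,c -0.0036 stub tip a 0.0148
[ 0.5  0.3 -0.1]
234 (-39.0, 0.2, 42.4)
242 (-39.4, 0.2, 7.8)
250 (-30.0, 0.2, 55.9)
258 (-26.6, 0.2, 55.7)
266 (-23.1, 0.2, 56.5)
274 (-19.6, 0.2, 64.0)
282 (-16.4, 0.2, 63.5)
290 (-13.3, 0.2, 63.9)
298 (-10.1, 0.2, 63.1)
306 (-7.1, 0.2, 63.0)
314 (-4.0, 0.2, 62.6)
322 (-0.9, 0.2, 61.9)
330 (1.9, 0.2, 63.5)
338 (5.0, 0.3, 62.6)
346 (7.9, 0.3, 63.0)
354 (10.8, 0.3, 62.5)
362 (13.6, 0.3, 63.0)
370 (16.8, 0.3, 61.5)
[ 0.4693 -0.2502  0.0743]
```

View pics/c_w15.png

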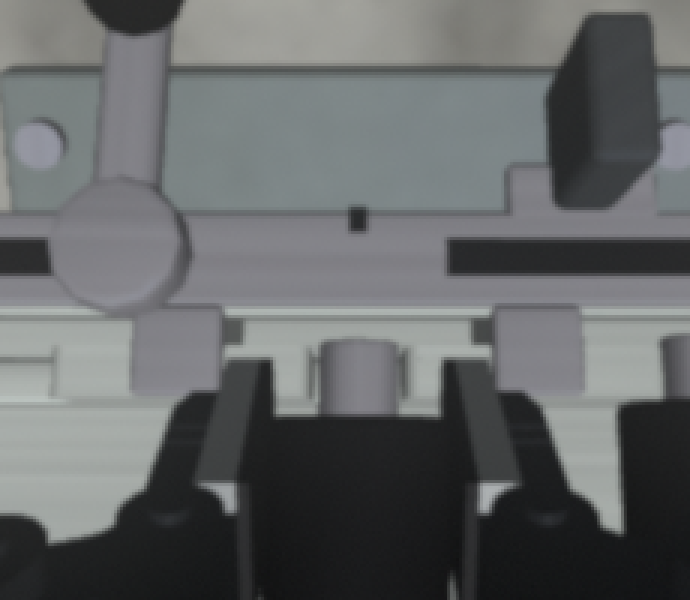

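Emit:
play_rows(
  motion=[
    [1,[0.0012,-0.001,-0.003],0],
    [1,[0.0016,-0.0014,-0.0035],0],
    [0.25,[0.0016,-0.0014,-0.0035],0],
    [0.15,[0.0016,-0.0014,-0.0035],0],
    [0.1,[0.0016,-0.0014,-0.0035],0],
  ],
)

```text
time: 16.25
tool_pos: [0.4705, -0.2512, 0.0722]
tool_rot: [0.644, -0.292, 0.644, 0.293]
contact_force: [-4.1, 3.0, 7.0]
gripper_width: 0.431
```

Emit:
play_rows(
  motion=[
    [0.1,[0,0,0.003],0],
    [0.1,[-0.002,0.002,0.01],0],
  ],
)

```text
time: 16.45
tool_pos: [0.4681, -0.2495, 0.0759]
tool_rot: [0.644, -0.293, 0.644, 0.291]
contact_force: [-2.5, 2.8, -1.0]
gripper_width: 0.446
```

```bash
python3 - <<'E'
from h import *
p=pose();im,d,i=grab('wrist','w16');print(p,state()['contact_force'].round(1),state()['gripper_width'])
z=np.load('pics/w16.npz');L=loc(cloud(z['d'],z))*1000
for v in range(226,374,8): print(v,tuple(L[v,319].round(1).tolist()))
c=cv2.resize(im[130:330,200:430],(0,0),fx=3,fy=3,interpolation=3);cv2.imwrite('pics/c16.png',c[:,:,::-1])
E
```

```text
(array([ 0.4681, -0.2495,  0.0759]), 'camdir', 2.422, array([-0.63, -0.02,  1.96, -0.  ,  1.2 , -1.48])) [ 0.5  0.6 -0.2] 0.4487823208915267
226 (-42.8, -0.1, 47.8)
234 (-39.5, -0.1, 43.9)
242 (-39.9, -0.0, 7.4)
250 (-31.6, -0.1, 46.1)
258 (-28.0, -0.1, 44.8)
266 (-24.2, -0.1, 45.0)
274 (-20.3, -0.1, 52.5)
282 (-16.9, -0.0, 52.1)
290 (-13.5, -0.0, 53.0)
298 (-10.0, -0.0, 52.4)
306 (nan, nan, nan)
314 (-3.3, -0.0, 51.3)
322 (0.1, -0.0, 50.7)
330 (3.6, 0.0, 49.5)
338 (6.9, 0.0, 48.9)
346 (10.3, 0.0, 48.3)
354 (13.6, 0.0, 48.0)
362 (16.6, 0.0, 48.9)
370 (20.2, 0.0, 47.0)
```

View pics/c16.png

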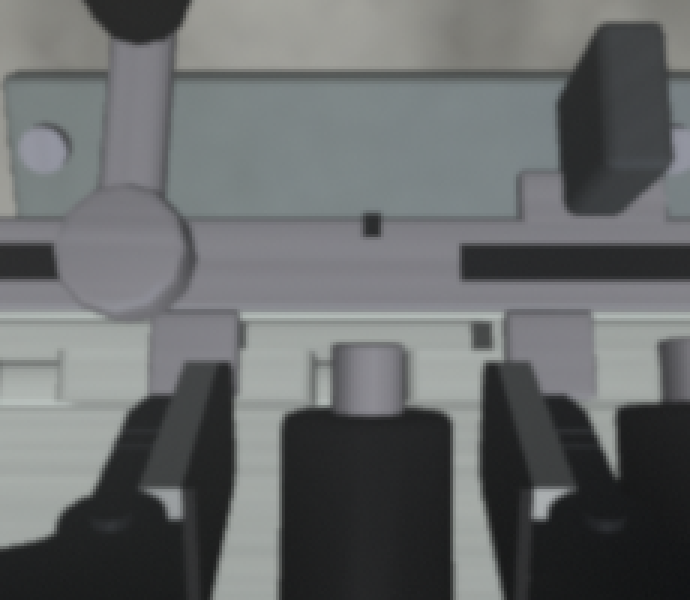

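```bash
python3 - <<'E'
from h import *
p=pose();im,d,i=grab('wrist','w17');print(p,state()['contact_force'].round(1),state()['gripper_width'])
z=np.load('pics/w17.npz');L=loc(cloud(z['d'],z))*1000
for v in range(250,374,12): print(v,[tuple(L[v,u].round(1).tolist()) for u in (300,312,322,332,344)])
cv2.imwrite('pics/w17b.png',im[:,:,::-1])
E
```

```text
(array([ 0.4676, -0.2488,  0.0788]), 'camdir', 2.422, array([-0.63, -0.03,  1.96, -0.  ,  1.21, -1.48])) [-0.4 -0.6 -0. ] 0.45342853141233025
250 [(-31.4, -9.3, 42.9), (-31.3, -3.4, 44.5), (-31.2, 1.5, 46.2), (-31.4, 6.4, 43.4), (-31.6, 12.3, 42.5)]
262 [(-25.8, -9.3, 41.1), (-25.6, -3.3, 44.5), (-25.4, 1.5, 47.2), (-25.7, 6.4, 42.2), (-25.8, 12.4, 40.9)]
274 [(-19.8, -8.9, 46.5), (-19.7, -3.1, 51.5), (-19.7, 1.4, 52.8), (-19.7, 6.0, 51.9), (-19.8, 11.8, 48.0)]
286 [(-14.3, -8.8, 47.0), (-14.4, -3.1, 50.4), (-14.4, 1.4, 53.6), (-14.4, 6.0, 51.9), (-14.4, 11.9, 45.2)]
298 [(-9.0, -8.7, 47.2), (-9.1, -3.1, 51.0), (-9.1, 1.4, 51.3), (-9.1, 6.0, 50.8), (-9.0, 11.7, 46.0)]
310 [(-3.6, -8.7, 46.1), (-3.9, -3.1, 49.9), (-3.9, 1.5, 50.3), (-3.9, 6.0, 50.1), (-3.6, 11.7, 45.9)]
322 [(1.7, -8.6, 45.6), (1.3, -3.0, 49.5), (1.2, 1.5, 50.5), (1.3, 6.0, 49.2), (nan, nan, nan)]
334 [(7.0, -8.6, 44.3), (6.6, -3.0, 47.9), (6.4, 1.5, 49.2), (6.5, 6.0, 48.2), (7.1, 11.7, 43.7)]
346 [(12.4, -8.6, 42.7), (11.7, -3.0, 47.1), (11.7, 1.5, 47.3), (11.7, 6.0, 47.0), (12.3, 11.6, 43.4)]
358 [(17.4, -8.5, 43.6), (16.7, -3.0, 46.7), (16.6, 1.5, 47.4), (16.7, 5.9, 46.8), (17.4, 11.5, 43.4)]
370 [(26.3, -9.2, 26.2), (22.0, -2.9, 45.1), (21.6, 1.5, 47.0), (21.9, 6.0, 45.7), (26.2, 12.6, 26.2)]
```

View pics/w17b.png

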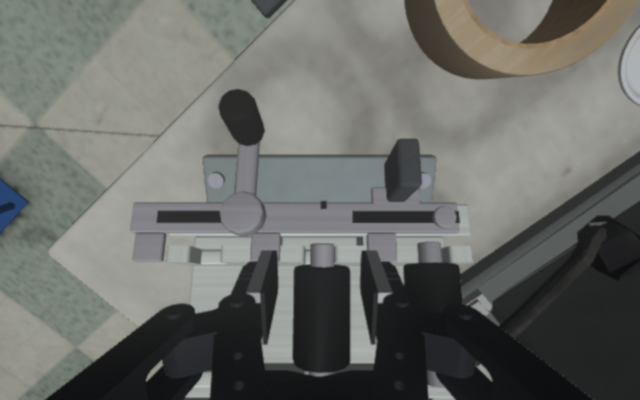

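```bash
python3 - <<'E'
from h import *
p=pose()[0];print(p,(loc(p)*1000).round(1))
for q in ([-17,.5,75],[-17,.5,53]): print(q,(O+Rc(YAW)@np.array(q)/1000).round(4),(O+Rc(YAW)@np.array(q)/1000-p).round(4))
E
```

```text
[ 0.4681 -0.2491  0.0802] [-21.5  -0.5  48.9]
[-17, 0.5, 75] [ 0.4614 -0.2418  0.1048] [-0.0067  0.0073  0.0246]
[-17, 0.5, 53] [ 0.4701 -0.2494  0.086 ] [ 0.002  -0.0003  0.0058]
```

```bash
python3 - <<'E'
from h import *
p=pose()[0]
for q in ([-26,.5,80],[-26,.5,59],[-26,.5,48]): print(q,(O+Rc(YAW)@np.array(q)/1000-p).round(4))
E
```

```text
[-26, 0.5, 80] [-0.0144  0.0141  0.0241]
[-26, 0.5, 59] [-0.0061  0.0068  0.0062]
[-26, 0.5, 48] [-0.0018  0.003  -0.0032]
```

Emit:
play_rows(
  motion=[
    [0.1,[-0.008,0.008,0.024],0],
    [0.5,[-0.0144,0.014,0.03],0],
    [1,[-0.0144,0.014,0.026],0],
    [1,[-0.0144,0.014,0.024],0],
    [1,[-0.0144,0.014,0.024],0],
  ],
)

```text
time: 17.05
tool_pos: [0.4537, -0.2351, 0.1037]
tool_rot: [0.644, -0.291, 0.644, 0.293]
contact_force: [0.6, 0.5, -0.3]
gripper_width: 0.003
```

Emit:
play_rows(
  motion=[
    [1,[0.004,-0.0035,-0.008],0],
    [1,[0.008,-0.007,-0.016],0],
    [1,[0.01,-0.009,-0.021],0],
  ],
)

```text
time: 17.35
tool_pos: [0.4642, -0.2446, 0.0825]
tool_rot: [0.644, -0.291, 0.644, 0.293]
contact_force: [-0.8, -0.5, -1.3]
gripper_width: -0.003
```

```bash
python3 - <<'E'
from h import *
p=pose();im,d,i=grab('wrist','w18');print(p,(loc(p[0])*1000).round(1),state()['contact_force'].round(1))
z=np.load('pics/w18.npz');L=loc(cloud(z['d'],z))*1000
for u in (319,): 
  for v in range(240,330,6): print(v,tuple(L[v,u].round(1).tolist()))
c=cv2.resize(im[130:330,200:430],(0,0),fx=3,fy=3,interpolation=3);cv2.imwrite('pics/c18.png',c[:,:,::-1])
E
```

```text
(array([ 0.4642, -0.2446,  0.0825]), 'camdir', 2.422, array([-0.63, -0.04,  1.97, -0.  ,  1.22, -1.48])) [-25.3   0.3  54. ] [-0.8  0.4  0. ]
240 (-39.5, 1.0, 45.0)
246 (-40.5, 1.1, 8.1)
252 (-31.5, 1.0, 65.8)
258 (-28.6, 1.0, 70.0)
264 (-25.8, 1.0, 74.7)
270 (-23.2, 1.0, 79.1)
276 (-20.8, 1.0, 83.2)
282 (-18.5, 1.0, 87.5)
288 (-16.4, 1.0, 89.2)
294 (-14.3, 1.0, 90.4)
300 (-12.2, 1.0, 89.0)
306 (-10.1, 1.0, 87.7)
312 (-7.9, 1.0, 87.0)
318 (-5.7, 1.0, 85.7)
324 (-3.6, 1.0, 85.1)
```

View pics/c18.png

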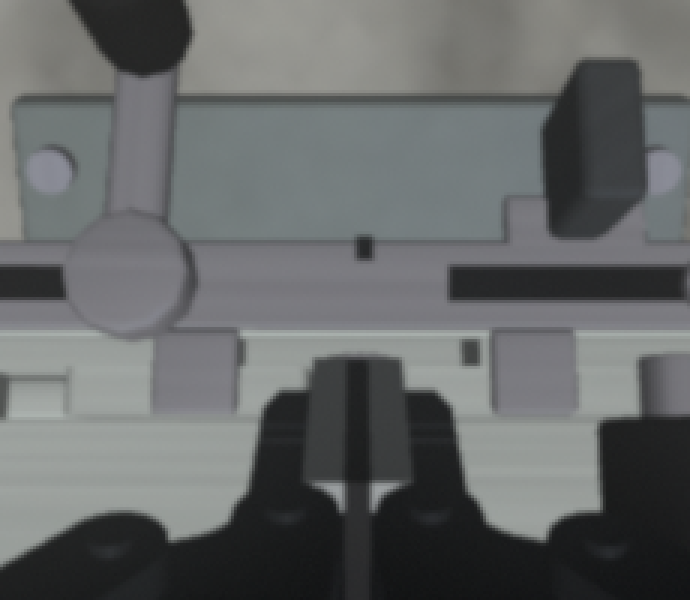

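Emit:
play_rows(
  motion=[
    [1,[0.001,-0.001,-0.003],0],
    [1,[0.002,-0.002,-0.006],0],
    [1,[0.002,-0.002,-0.006],0],
  ],
)

```text
time: 17.7
tool_pos: [0.4663, -0.2463, 0.0786]
tool_rot: [0.644, -0.292, 0.644, 0.293]
contact_force: [-2.5, 2.6, 4.6]
gripper_width: 0.003
```

Emit:
play_rows(
  motion=[
    [1,[0.001,-0.001,-0.004],0],
    [1,[0.002,-0.002,-0.008],0],
    [1,[0.002,-0.002,-0.008],0],
  ],
)

```text
time: 18.0
tool_pos: [0.4672, -0.2467, 0.077]
tool_rot: [0.642, -0.289, 0.645, 0.296]
contact_force: [-25.3, 20.0, 47.4]
gripper_width: -0.002
```

Emit:
play_rows(
  motion=[
    [1,[-0.002,0.002,0.01],0],
    [1,[-0.01,0.009,0.03],0],
    [1,[-0.02,0.018,0.055],0],
    [1,[-0.02,0.018,0.055],0],
  ],
)

```text
time: 18.4
tool_pos: [0.4498, -0.2313, 0.1288]
tool_rot: [0.645, -0.294, 0.643, 0.29]
contact_force: [0.9, -0.6, 1.0]
gripper_width: 0.001
```

```bash
python3 - <<'E'
from h import *
p=pose();im,d,i=grab('wrist','w19');print(p,(loc(p[0])*1000).round(1),state()['contact_force'].round(1))
z=np.load('pics/w19.npz');L=loc(cloud(z['d'],z))*1000
for v in range(216,270,4): print(v,[tuple(L[v,u].round(1).tolist()) for u in (312,319,326)])
c=cv2.resize(im[130:330,200:430],(0,0),fx=3,fy=3,interpolation=3);cv2.imwrite('pics/c19.png',c[:,:,::-1])
E
```

```text
(array([ 0.4498, -0.2313,  0.1288]), 'camdir', 2.423, array([-0.62, -0.15,  1.99,  0.  ,  1.3 , -1.47])) [-17.8   0.7 103.7] [ 0.2 -0.6  0.3]
216 [(-53.3, -3.1, 46.7), (-53.1, 1.5, 47.8), (-53.0, 6.1, 48.6)]
220 [(-50.4, -3.0, 48.5), (-50.4, 1.6, 48.0), (-50.4, 6.1, 48.3)]
224 [(-47.8, -3.0, 48.0), (-47.9, 1.6, 47.3), (-47.6, 6.1, 49.3)]
228 [(-45.3, -3.0, 47.5), (-45.3, 1.6, 47.2), (-45.4, 6.1, 46.7)]
232 [(-42.5, -2.9, 48.3), (-42.7, 1.6, 47.0), (-42.7, 6.1, 47.3)]
236 [(-40.1, -3.0, 47.0), (-40.2, 1.6, 46.5), (-40.1, 6.1, 47.2)]
240 [(-42.2, -3.7, 7.9), (-42.3, 1.7, 6.7), (-42.2, 7.0, 7.6)]
244 [(-36.2, -3.1, 34.9), (-35.8, 1.6, 38.8), (-36.4, 6.4, 34.2)]
248 [(-33.4, -3.1, 36.0), (-33.2, 1.6, 38.1), (-33.5, 6.4, 35.2)]
252 [(-24.0, -1.6, 116.0), (-24.1, 1.5, 115.7), (-24.1, 4.5, 115.2)]
256 [(-22.1, -1.6, 118.8), (-22.1, 1.5, 119.0), (-22.1, 4.5, 118.8)]
260 [(-20.2, -1.5, 121.9), (-20.2, 1.5, 122.5), (-20.2, 4.4, 122.3)]
264 [(-18.4, -1.4, 125.9), (-18.4, 1.4, 124.7), (-18.4, 4.3, 124.9)]
268 [(-16.7, -1.3, 128.5), (-16.7, 1.4, 128.0), (-16.7, 4.3, 127.5)]
```

View pics/c19.png

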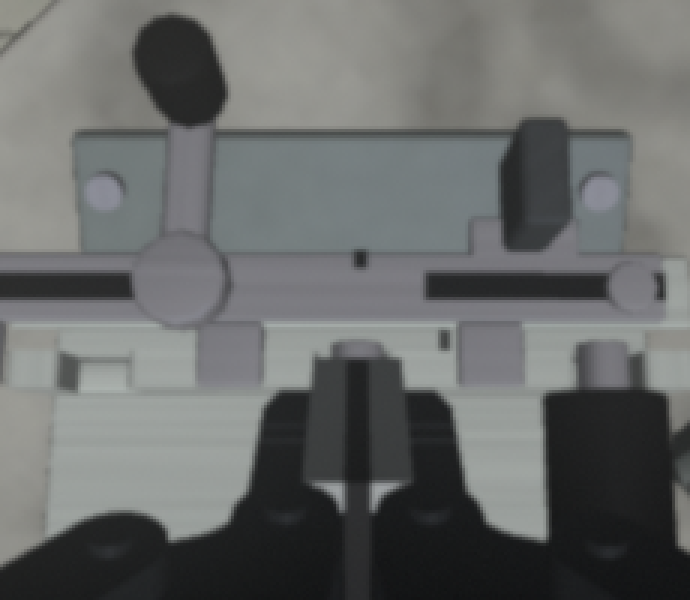

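Emit:
play_rows(
  motion=[
    [-0.3,[-0.01,0.04,0.02],0],
    [-0.3,[-0.015,0.088,0.04],-0.1],
    [-0.3,[-0.02,0.136,0.05],-0.24],
    [-0.3,[-0.025,0.184,0.05],-0.38],
    [-0.3,[-0.03,0.232,0.05],-0.52],
  ],
)

```text
time: 18.95
tool_pos: [0.4202, -0.0126, 0.1745]
tool_rot: [0.696, -0.127, 0.696, 0.127]
contact_force: [-0.3, 0.4, -0.5]
gripper_width: 0.648
```

Emit:
play_rows(
  motion=[
    [-0.3,[-0.005,0.048,0],-0.08],
    [-0.3,[-0.01,0.096,0],-0.08],
    [-0.3,[-0.015,0.144,0],-0.08],
    [-0.3,[-0.02,0.192,-0.01],-0.08],
    [-0.3,[-0.024,0.24,-0.03],-0.08],
  ],
)

```text
time: 19.45
tool_pos: [0.3971, 0.2264, 0.1462]
tool_rot: [0.701, -0.101, 0.699, 0.101]
contact_force: [0.8, -0.9, 0.6]
gripper_width: 0.651
```

Emit:
play_rows(
  motion=[
    [-0.3,[0,0.04,-0.02],0],
    [-0.3,[0,0.044,-0.065],0],
    [-0.3,[0,0.044,-0.085],0],
    [-0.3,[0,0.044,-0.085],0],
    [-0.3,[0,0.044,-0.085],0],
  ],
)

```text
time: 19.95
tool_pos: [0.3965, 0.2677, 0.0602]
tool_rot: [0.699, -0.101, 0.7, 0.101]
contact_force: [0.5, 0.4, -0.3]
gripper_width: 0.651
```

```bash
cat >> h.py <<'E'
def body(name,x0,x1,y0,y1):
    print(pose()); z=None; grab('wrist',name); print(pose()[0])
    z=np.load(f'pics/{name}.npz');W=cloud(z['d'],z)
    m=(W[...,2]>.022)&(W[...,2]<.04)&(W[...,1]>y0)&(W[...,1]<y1)&(W[...,0]>x0)&(W[...,0]<x1)
    n,l,st,ce=cv2.connectedComponentsWithStats(m.astype(np.uint8));k=1+st[1:,4].argmax();p=W[l==k][:,:2]
    q=p-p.mean(0);vt=np.linalg.svd(q,full_matrices=False)[2];e=q@vt.T;lo,hi=np.percentile(e,[1,99],axis=0)
    print('c',(p.mean(0)+((lo+hi)/2)@vt).round(4),'ang',np.arctan2(vt[0,1],vt[0,0])%np.pi,'ext',hi-lo)
E
python3 - <<'E'
from h import *
body('w20',.36,.46,.2,.36)
im,d,i=grab('scene','s20')
c=cv2.resize(im[210:340,345:475],(600,600),interpolation=3);cv2.imwrite('pics/cs20.png',c[:,:,::-1])
im,d,i=grab('top','t20')
z=np.load('pics/t20.npz');L=loc(cloud(z['d'],z))*1000
c=cv2.resize(im[175:270,375:475],(0,0),fx=6,fy=6,interpolation=3);cv2.imwrite('pics/ct20.png',c[:,:,::-1])
E
```

```text
(array([0.3965, 0.2677, 0.0602]), 'camdir', 1.857, array([ 0.44, -0.13,  2.09, -0.  ,  1.18,  0.15]))
[0.3975 0.2681 0.0616]
c [0.4008 0.2807] ang 1.8349962373467437 ext [0.04473197 0.02130025]
```

View pics/ct20.png

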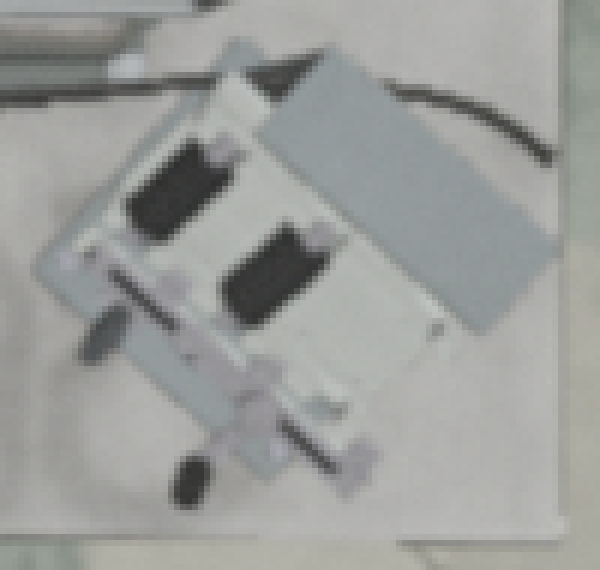

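View pics/cs20.png

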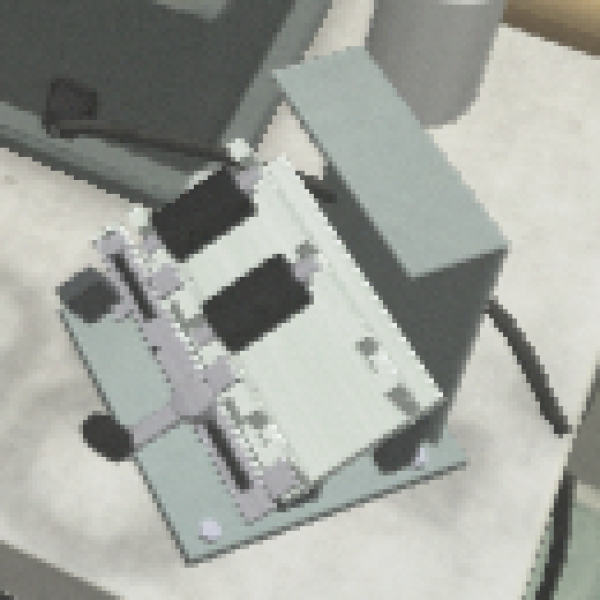

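```bash
cat >> h.py <<'E'
def seat(name):
    z=np.load(f'pics/{name}.npz');L=loc(cloud(z['d'],z))*1000
    for y in (56,0,-56):
        out=[]
        for x in range(-36,40,6):
            k=(abs(L[...,0]-x)<3)&(abs(L[...,1]-y)<5)&(L[...,2]<62)
            out.append((x,int(k.sum()),round(float(np.median(L[...,2][k])),1)) if k.any() else (x,0))
        print(name,y,out)
E
python3 - <<'E'
from h import *
seat('t20');seat('s20')
E
```

```text
t20 56 [(-36, 4, 39.6), (-30, 5, 36.0), (-24, 5, 45.5), (-18, 6, 45.9), (-12, 7, 44.9), (-6, 8, 46.7), (0, 9, 45.7), (6, 8, 43.7), (12, 7, 46.0), (18, 16, 43.9), (24, 5, 37.4), (30, 17, 29.1), (36, 26, 7.5)]
t20 0 [(-36, 6, 41.3), (-30, 4, 35.9), (-24, 4, 44.7), (-18, 7, 46.3), (-12, 8, 46.1), (-6, 10, 44.9), (0, 8, 44.8), (6, 8, 44.5), (12, 8, 45.5), (18, 13, 42.8), (24, 7, 37.4), (30, 13, 32.3), (36, 6, 23.2)]
t20 -56 [(-36, 3, 42.8), (-30, 7, 24.9), (-24, 17, 18.2), (-18, 8, 8.5), (-12, 10, 8.3), (-6, 3, 8.1), (0, 8, 8.8), (6, 7, 7.7), (12, 5, 9.0), (18, 2, 6.2), (24, 0), (30, 9, 27.4), (36, 4, 23.7)]
s20 56 [(-36, 9, 32.9), (-30, 18, 35.0), (-24, 16, 37.1), (-18, 14, 42.0), (-12, 14, 43.4), (-6, 15, 41.6), (0, 17, 41.6), (6, 16, 42.2), (12, 16, 43.4), (18, 20, 40.5), (24, 18, 34.2), (30, 15, 32.9), (36, 19, 7.0)]
s20 0 [(-36, 11, 37.4), (-30, 20, 35.5), (-24, 14, 38.5), (-18, 16, 42.8), (-12, 16, 42.2), (-6, 17, 42.4), (0, 16, 42.3), (6, 14, 42.8), (12, 12, 43.3), (18, 14, 44.2), (24, 17, 34.9), (30, 14, 33.2), (36, 18, 6.9)]
s20 -56 [(-36, 7, 41.5), (-30, 15, 25.0), (-24, 25, 8.7), (-18, 15, 6.4), (-12, 17, 5.8), (-6, 21, 5.7), (0, 19, 5.3), (6, 16, 5.6), (12, 20, 4.4), (18, 22, 4.9), (24, 15, -57.2), (30, 31, 22.7), (36, 42, -59.9)]
```

Emit:
play_rows(
  motion=[
    [-0.3,[0,0.024,-0.015],-0.02],
    [-0.3,[0,0.024,-0.04],-0.02],
    [-0.3,[0,0.024,-0.05],-0.02],
    [-0.3,[0,0.024,-0.05],-0.02],
  ],
)

```text
time: 20.5
tool_pos: [0.3959, 0.2913, 0.0101]
tool_rot: [0.7, -0.094, 0.702, 0.093]
contact_force: [-1.7, 0.2, -0.1]
gripper_width: 0.649
```

```bash
python3 - <<'E'
from h import *
print(pose())
E
```

```text
(array([0.3959, 0.2913, 0.0101]), 'camdir', 1.836, array([ 0.48, -0.01,  2.08, -0.  ,  1.08,  0.22]))
```

Emit:
play_rows(
  motion=[
    [-0.3,[0.001,0.001,-0.005],0],
    [1,[0.001,0.001,-0.005],0],
    [1,[0.001,0.001,-0.005],0],
    [1,[0.001,0.001,-0.005],0],
    [1,[0.001,0.001,-0.005],0],
  ],
)

```text
time: 21.0
tool_pos: [0.3985, 0.2933, 0.007]
tool_rot: [0.702, -0.094, 0.7, 0.094]
contact_force: [-1.0, -0.9, 3.8]
gripper_width: 0.298
```

Emit:
play_rows(
  motion=[
    [1,[0,0,0],0],
    [1,[0,0,0.04],0],
    [1,[0,0,0.09],0],
    [1,[0,-0.02,0.13],0.05],
    [1,[0.005,-0.06,0.155],0.1],
  ],
)

```text
time: 21.5
tool_pos: [0.4034, 0.2341, 0.1645]
tool_rot: [0.697, -0.13, 0.693, 0.131]
contact_force: [0.9, 0.0, 0.5]
gripper_width: 0.302
```

Emit:
play_rows(
  motion=[
    [1,[0.006,-0.048,0.01],0.1],
    [1,[0.012,-0.097,0.02],0.2],
    [1,[0.018,-0.146,0.025],0.3],
    [1,[0.024,-0.195,0.025],0.4],
    [1,[0.03,-0.244,0.025],0.485],
  ],
)

```text
time: 22.0
tool_pos: [0.4322, -0.0128, 0.1858]
tool_rot: [0.644, -0.293, 0.643, 0.293]
contact_force: [2.0, 0.0, -0.4]
gripper_width: 0.3
```

Emit:
play_rows(
  motion=[
    [1,[0.005,-0.049,0],0],
    [1,[0.008,-0.098,0],0],
    [1,[0.012,-0.147,0],0],
    [1,[0.015,-0.196,0],0],
    [1,[0.018,-0.23,-0.01],0],
  ],
)

```text
time: 22.5
tool_pos: [0.4508, -0.2444, 0.1768]
tool_rot: [0.645, -0.292, 0.644, 0.29]
contact_force: [0.2, 0.3, -1.4]
gripper_width: 0.299
```

```bash
python3 - <<'E'
from h import *
ht('w21'); p=pose()[0];print(pose(),(loc(p)*1000).round(1))
d=p[:2]-O[:2];print('h',d@[np.cos(YAW),np.sin(YAW)])
E
```

```text
[ 0.4508 -0.2444  0.1768] 2.42 tilt -0.001 axis c at a=0 0.0062 body cam-end top a,c -0.0128 stub tip a 0.0196
[-3.5 -1.4 -2.6]
(array([ 0.4498, -0.2472,  0.1741]), 'camdir', 2.417, array([-0.65, -0.18,  1.93, -0.  ,  1.39, -1.49])) [ 14.8 -11.2 136.8]
h -0.05888210197614549
```

Emit:
play_rows(
  motion=[
    [1,[0.01,-0.009,0],0.003],
    [1,[0.0185,-0.0165,0],0.003],
    [1,[0.0185,-0.0165,-0.006],0.003],
    [1,[0.0185,-0.0165,-0.012],0.003],
    [1,[0.0185,-0.0165,-0.018],0.003],
  ],
)

```text
time: 23.05
tool_pos: [0.4693, -0.2573, 0.1588]
tool_rot: [0.643, -0.293, 0.644, 0.293]
contact_force: [-1.4, -0.2, 9.7]
gripper_width: 0.302
```

Emit:
play_rows(
  motion=[
    [1,[0,0,-0.006],0],
    [1,[0,0,-0.012],0],
    [1,[-0.001,0.001,-0.018],0],
    [1,[-0.001,0.001,-0.022],0],
    [1,[-0.001,0.001,-0.022],0],
  ],
)

```text
time: 23.55
tool_pos: [0.4681, -0.2556, 0.1362]
tool_rot: [0.644, -0.293, 0.643, 0.293]
contact_force: [-1.6, 3.4, 5.0]
gripper_width: 0.303
```

```bash
python3 - <<'E'
from h import *
hl('w22',8)
E
```

```text
[ 0.4681 -0.2556  0.1362] 2.426 tilt 0.569 axis c at a=0 0.0052 body cam-end top a,c -0.0066 stub tip a 0.012
[-2.2  3.2  5.2]
234 (-11.7, -4.6, 44.1)
242 (-6.5, -4.6, 44.9)
250 (4.1, -4.7, 103.9)
258 (7.8, -4.7, 105.7)
266 (11.2, -4.7, 104.2)
274 (14.9, -4.7, 112.7)
282 (18.1, -4.7, 112.8)
290 (21.3, -4.7, 112.2)
298 (24.5, -4.7, 111.3)
306 (27.6, -4.6, 113.4)
314 (30.7, -4.6, 112.5)
322 (33.6, -4.6, 114.1)
330 (36.7, -4.6, 113.2)
338 (39.7, -4.6, 113.3)
346 (42.6, -4.6, 113.4)
354 (45.5, -4.6, 113.9)
362 (48.4, -4.5, 113.6)
370 (51.1, -4.5, 114.2)
[ 0.4681 -0.2554  0.1362]
```

Emit:
play_rows(
  motion=[
    [1,[-0.006,0.006,0.015],0],
    [1,[-0.026,0.023,0.015],-0.005],
    [1,[-0.046,0,0],-0.005],
    [1,[-0.049,-0.0246,-0.035],-0.005],
    [1,[-0.049,-0.0246,-0.035],-0.005],
  ],
)

```text
time: 24.1
tool_pos: [0.4156, -0.28, 0.0956]
tool_rot: [0.643, -0.288, 0.646, 0.293]
contact_force: [-0.5, 1.1, -1.3]
gripper_width: 0.298
```

Emit:
play_rows(
  motion=[
    [1,[0,0,0],0],
    [1,[0,0,0],0],
  ],
)

```text
time: 24.3
tool_pos: [0.4197, -0.2809, 0.1016]
tool_rot: [0.645, -0.292, 0.644, 0.291]
contact_force: [0.2, 0.8, -1.1]
gripper_width: 0.295
```

```bash
python3 - <<'E'
from h import *
hl('w23',8)
E
```

```text
[ 0.4197 -0.2809  0.1016] 2.42 tilt 0.514 axis c at a=0 0.0051 body cam-end top a,c -0.0105 stub tip a 0.0125
[-0.2  0.4 -0.3]
234 (-43.1, -55.7, 47.8)
242 (-39.2, -55.7, 43.2)
250 (-30.4, -55.7, 86.8)
258 (-27.0, -55.7, 86.3)
266 (-23.5, -55.7, 86.8)
274 (-19.9, -55.7, 93.6)
282 (-16.7, -55.7, 92.7)
290 (-13.5, -55.7, 92.2)
298 (-10.3, -55.7, 93.7)
306 (-7.2, -55.7, 93.5)
314 (-4.0, -55.7, 92.9)
322 (-0.9, -55.7, 92.0)
330 (2.1, -55.7, 92.4)
338 (5.1, -55.7, 92.7)
346 (7.9, -55.7, 93.6)
354 (11.0, -55.7, 92.6)
362 (14.0, -55.7, 92.5)
370 (17.1, -55.6, 91.5)
[ 0.42   -0.2811  0.1021]
```

View pics/c_w23.png

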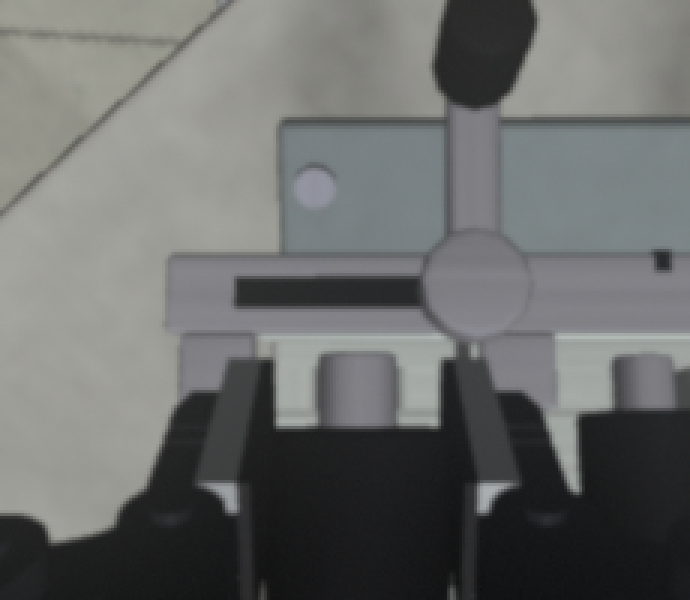

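Emit:
play_rows(
  motion=[
    [1,[0.004,-0.0035,-0.009],0],
    [1,[0.008,-0.007,-0.018],0],
    [1,[0.012,-0.0105,-0.0265],0],
    [1,[0.012,-0.0105,-0.0265],0],
  ],
)

```text
time: 24.75
tool_pos: [0.4317, -0.2915, 0.0737]
tool_rot: [0.644, -0.291, 0.644, 0.292]
contact_force: [0.7, 1.5, 0.2]
gripper_width: 0.297
```

```bash
python3 - <<'E'
from h import *
hl('w24',8)
E
```

```text
[ 0.4317 -0.2915  0.0737] 2.42 tilt 0.511 axis c at a=0 0.0051 body cam-end top a,c -0.0105 stub tip a 0.0126
[ 1.6 -0.  -0.7]
234 (-39.7, -55.7, 46.0)
242 (-40.6, -55.7, 7.5)
250 (-31.3, -55.7, 54.9)
258 (-27.9, -55.7, 53.6)
266 (-24.4, -55.7, 53.7)
274 (-20.8, -55.8, 60.2)
282 (-17.6, -55.8, 61.1)
290 (-14.4, -55.8, 61.0)
298 (-11.2, -55.8, 61.4)
306 (-8.1, -55.8, 60.9)
314 (-4.9, -55.8, 60.8)
322 (-1.7, -55.8, 59.2)
330 (1.1, -55.8, 61.5)
338 (4.4, -55.8, 59.2)
346 (7.4, -55.8, 59.1)
354 (10.0, -55.8, 60.9)
362 (12.9, -55.8, 61.3)
370 (16.2, -55.8, 59.4)
[ 0.4316 -0.2915  0.0737]
```

View pics/c_w24.png

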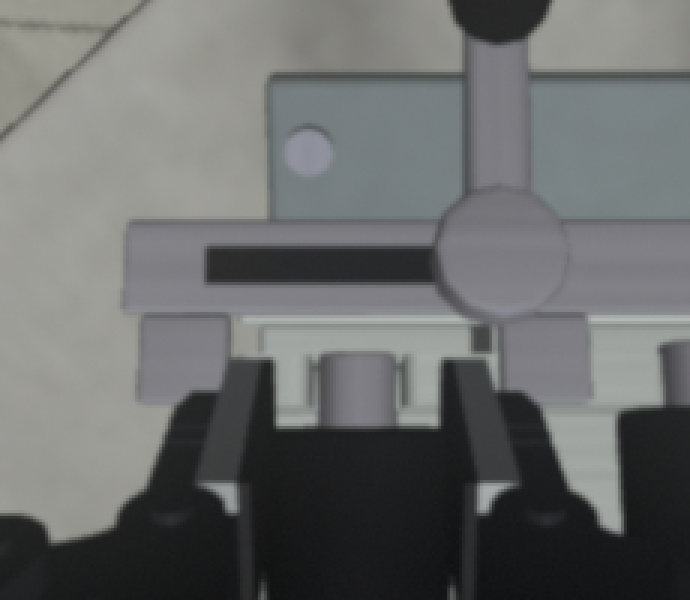

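Emit:
play_rows(
  motion=[
    [1,[0.001,-0.001,-0.002],0],
    [1,[0.002,-0.0017,-0.0043],0],
    [1,[0.002,-0.0017,-0.0043],0],
  ],
)

```text
time: 25.1
tool_pos: [0.4321, -0.2919, 0.0728]
tool_rot: [0.643, -0.289, 0.645, 0.294]
contact_force: [-13.8, 12.8, 25.2]
gripper_width: 0.3
```

Emit:
play_rows(
  motion=[
    [1,[-0.0015,0.0015,0.0035],0],
    [1,[-0.0015,0.0015,0.0035],0],
  ],
)

```text
time: 25.3
tool_pos: [0.432, -0.2919, 0.0738]
tool_rot: [0.645, -0.292, 0.644, 0.291]
contact_force: [0.8, 1.4, -0.0]
gripper_width: 0.297
```

Emit:
play_rows(
  motion=[
    [0.25,[0,0,0],0],
    [0.15,[0,0,0],0],
    [0.1,[0,0,0],0],
    [0.1,[0,0,0.003],0],
  ],
)

```text
time: 25.7
tool_pos: [0.4312, -0.292, 0.0763]
tool_rot: [0.644, -0.291, 0.645, 0.291]
contact_force: [-0.6, -0.6, -0.4]
gripper_width: 0.446
```

```bash
python3 - <<'E'
from h import *
p=pose();im,d,i=grab('wrist','w25');print(p,state()['contact_force'].round(1),state()['gripper_width'])
z=np.load('pics/w25.npz');L=loc(cloud(z['d'],z))*1000
for v in range(226,374,8): print(v,tuple(L[v,319].round(1).tolist()))
c=cv2.resize(im[130:330,200:430],(0,0),fx=3,fy=3,interpolation=3);cv2.imwrite('pics/c25.png',c[:,:,::-1])
E
```

```text
(array([ 0.4312, -0.292 ,  0.0763]), 'camdir', 2.42, array([-0.74, -0.05,  1.98, -0.  ,  1.21, -1.59])) [-0.3  0.1 -0.2] 0.44770506618838957
226 (-42.3, -56.4, 48.1)
234 (-39.0, -56.4, 44.5)
242 (-39.7, -56.4, 7.2)
250 (-31.1, -56.4, 46.1)
258 (-27.4, -56.4, 45.6)
266 (-23.7, -56.4, 45.2)
274 (-19.9, -56.4, 52.2)
282 (-16.4, -56.4, 51.9)
290 (-12.9, -56.4, 51.7)
298 (-9.4, -56.4, 50.0)
306 (-6.1, -56.4, 51.4)
314 (-2.6, -56.4, 50.0)
322 (0.7, -56.4, 50.2)
330 (4.0, -56.4, 50.0)
338 (7.4, -56.4, 49.0)
346 (10.9, -56.3, 48.1)
354 (14.1, -56.3, 48.1)
362 (17.3, -56.3, 48.1)
370 (20.9, -56.3, 46.2)
```

View pics/c25.png

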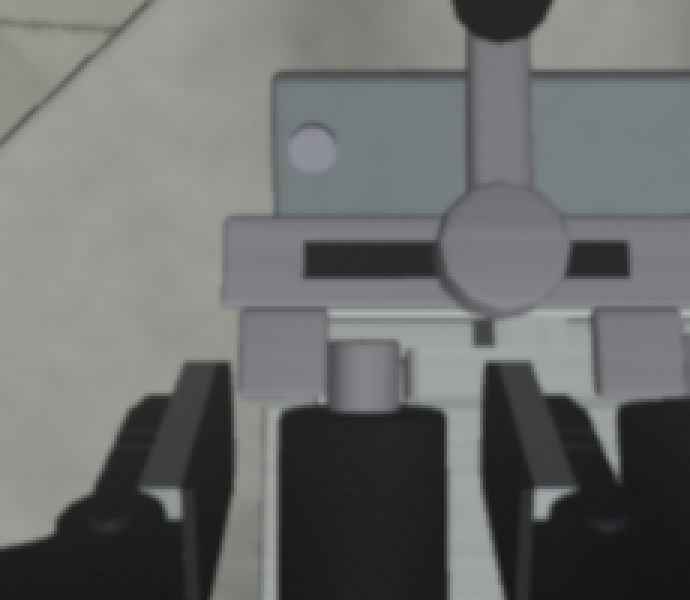

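```bash
cat >> h.py <<'E'
def goto(*qs):
    p=pose()[0];print('now',p,(loc(p)*1000).round(1))
    for q in qs: print(q,(O+Rc(YAW)@np.array(q)/1000-p).round(4))
E
python3 - <<'E'
from h import *
goto([-40,-40,80],[-66,45,110])
E
```

```text
now [ 0.4314 -0.2921  0.0769] [-22.5 -57.1  45.7]
[-40, -40, 80] [-0.0134  0.0346  0.0201]
[-66, 45, 110] [0.0144 0.1234 0.0321]
```

Emit:
play_rows(
  motion=[
    [0.1,[0,0,0.03],0],
    [0.1,[-0.015,0.03,0.045],0],
    [0.1,[-0.01,0.07,0.045],0],
    [0,[0.005,0.105,0.04],0],
    [0,[0.0145,0.1235,0.034],0],
  ],
)

```text
time: 26.25
tool_pos: [0.4463, -0.1664, 0.1108]
tool_rot: [0.644, -0.292, 0.644, 0.291]
contact_force: [0.2, -0.7, -0.0]
gripper_width: 0.503
```

Emit:
play_rows(
  motion=[
    [0,[0,0,0],0],
    [0,[0,0,0],0],
  ],
)

```text
time: 26.45
tool_pos: [0.4458, -0.1683, 0.1104]
tool_rot: [0.644, -0.291, 0.645, 0.292]
contact_force: [0.6, -0.6, -1.2]
gripper_width: 0.497
```

```bash
python3 - <<'E'
from h import *
im,d,i=grab('wrist','w26');goto()
cv2.imwrite('pics/w26b.png',im[:,:,::-1])
im,d,i=grab('scene','s26')
c=cv2.resize(im[190:340,325:475],(600,600),interpolation=3);cv2.imwrite('pics/cs26.png',c[:,:,::-1])
seat('s26')
E
```

```text
now [ 0.4459 -0.1689  0.1106] [-65.   45.  111.3]
s26 56 [(-36, 7, 33.0), (-30, 11, 34.3), (-24, 14, 38.1), (-18, 15, 42.3), (-12, 10, 41.5), (-6, 14, 43.4), (0, 16, 23.9), (6, 16, 42.3), (12, 16, 41.5), (18, 17, 42.0), (24, 20, 19.3), (30, 13, 34.3), (36, 20, 6.2)]
s26 0 [(-36, 10, 35.9), (-30, 12, 34.5), (-24, 15, 42.0), (-18, 19, 43.1), (-12, 15, 42.8), (-6, 15, 42.4), (0, 14, 42.8), (6, 15, 43.3), (12, 13, 43.3), (18, 15, 42.2), (24, 15, 32.5), (30, 17, 34.0), (36, 19, 7.5)]
s26 -56 [(-36, 6, 41.1), (-30, 13, 44.0), (-24, 14, 42.0), (-18, 17, 49.8), (-12, 20, 48.4), (-6, 21, 47.5), (0, 19, 47.6), (6, 14, 47.3), (12, 19, 44.8), (18, 21, 43.9), (24, 25, 31.9), (30, 26, -8.7), (36, 39, 6.1)]
```

View pics/w26b.png

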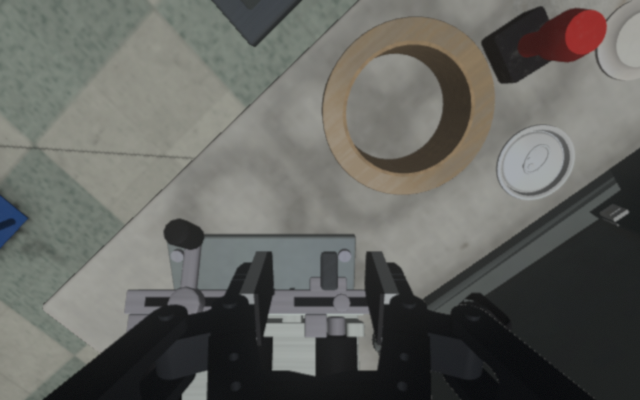

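View pics/cs26.png

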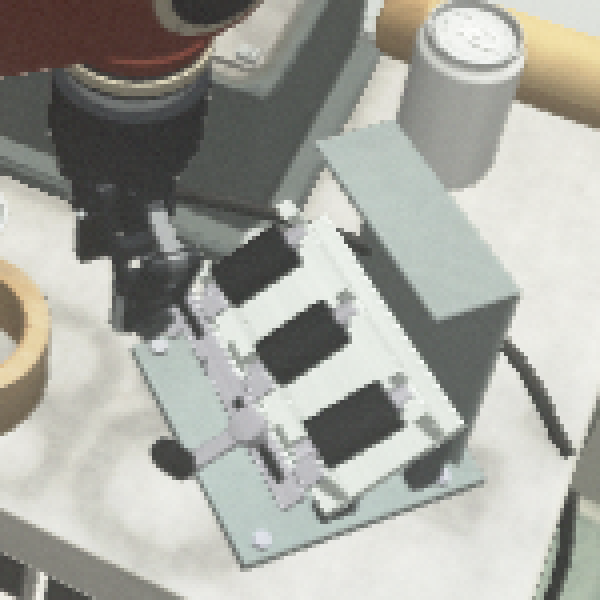

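```bash
python3 - <<'E'
from h import *
z=np.load('pics/w26.npz');L=loc(cloud(z['d'],z))*1000
for v in range(250,292,4): print(v,[tuple(L[v,u].round(0).astype(int).tolist()) if np.isfinite(L[v,u,0]) else None for u in range(316,346,3)])
m=(L[...,2]>68)&(L[...,2]<80)&(L[...,0]<-50)&(L[...,0]>-82)&(L[...,1]>30)&(L[...,1]<80)
m[:,:278]=0;m[:,360:]=0
print(m.sum(),np.percentile(L[m],[3,97],axis=0))
goto([-66,54,85],[-66,54,60])
E
```

```text
250 [(-84, 44, 2), (-84, 46, 2), (-84, 48, 3), (-84, 51, 2), (-84, 53, 3), (-84, 56, 2), (-84, 58, 3), (-84, 60, 2), (-84, 63, 4), (-84, 65, 6)]
254 [(-81, 44, 0), (-81, 46, 0), (-75, 48, 75), (-75, 50, 76), (-75, 51, 76), (-75, 53, 76), (-75, 55, 77), (-75, 57, 73), (-81, 63, 5), (-81, 65, 5)]
258 [(-78, 44, -3), (-78, 46, 0), (-73, 48, 75), (-73, 50, 76), (-73, 51, 76), (-73, 53, 76), (-73, 55, 75), (-73, 56, 74), (-78, 63, 1), (-78, 65, 2)]
262 [(-75, 44, -3), (-75, 46, -3), (-70, 48, 76), (-70, 50, 75), (-70, 51, 75), (-70, 53, 76), (-70, 55, 76), (-70, 56, 75), (-75, 63, -3), (-75, 65, -4)]
266 [(-72, 44, -5), (-72, 46, -4), (-68, 48, 75), (-68, 49, 76), (-68, 51, 75), (-68, 53, 76), (-68, 55, 75), (-68, 56, 74), (-72, 63, -5), (-72, 65, -6)]
270 [(-69, 44, -7), (-69, 46, -7), (-66, 48, 75), (-66, 49, 75), (-66, 51, 75), (-66, 53, 76), (-66, 55, 77), (-66, 56, 73), (-69, 63, -7), (-69, 66, -9)]
274 [(-66, 44, -8), (-66, 46, -9), (-64, 48, 75), (-64, 49, 75), (-64, 51, 76), (-64, 53, 75), (-64, 55, 76), (-64, 56, 75), (-66, 63, -7), (-66, 66, -9)]
278 [(-62, 44, 48), (-62, 46, 48), (-61, 48, 76), (-61, 49, 76), (-61, 51, 76), (-61, 53, 75), (-61, 55, 75), (-61, 56, 74), (-62, 60, 49), (-62, 62, 48)]
282 [(-59, 44, 48), (-59, 46, 47), (-59, 48, 76), (-59, 49, 75), (-59, 51, 76), (-59, 53, 75), (-59, 55, 76), (-59, 56, 74), (-59, 60, 47), (-59, 62, 48)]
286 [(-57, 44, 49), (-57, 46, 48), (-57, 48, 75), (-57, 49, 76), (-57, 51, 76), (-57, 53, 75), (-57, 55, 76), (-57, 56, 74), (-57, 60, 49), (-57, 62, 48)]
290 [(-54, 44, 48), (-54, 46, 48), (-54, 48, 47), (-54, 50, 48), (-54, 52, 48), (-54, 54, 47), (-54, 56, 49), (-54, 58, 48), (-54, 60, 47), (-54, 62, 47)]
681 [[-76.10962697  46.64294802  73.47573217]
 [-55.84211343  56.39054189  76.97419065]]
now [ 0.4459 -0.1692  0.1108] [-64.7  44.7 111.3]
[-66, 54, 85] [ 0.0156 -0.0014 -0.0231]
[-66, 54, 60] [ 0.0254 -0.0101 -0.0444]
```

Emit:
play_rows(
  motion=[
    [0,[0.014,-0.0033,-0.015],0],
    [0,[0.018,-0.007,-0.031],0],
    [0,[0.0235,-0.012,-0.043],0],
    [0,[0.0235,-0.012,-0.043],0],
    [0.5,[0.0235,-0.012,-0.043],0],
  ],
)

```text
time: 27.05
tool_pos: [0.4693, -0.1811, 0.0677]
tool_rot: [0.644, -0.291, 0.645, 0.291]
contact_force: [0.2, -0.8, -0.1]
gripper_width: 0.342
```

Emit:
play_rows(
  motion=[
    [1,[0,0,0],0],
    [1,[0,0,0],0],
    [1,[0,0,0],0],
  ],
)

```text
time: 27.35
tool_pos: [0.4699, -0.1809, 0.0687]
tool_rot: [0.644, -0.292, 0.644, 0.291]
contact_force: [-1.1, -1.1, 4.2]
gripper_width: 0.096
```

```bash
python3 - <<'E'
from h import *
goto();print(state()['contact_force'].round(1),state()['gripper_width'])
E
```

```text
now [ 0.4699 -0.1809  0.0687] [-64.8  51.8  62. ]
[-1.1 -1.1  4.2] 0.09567293691934933
```

Pinched (8–10 mm). Slide right 13 mm.

Emit:
play_rows(
  motion=[
    [1,[-0.003,-0.0034,0],0],
    [1,[-0.006,-0.0068,0],0],
    [1,[-0.0086,-0.0098,0],0],
    [1,[-0.0086,-0.0098,0],0],
  ],
)

```text
time: 27.75
tool_pos: [0.4613, -0.1907, 0.0686]
tool_rot: [0.645, -0.291, 0.644, 0.291]
contact_force: [-1.2, 0.9, 6.3]
gripper_width: 0.095
```

```bash
python3 - <<'E'
from h import *
goto();print(state()['contact_force'].round(1),state()['gripper_width'])
im,d,i=grab('scene','s27');seat('s27')
c=cv2.resize(im[190:340,325:475],(600,600),interpolation=3);cv2.imwrite('pics/cs27.png',c[:,:,::-1])
im,d,i=grab('wrist','w27')
cv2.imwrite('pics/w27b.png',im[:,:,::-1])
E
```

```text
now [ 0.4613 -0.1907  0.0686] [-64.8  38.8  61.9]
[-1.2  0.9  6.3] 0.09509776456794661
s27 56 [(-36, 3, -1063.8), (-30, 3, -1070.3), (-24, 6, -1075.5), (-18, 14, 41.2), (-12, 15, 43.3), (-6, 16, 41.7), (0, 16, 43.1), (6, 15, 42.6), (12, 17, 41.3), (18, 17, 42.1), (24, 18, 34.2), (30, 15, 34.9), (36, 18, 6.6)]
s27 0 [(-36, 12, 37.4), (-30, 17, 34.1), (-24, 13, 42.2), (-18, 17, 42.0), (-12, 16, 42.4), (-6, 17, 42.6), (0, 14, 42.9), (6, 10, 42.4), (12, 13, 43.6), (18, 16, 43.1), (24, 19, 32.2), (30, 16, 35.0), (36, 16, 8.1)]
s27 -56 [(-36, 10, 42.1), (-30, 13, 41.2), (-24, 17, 42.0), (-18, 13, 49.7), (-12, 20, 48.7), (-6, 22, 47.5), (0, 20, 46.5), (6, 14, 47.2), (12, 16, 45.0), (18, 20, 45.4), (24, 25, 6.8), (30, 25, -48.3), (36, 42, -59.7)]
```

View pics/cs27.png

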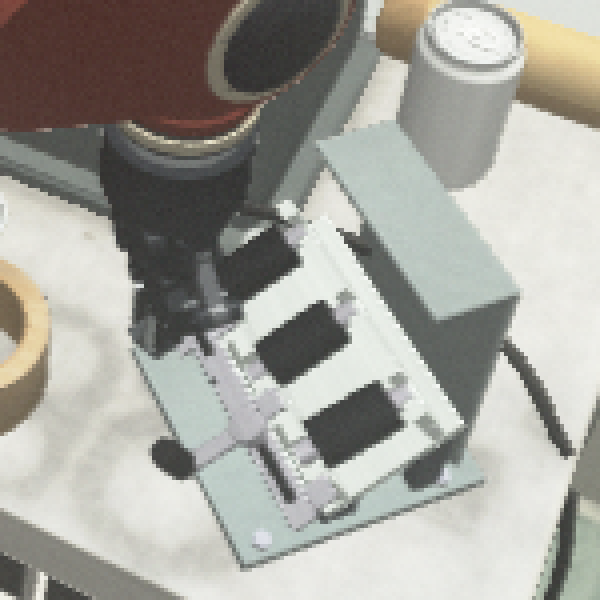

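View pics/w27b.png

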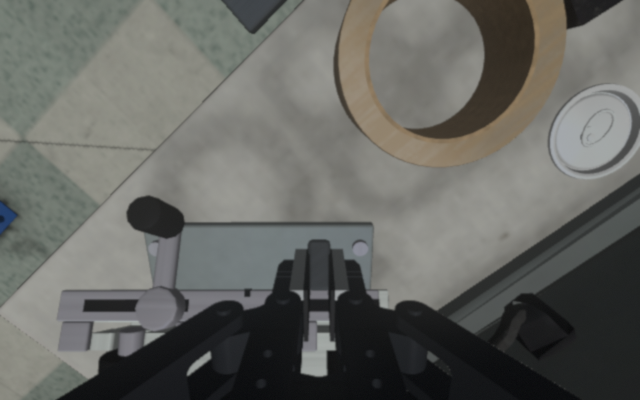

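```bash
python3 - <<'E'
from h import *
for p in ([.4642,-.2446,.0825],[.4663,-.2463,.0786],[.4672,-.2467,.077]): print((loc(np.array(p))*1000).round(1))
goto([-66,39,100],[-45,-10,110],[-26,-55.5,80],[-26,-55.5,54])
E
```

```text
[-25.3   0.3  54. ]
[-25.    0.4  49.3]
[-25.1   0.7  47.4]
now [ 0.4613 -0.1907  0.0687] [-64.7  38.8  62. ]
[-66, 39, 100] [-0.0156  0.014   0.0318]
[-45, -10, 110] [-0.0384 -0.0312  0.0513]
[-26, -55.5, 80] [-0.0446 -0.0864  0.0356]
[-26, -55.5, 54] [-0.0344 -0.0953  0.0134]
```

Emit:
play_rows(
  motion=[
    [0,[0,0,0],0],
    [0,[0,0,0],0],
    [0,[-0.006,0.006,0.02],0],
    [0.3,[-0.02,0.01,0.045],0],
    [0.8,[-0.035,-0.02,0.052],0],
  ],
)

```text
time: 28.35
tool_pos: [0.4266, -0.2088, 0.1213]
tool_rot: [0.644, -0.293, 0.643, 0.292]
contact_force: [0.7, -1.1, -0.6]
gripper_width: 0.193
```

Emit:
play_rows(
  motion=[
    [1,[-0.006,-0.035,0],0],
    [1,[-0.009,-0.064,-0.008],0],
    [1,[-0.0095,-0.0665,-0.0165],0],
    [1,[-0.0095,-0.0665,-0.0165],0],
  ],
)

```text
time: 28.75
tool_pos: [0.4151, -0.276, 0.1009]
tool_rot: [0.644, -0.289, 0.645, 0.292]
contact_force: [-0.6, 0.1, -0.9]
gripper_width: -0.0
```

```bash
python3 - <<'E'
from h import *
grab('wrist','w28')
goto([-25.5,-55.8,54],[-25.5,-55.8,49])
E
```

```text
now [ 0.4156 -0.2756  0.1015] [-29.  -55.1  78.5]
[-25.5, -55.8, 54] [ 0.0114 -0.011  -0.0191]
[-25.5, -55.8, 49] [ 0.0134 -0.0127 -0.0234]
```

View pics/w28.png

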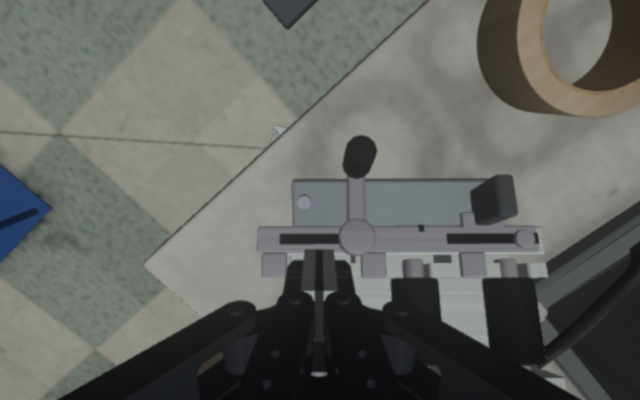

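Emit:
play_rows(
  motion=[
    [1,[0.005,-0.005,-0.008],0],
    [1,[0.009,-0.009,-0.015],0],
    [1,[0.0115,-0.011,-0.019],0],
    [1,[0.0115,-0.011,-0.019],0],
  ],
)

```text
time: 29.2
tool_pos: [0.4281, -0.2871, 0.0831]
tool_rot: [0.644, -0.291, 0.644, 0.292]
contact_force: [-0.2, -0.0, -0.4]
gripper_width: -0.0
```

Emit:
play_rows(
  motion=[
    [1,[0.001,-0.0008,-0.002],0],
    [1,[0.002,-0.0017,-0.0043],0],
    [1,[0.002,-0.0017,-0.0043],0],
  ],
)

```text
time: 29.5
tool_pos: [0.4302, -0.2894, 0.08]
tool_rot: [0.644, -0.291, 0.644, 0.291]
contact_force: [-0.2, 0.1, 1.4]
gripper_width: 0.001
```

```bash
python3 - <<'E'
from h import *
goto()
E
```

```text
now [ 0.4302 -0.2894  0.08  ] [-23.1 -55.8  49.7]
```

Move a little down-slope and press gently.

Emit:
play_rows(
  motion=[
    [1,[-0.0003,0.0003,-0.002],0],
    [1,[0.0002,-0.0002,-0.0035],0],
    [1,[0.0002,-0.0002,-0.0035],0],
  ],
)

```text
time: 29.8
tool_pos: [0.4306, -0.2898, 0.0791]
tool_rot: [0.644, -0.291, 0.644, 0.291]
contact_force: [-5.5, 4.7, 15.5]
gripper_width: 0.0
```

Emit:
play_rows(
  motion=[
    [1,[-0.002,0.002,0.008],0],
    [1,[-0.008,0.007,0.02],0],
    [1,[-0.02,0.018,0.05],0],
    [1,[-0.02,0.018,0.05],0],
  ],
)

```text
time: 30.2
tool_pos: [0.4112, -0.2724, 0.1301]
tool_rot: [0.645, -0.293, 0.643, 0.289]
contact_force: [0.8, -2.1, 1.1]
gripper_width: 0.001
```

```bash
python3 - <<'E'
from h import *
im,d,i=grab('wrist','w29');goto()
z=np.load('pics/w29.npz');L=loc(cloud(z['d'],z))*1000
for v in range(232,256,4): print(v,[tuple(L[v,u].round(1).tolist()) for u in (312,319,326)])
grab('scene','s29');seat('s29')
c=cv2.resize(im[130:330,200:430],(0,0),fx=3,fy=3,interpolation=3);cv2.imwrite('pics/c29.png',c[:,:,::-1])
E
```

```text
now [ 0.411  -0.2722  0.1285] [-19.7 -55.6 104.5]
232 [(-43.7, -59.4, 47.9), (-43.8, -54.8, 47.8), (-43.7, -50.3, 48.5)]
236 [(-41.2, -59.4, 47.3), (-41.2, -54.8, 47.4), (-41.2, -50.3, 47.7)]
240 [(-39.0, -59.5, 44.0), (-39.0, -54.8, 44.1), (-39.2, -50.2, 42.3)]
244 [(-40.3, -60.2, 7.3), (-40.2, -54.8, 8.5), (-40.1, -49.5, 9.7)]
248 [(-34.4, -59.6, 36.8), (-34.3, -54.8, 38.1), (-34.9, -50.0, 31.8)]
252 [(-25.0, -57.9, 117.2), (-24.9, -54.8, 117.8), (-24.9, -51.8, 117.8)]
s29 56 [(-36, 9, 33.0), (-30, 17, 35.4), (-24, 13, 42.8), (-18, 10, 43.5), (-12, 5, -1084.4), (-6, 4, -1087.8), (0, 4, -1084.7), (6, 4, -1093.5), (12, 4, -1093.5), (18, 4, -1102.2), (24, 5, -1105.5), (30, 4, -1106.0), (36, 3, -1112.1)]
s29 0 [(-36, 8, 36.8), (-30, 9, -1069.8), (-24, 4, -1073.3), (-18, 4, -1080.3), (-12, 4, -1074.2), (-6, 3, -1089.2), (0, 2, -1080.7), (6, 2, -1077.0), (12, 1, -1070.2), (18, 1, -1059.9), (24, 2, -1041.6), (30, 2, -1026.5), (36, 15, 6.8)]
s29 -56 [(-36, 10, 39.6), (-30, 14, 34.7), (-24, 12, 41.8), (-18, 12, 42.9), (-12, 17, 43.0), (-6, 18, 42.8), (0, 16, 42.9), (6, 13, 42.6), (12, 11, -564.6), (18, 15, -568.8), (24, 22, 5.4), (30, 24, 28.6), (36, 39, -70.1)]
```

View pics/c29.png

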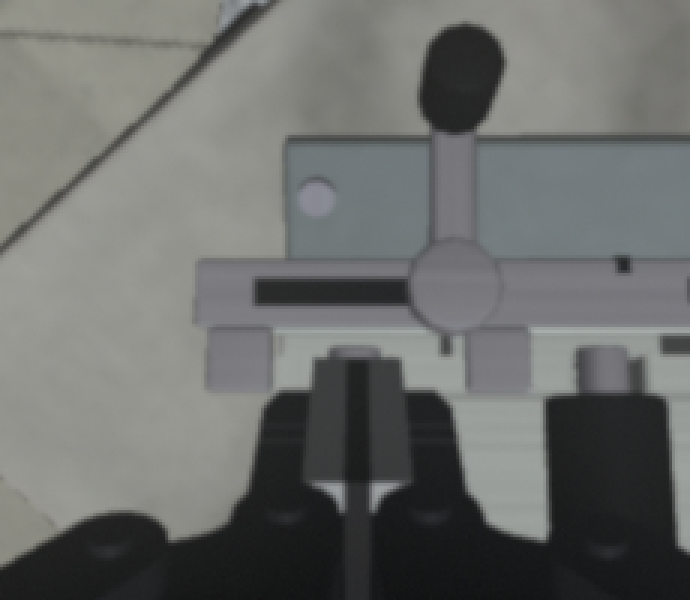

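```bash
python3 - <<'E'
from h import *
goto([-45,0,115],[-66,38.8,95],[-65,38.8,62])
E
```

```text
now [ 0.4105 -0.2718  0.127 ] [-21.1 -55.6 103.6]
[-45, 0, 115] [ 0.017   0.0592 -0.0028]
[-66, 38.8, 95] [ 0.037   0.0932 -0.0308]
[-65, 38.8, 62] [ 0.0506  0.0813 -0.0584]
```

Emit:
play_rows(
  motion=[
    [0.5,[0.01,0.04,0.01],0],
    [0,[0.027,0.085,0],0],
    [0,[0.037,0.093,-0.025],0],
    [0,[0.037,0.093,-0.03],0],
    [0,[0.037,0.093,-0.03],0],
  ],
)

```text
time: 30.8
tool_pos: [0.4458, -0.1779, 0.094]
tool_rot: [0.643, -0.29, 0.645, 0.293]
contact_force: [0.2, -0.3, 0.2]
gripper_width: 0.503
```

```bash
python3 - <<'E'
from h import *
im,d,i=grab('top','t30');seat('t30')
c=cv2.resize(im[175:270,375:475],(0,0),fx=6,fy=6,interpolation=3);cv2.imwrite('pics/ct30.png',c[:,:,::-1])
im,d,i=grab('wrist','w30');goto([-65,38.8,62])
z=np.load('pics/w30.npz');L=loc(cloud(z['d'],z))*1000
m=(L[...,2]>70)&(L[...,2]<80)&(L[...,0]<-54)&(L[...,0]>-80)&(L[...,1]>25)&(L[...,1]<55)
m[:,:285]=0;m[:,355:]=0
print(m.sum(),np.percentile(L[m],[3,50,97],axis=0).round(1))
E
```

```text
t30 56 [(-36, 0), (-30, 0), (-24, 0), (-18, 6, 45.7), (-12, 9, 44.5), (-6, 6, 45.5), (0, 7, 46.0), (6, 8, 46.3), (12, 8, 44.7), (18, 13, 44.4), (24, 7, 39.0), (30, 17, 25.9), (36, 21, 7.4)]
t30 0 [(-36, 0), (-30, 0), (-24, 0), (-18, 0), (-12, 8, 45.6), (-6, 7, 45.7), (0, 9, 46.1), (6, 7, 44.5), (12, 9, 45.4), (18, 13, 43.0), (24, 7, 38.4), (30, 12, 34.9), (36, 7, 25.0)]
t30 -56 [(-36, 0), (-30, 0), (-24, 0), (-18, 0), (-12, 0), (-6, 0), (0, 6, 45.0), (6, 8, 45.9), (12, 8, 45.4), (18, 14, 44.0), (24, 8, 38.2), (30, 14, 33.1), (36, 5, 24.0)]
now [ 0.447  -0.1793  0.0962] [-65.9  37.9  95. ]
[-65, 38.8, 62] [ 0.0141 -0.0112 -0.0276]
792 [[-76.1  34.5  73.9]
 [-65.7  39.2  75.6]
 [-55.6  43.9  77. ]]
```

View pics/w30.png

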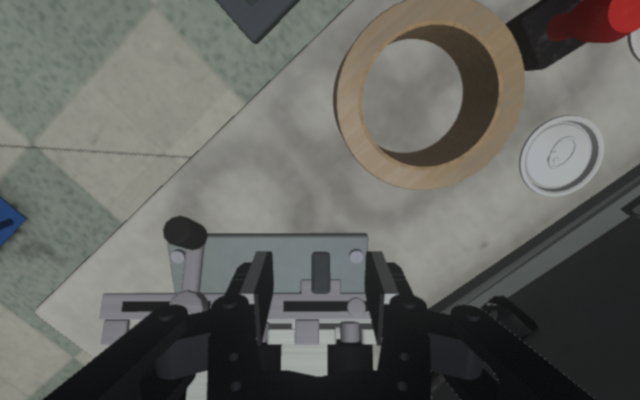

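Emit:
play_rows(
  motion=[
    [0,[0.006,-0.005,-0.012],0],
    [0,[0.014,-0.011,-0.0275],0],
    [0,[0.014,-0.011,-0.0275],0],
    [1,[0.014,-0.011,-0.0275],0],
    [1,[0.014,-0.011,-0.0275],0],
  ],
)

```text
time: 31.4
tool_pos: [0.4614, -0.1902, 0.0699]
tool_rot: [0.645, -0.291, 0.644, 0.291]
contact_force: [-0.9, 0.1, 0.1]
gripper_width: 0.165
```

Emit:
play_rows(
  motion=[
    [1,[0,0,0],0],
    [1,[0,0,0],0],
  ],
)

```text
time: 31.6
tool_pos: [0.4615, -0.1901, 0.07]
tool_rot: [0.644, -0.292, 0.644, 0.291]
contact_force: [-2.1, -0.4, 4.3]
gripper_width: 0.097
```

```bash
python3 - <<'E'
from h import *
goto([-65,64,62]);print(state()['contact_force'].round(1),state()['gripper_width'])
E
```

```text
now [ 0.4615 -0.1901  0.07  ] [-64.3  39.4  63.2]
[-65, 64, 62] [ 0.0163  0.0185 -0.0014]
[-2.1 -0.4  4.3] 0.09669172128812242
```

Emit:
play_rows(
  motion=[
    [1,[0.004,0.0045,0],0],
    [1,[0.008,0.009,0],0],
    [1,[0.012,0.0136,0],0],
    [1,[0.0163,0.0185,0],0],
    [1,[0.0163,0.0185,0],0],
  ],
)

```text
time: 32.1
tool_pos: [0.4786, -0.1706, 0.0701]
tool_rot: [0.645, -0.292, 0.644, 0.291]
contact_force: [-1.3, 1.9, 4.5]
gripper_width: 0.093
```

```bash
python3 - <<'E'
from h import *
goto();im,d,i=grab('wrist','w31');goto();print(state()['contact_force'].round(1))
c=cv2.resize(im[240:360,140:400],(0,0),fx=3,fy=3,interpolation=3);cv2.imwrite('pics/c31.png',c[:,:,::-1])
E
```

```text
now [ 0.4786 -0.1706  0.0701] [-64.3  65.3  63.3]
now [ 0.4786 -0.1706  0.07  ] [-64.3  65.3  63.2]
[0.1 2.7 4.8]
```

View pics/c31.png

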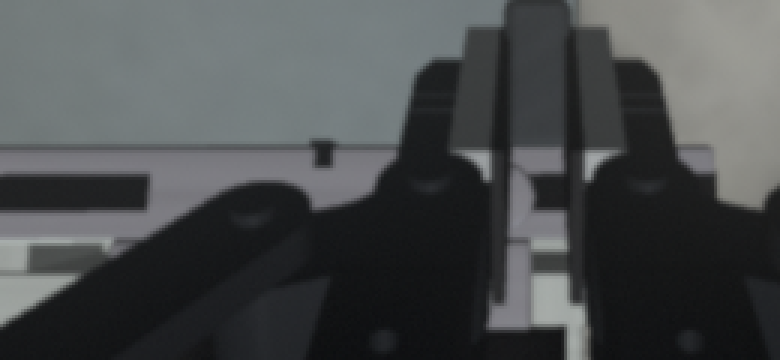

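```bash
python3 - <<'E'
from h import *
z=np.load('pics/w31.npz');im=z['im']
c=cv2.resize(im[280:302,230:266],(0,0),fx=20,fy=20,interpolation=0);cv2.imwrite('pics/c31b.png',c[:,:,::-1])
L=loc(cloud(z['d'],z))*1000
print([tuple(L[293,u].round(1)) for u in (244,247,250)],[tuple(L[287,u].round(1)) for u in (244,247,250)])
E
```

```text
[(np.float64(-52.5), np.float64(28.8), np.float64(50.9)), (np.float64(-52.4), np.float64(29.5), np.float64(47.2)), (np.float64(-52.4), np.float64(31.2), np.float64(47.9))] [(np.float64(-55.3), np.float64(27.0), np.float64(43.3)), (np.float64(-55.3), np.float64(29.5), np.float64(47.9)), (np.float64(-55.3), np.float64(31.0), np.float64(47.9))]
```

View pics/c31b.png

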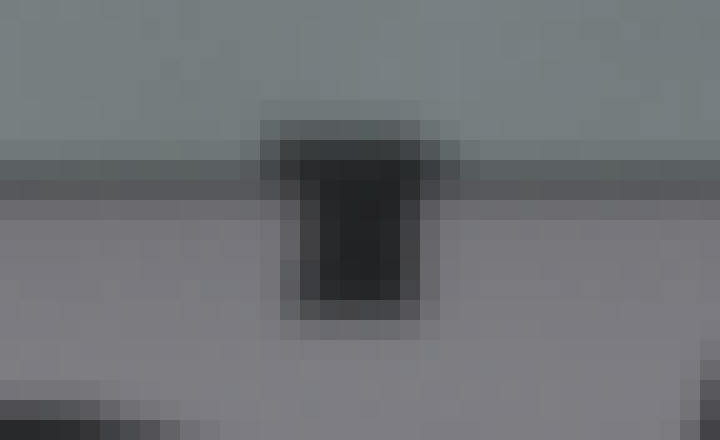

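Emit:
play_rows(
  motion=[
    [1,[-0.0009,-0.001,0],0],
    [1,[-0.0009,-0.001,0],0],
  ],
)

```text
time: 32.35
tool_pos: [0.4776, -0.1717, 0.07]
tool_rot: [0.645, -0.291, 0.644, 0.291]
contact_force: [0.8, 3.2, 5.1]
gripper_width: 0.095
```

```bash
python3 - <<'E'
from h import *
goto();im,d,i=grab('wrist','w32')
c=cv2.resize(im[280:302,230:266],(0,0),fx=20,fy=20,interpolation=0);cv2.imwrite('pics/c32b.png',c[:,:,::-1])
z=np.load('pics/w32.npz');K=z['K'];R=cv2.Rodrigues(z['rvec'])[0];t=z['tvec'].ravel()
for q in ([-55.5,28.3,48],[-56.5,28.3,48],[-57,28.3,44],[-57,28.3,40],[-58,28.3,44],[-57,28.3,36]):
    p=R@(O+Rc(YAW)@np.array(q)/1000)+t;print(q,(K@p/p[2])[:2].round(1))
E
```

```text
now [ 0.4776 -0.1717  0.07  ] [-64.3  63.8  63.3]
[-55.5, 28.3, 48] [247.5 286.7]
[-56.5, 28.3, 48] [247.6 284.7]
[-57, 28.3, 44] [249.2 283.7]
[-57, 28.3, 40] [250.7 283.7]
[-58, 28.3, 44] [249.3 281.7]
[-57, 28.3, 36] [252.1 283.7]
```

View pics/c32b.png

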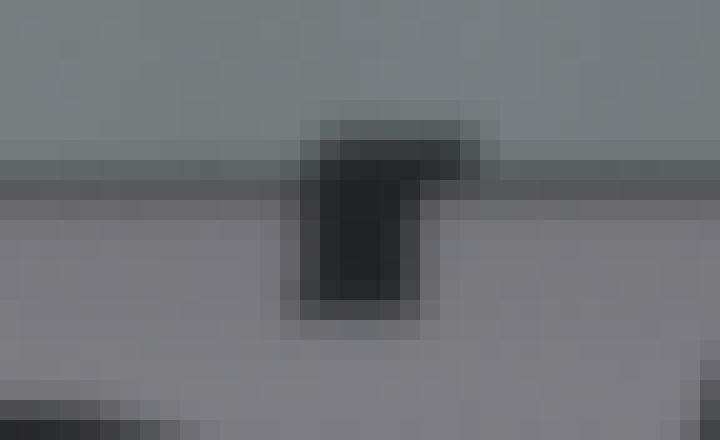

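Emit:
play_rows(
  motion=[
    [0.6,[0,0,0],0],
    [0.3,[0,0,0],0],
    [0.1,[-0.002,0.002,0.01],0],
    [0,[-0.012,0.01,0.035],0],
    [0,[-0.022,-0.005,0.055],0],
  ],
)

```text
time: 32.9
tool_pos: [0.4541, -0.1755, 0.1245]
tool_rot: [0.644, -0.292, 0.644, 0.292]
contact_force: [1.1, -1.3, 0.2]
gripper_width: 0.502
```

Emit:
play_rows(
  motion=[
    [0.5,[-0.02,-0.03,0.01],0],
    [1,[-0.035,-0.05,0.02],0],
    [1,[-0.035,-0.05,0.02],0],
    [1,[-0.035,-0.05,0.02],0],
  ],
)

```text
time: 33.3
tool_pos: [0.4196, -0.2272, 0.1443]
tool_rot: [0.645, -0.291, 0.644, 0.291]
contact_force: [0.4, 0.2, -1.0]
gripper_width: 0.002
```

```bash
python3 - <<'E'
from h import *
im,d,i=grab('wrist','w33');goto()
for t in ['knob_grip','lever_pivot']:
    print(t,[((loc(np.array(r['at']))*1000).round(1),round(r['score'],2)) for r in nets.landmark_of('wrist',t)])
c=cv2.resize(im[180:330,180:440],(0,0),fx=3,fy=3,interpolation=3);cv2.imwrite('pics/c33.png',c[:,:,::-1])
z=np.load('pics/w33.npz');L=loc(cloud(z['d'],z))*1000
m=(L[...,2]>70)&(L[...,2]<80)&(L[...,0]<-54)&(L[...,0]>-80)&(L[...,1]>40)&(L[...,1]<85)
print('tab',m.sum(),np.percentile(L[m],[3,50,97],axis=0).round(1))
m=(L[...,2]>60)&(L[...,2]<95)&(L[...,0]<-72)&(L[...,0]>-110)&(L[...,1]>-60)&(L[...,1]<0)
print('knob',m.sum(),np.percentile(L[m],[3,50,97],axis=0).round(1))
E
```

```text
now [ 0.4196 -0.2266  0.1437] [-32.  -15.7 129.9]
knob_grip [(array([-88.7, -37.1,  76. ]), 0.64)]
lever_pivot [(array([-42.5, -34.4,  78.4]), 0.74)]
tab 567 [[-75.7  59.   71.2]
 [-65.2  63.   75.5]
 [-55.2  68.3  77. ]]
knob 671 [[-92.3 -40.8  60.2]
 [-83.3 -33.7  85. ]
 [-75.5 -27.   86.8]]
```

View pics/c33.png

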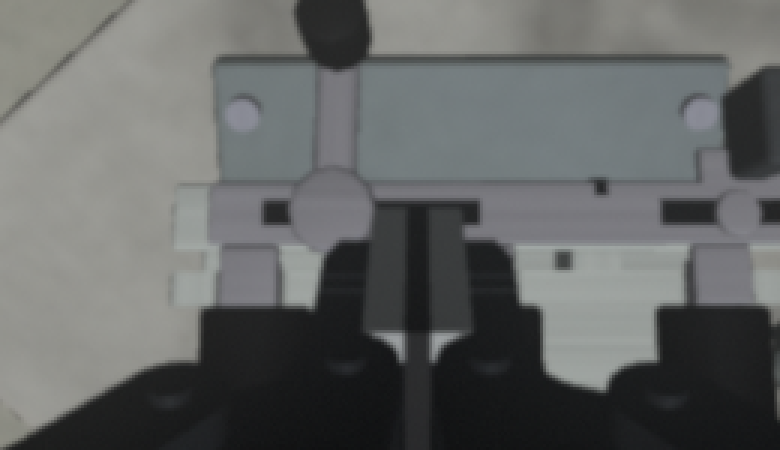

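```bash
python3 - <<'E'
from h import *
goto([-84,-34,110],[-84,-34,66])
z=np.load('pics/w33.npz');L=loc(cloud(z['d'],z))*1000
m=(L[...,2]>81)&(L[...,2]<95)&(L[...,0]<-72)&(L[...,0]>-110)&(L[...,1]>-60)&(L[...,1]<0)
print('knobtop',m.sum(),np.percentile(L[m],[2,50,98],axis=0).round(1))
m=(L[...,2]>51)&(L[...,2]<75)&(L[...,0]<-30)&(L[...,0]>-62)&(L[...,1]>-60)&(L[...,1]<-15)
print('pivcap',m.sum(),np.percentile(L[m],[2,50,98],axis=0).round(1))
m=(L[...,2]>51)&(L[...,2]<75)&(L[...,0]<-60)&(L[...,0]>-72)&(L[...,1]>-60)&(L[...,1]<-15)
print('arm',m.sum(),np.percentile(L[m],[2,50,98],axis=0).round(1))
E
```

```text
now [ 0.4196 -0.2261  0.1431] [-32.6 -15.3 129.5]
[-84, -34, 110] [-0.0376  0.0082 -0.0435]
[-84, -34, 66] [-0.0203 -0.007  -0.081 ]
knobtop 459 [[-93.1 -41.   81.6]
 [-85.6 -34.   85.5]
 [-79.4 -27.1  86.9]]
pivcap 746 [[-61.2 -43.6  58.2]
 [-48.2 -35.1  62.6]
 [-38.8 -26.3  64.1]]
arm 238 [[-71.6 -39.3  57.9]
 [-65.7 -34.8  59.6]
 [-60.1 -30.   61. ]]
```

Emit:
play_rows(
  motion=[
    [0.3,[-0.02,0.005,-0.01],0],
    [0,[-0.041,0.01,-0.03],0],
    [0,[-0.0395,0.0095,-0.045],0],
    [0,[-0.0395,0.0095,-0.045],0],
  ],
)

```text
time: 33.85
tool_pos: [0.3785, -0.2155, 0.0958]
tool_rot: [0.643, -0.29, 0.645, 0.293]
contact_force: [-0.6, -0.2, -0.3]
gripper_width: 0.499
```

```bash
python3 - <<'E'
from h import *
im,d,i=grab('wrist','w34')
z=np.load('pics/w34.npz');L=loc(cloud(z['d'],z))*1000
m=(L[...,2]>82)&(L[...,2]<92)&(L[...,0]<-72)&(L[...,0]>-110)&(L[...,1]>-60)&(L[...,1]<0)
m[:,:285]=0;m[:,355:]=0
print('knobtop',m.sum(),np.percentile(L[m],[2,50,98],axis=0).round(1))
goto([-87,-34,67])
E
```

```text
knobtop 664 [[-93.7 -41.3  82.8]
 [-86.4 -34.3  85.4]
 [-79.7 -27.3  87.1]]
now [ 0.3795 -0.2163  0.0975] [-87.6 -34.5 109.8]
[-87, -34, 67] [ 0.0175 -0.0148 -0.0362]
```

View pics/w34.png

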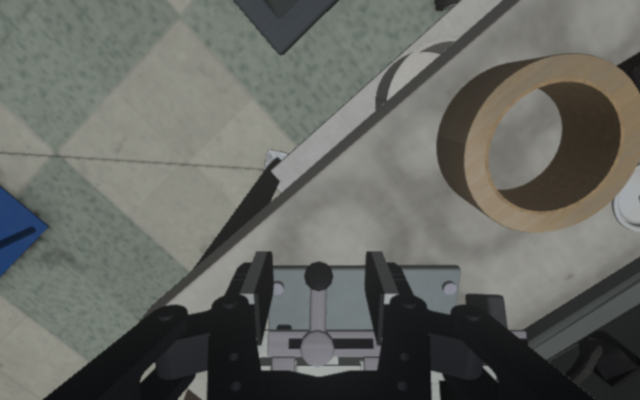

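Emit:
play_rows(
  motion=[
    [0,[0.007,-0.006,-0.015],0],
    [0,[0.014,-0.012,-0.029],0],
    [0,[0.0175,-0.0152,-0.036],0],
    [0.5,[0.0175,-0.0152,-0.036],0],
    [1,[0.0175,-0.0152,-0.036],0],
  ],
)

```text
time: 34.4
tool_pos: [0.398, -0.2328, 0.0634]
tool_rot: [0.644, -0.291, 0.644, 0.291]
contact_force: [-0.8, -0.6, 2.0]
gripper_width: 0.173
```

Emit:
play_rows(
  motion=[
    [1,[0,0,0],0],
    [1,[0,0,0],0],
  ],
)

```text
time: 34.6
tool_pos: [0.398, -0.2329, 0.0636]
tool_rot: [0.645, -0.292, 0.644, 0.291]
contact_force: [0.4, 0.1, 0.7]
gripper_width: 0.155
```

```bash
python3 - <<'E'
from h import *
goto();print(state()['contact_force'].round(1),state()['gripper_width'])
R=Rc(YAW)
prev=np.zeros(3)
for th in np.arange(.15,1.51,.15):
    d=R@np.array([40-40*np.cos(th),40*np.sin(th),0]);print(th.round(2),(d).round(1))
E
```

```text
now [ 0.398  -0.2329  0.0636] [-84.1 -34.7  67.9]
[0.4 0.1 0.7] 0.15481993332179336
0.15 [4.2 4.2 0.2]
0.3 [9.  7.9 0.9]
0.45 [14.  10.8  2.1]
0.6 [19.4 13.   3.7]
0.75 [24.9 14.4  5.6]
0.9 [30.4 15.   7.9]
1.05 [35.8 14.7 10.5]
1.2 [41.  13.6 13.3]
1.35 [45.8 11.7 16.3]
1.5 [50.2  9.  19.4]
```

Emit:
play_rows(
  motion=[
    [1,[0.0042,0.0042,0.0002],0],
    [1,[0.009,0.0079,0.0009],0],
    [1,[0.014,0.0108,0.0021],0],
    [1,[0.0194,0.013,0.0037],0],
    [1,[0.0249,0.0144,0.0056],0],
  ],
)

```text
time: 35.1
tool_pos: [0.4167, -0.2168, 0.0656]
tool_rot: [0.64, -0.288, 0.649, 0.295]
contact_force: [-20.7, -3.5, -0.3]
gripper_width: 0.156
```

```bash
python3 - <<'E'
from h import *
goto();print(state()['contact_force'].round(1),state()['gripper_width'])
im,d,i=grab('wrist','w35');goto()
E
```

```text
now [ 0.4167 -0.2168  0.0656] [-80.2 -10.3  67.8]
[-20.7  -3.5  -0.3] 0.15581782832824614
now [ 0.417  -0.2168  0.0657] [-79.9 -10.1  67.8]
```

View pics/w35.png

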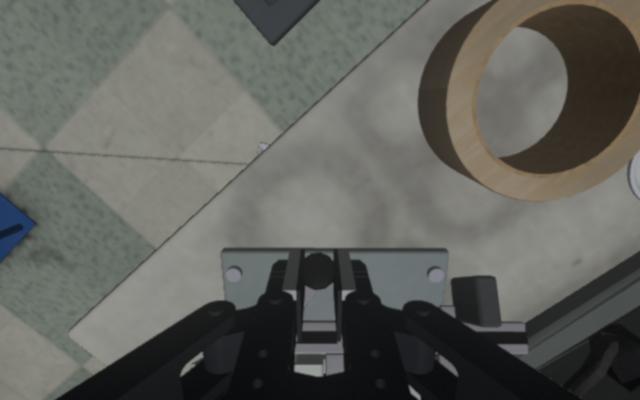

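Emit:
play_rows(
  motion=[
    [1,[-0.0024,0.0021,0.0052],0],
    [1,[-0.0028,0.0024,0.006],0],
    [1,[-0.0028,0.0024,0.006],0],
  ],
)

```text
time: 35.45
tool_pos: [0.4174, -0.2147, 0.0692]
tool_rot: [0.644, -0.29, 0.645, 0.292]
contact_force: [7.4, -7.7, -25.9]
gripper_width: 0.154
```

```bash
python3 - <<'E'
from h import *
goto();f=state()['contact_force'];print(f.round(1),(Rc(YAW).T@f).round(1),state()['gripper_width'])
im,d,i=grab('scene','s36')
c=cv2.resize(im[190:340,325:475],(600,600),interpolation=3);cv2.imwrite('pics/cs36.png',c[:,:,::-1])
im,d,i=grab('wrist','w36')
c=cv2.resize(im[220:400,220:420],(0,0),fx=3.3,fy=3.3,interpolation=3);cv2.imwrite('pics/cw36.png',c[:,:,::-1])
E
```

```text
now [ 0.4174 -0.2147  0.0692] [-79.   -8.2  71.3]
[  7.4  -7.7 -25.9] [ -4.5  -0.9 -27.6] 0.15432462939436326
```

View pics/cs36.png

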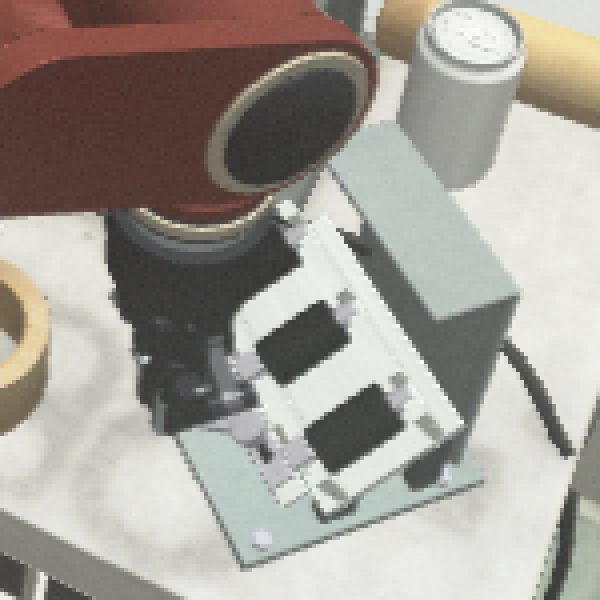

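View pics/cw36.png

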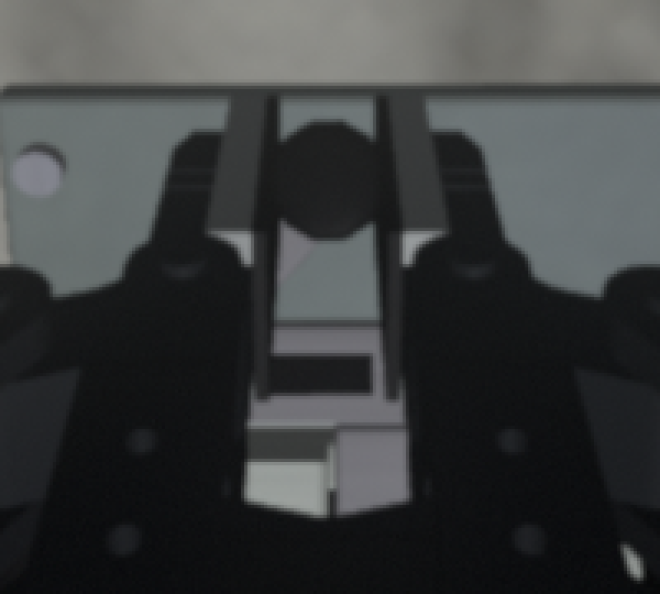

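Emit:
play_rows(
  motion=[
    [0.4,[0,0,0],0],
    [0.4,[0,0,0],0],
    [0.4,[-0.001,0.001,0.003],0],
    [0.4,[-0.001,0.001,0.003],0],
  ],
)

```text
time: 35.95
tool_pos: [0.4196, -0.2155, 0.079]
tool_rot: [0.645, -0.292, 0.644, 0.29]
contact_force: [0.3, 0.1, -0.4]
gripper_width: 0.302
```

```bash
python3 - <<'E'
from h import *
goto();f=state()['contact_force'];print(f.round(1),(Rc(YAW).T@f).round(1),state()['gripper_width'])
im,d,i=grab('wrist','w37')
c=cv2.resize(im[220:400,220:420],(0,0),fx=3.3,fy=3.3,interpolation=3);cv2.imwrite('pics/cw37.png',c[:,:,::-1])
z=np.load('pics/w37.npz');L=loc(cloud(z['d'],z))*1000
m=(L[...,2]>82)&(L[...,2]<90)&(L[...,0]<-62)&(L[...,0]>-110)&(L[...,1]>-30)&(L[...,1]<20)
m[:,:300]=0;m[:,340:]=0
print('knobtop',m.sum(),np.percentile(L[m],[2,50,98],axis=0).round(1))
E
```

```text
now [ 0.4196 -0.2155  0.079 ] [-72.1  -7.4  78.6]
[ 0.3  0.1 -0.4] [-0.   0.3 -0.4] 0.30164938335597524
knobtop 905 [[-82.4 -14.4  83.1]
 [-75.5  -7.5  85.5]
 [-68.5  -0.7  87. ]]
```

View pics/cw37.png

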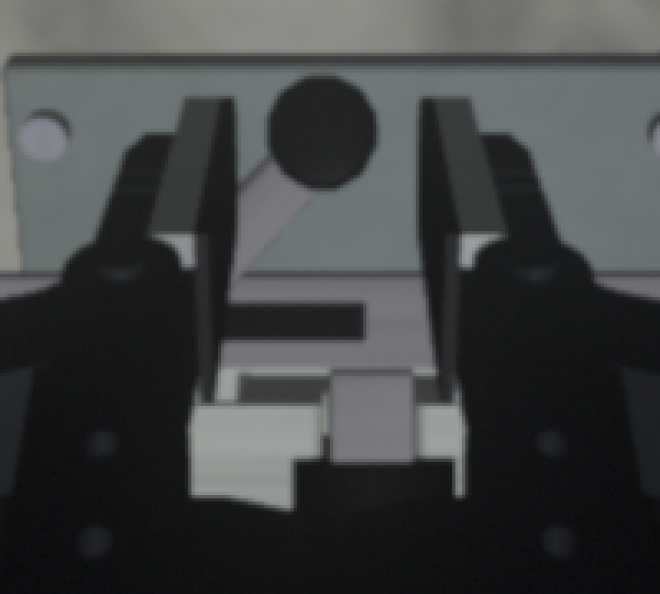

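Emit:
play_rows(
  motion=[
    [0.4,[-0.001,0.0009,-0.0044],0],
    [1,[-0.001,0.0009,-0.0044],0],
    [1,[-0.001,0.0009,-0.0044],0],
    [1,[-0.001,0.0009,-0.0044],0],
  ],
)

```text
time: 36.4
tool_pos: [0.4173, -0.2141, 0.0729]
tool_rot: [0.644, -0.291, 0.645, 0.291]
contact_force: [-2.8, 0.2, 1.9]
gripper_width: 0.15
```

```bash
python3 - <<'E'
from h import *
goto();f=state()['contact_force'];print(f.round(1),state()['gripper_width'])
R=Rc(YAW);a=.76
for th in (.88,1.0,1.12,1.24,1.36,1.48,1.55):
    d=R@np.array([40*(np.cos(a)-np.cos(th)),40*(np.sin(th)-np.sin(a)),0]);print(th,(d).round(1))
E
```

```text
now [ 0.4173 -0.2141  0.0729] [-77.5  -7.8  74.7]
[-2.8  0.2  1.9] 0.15043431876955662
0.88 [4.4 0.5 1.8]
1.0 [8.8 0.4 3.9]
1.12 [13.  -0.2  6. ]
1.24 [17.  -1.3  8.4]
1.36 [20.8 -2.9 10.8]
1.48 [24.3 -5.1 13.3]
1.55 [26.2 -6.5 14.7]
```

Emit:
play_rows(
  motion=[
    [1,[0.0044,0.0005,0.0018],0],
    [1,[0.0088,0.0004,0.0039],0],
    [1,[0.013,-0.0002,0.006],0],
    [1,[0.017,-0.0013,0.0084],0],
    [1,[0.0208,-0.0029,0.0108],0],
  ],
)

```text
time: 36.9
tool_pos: [0.434, -0.2151, 0.081]
tool_rot: [0.641, -0.287, 0.648, 0.295]
contact_force: [-17.0, 1.3, -2.4]
gripper_width: 0.153
```

```bash
python3 - <<'E'
from h import *
goto();f=state()['contact_force'];print(f.round(1),(Rc(YAW).T@f).round(1),state()['gripper_width'])
E
```

```text
now [ 0.434  -0.2151  0.081 ] [-62.    2.4  74.7]
[-17.    1.3  -2.4] [-12.9 -10.3   5.1] 0.15260700224426918
```

Emit:
play_rows(
  motion=[
    [1,[0.002,-0.001,0.0013],-0.12],
    [1,[0.004,-0.0025,0.0026],-0.25],
    [1,[0.006,-0.004,0.004],-0.35],
    [1,[0.006,-0.004,0.004],-0.35],
  ],
)

```text
time: 37.3
tool_pos: [0.4419, -0.2195, 0.0868]
tool_rot: [0.683, -0.172, 0.688, 0.176]
contact_force: [-11.1, 4.5, 7.2]
gripper_width: 0.152
```

```bash
python3 - <<'E'
from h import *
goto();f=state()['contact_force'];print(f.round(1),(Rc(YAW).T@f).round(1),state()['gripper_width'],state()['ft_torque'].round(2))
im,d,i=grab('wrist','w38')
E
```

```text
now [ 0.4419 -0.2195  0.0868] [-51.5   4.4  75.1]
[-11.1   4.5   7.2] [-5.9 -4.  12. ] 0.15205899732477487 [ 0.76  1.76 -0.12]
```

View pics/w38.png

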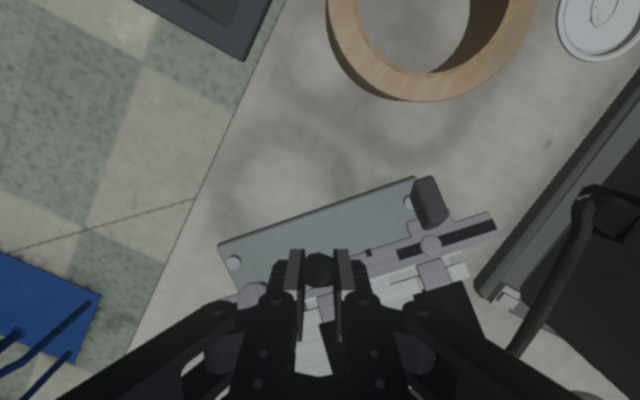

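Emit:
play_rows(
  motion=[
    [1,[0.0015,-0.0012,0.0012],-0.1],
    [1,[0.003,-0.0025,0.0022],-0.15],
    [1,[0.003,-0.0025,0.0022],-0.15],
  ],
)

```text
time: 37.65
tool_pos: [0.4429, -0.2201, 0.0874]
tool_rot: [0.692, -0.119, 0.7, 0.127]
contact_force: [-13.6, 7.2, 4.5]
gripper_width: 0.148
```

```bash
python3 - <<'E'
from h import *
goto();f=state()['contact_force'];print(f.round(1),(Rc(YAW).T@f).round(1))
E
```

```text
now [ 0.4429 -0.2201  0.0874] [-50.2   4.6  75. ]
[-13.6   7.2   4.5] [-10.4  -3.6  11.7]
```

Emit:
play_rows(
  motion=[
    [1,[0.002,-0.0018,0.0016],0],
    [1,[0.0035,-0.003,0.0028],-0.05],
    [1,[0.0035,-0.003,0.0028],-0.05],
  ],
)

```text
time: 37.95
tool_pos: [0.4434, -0.2207, 0.088]
tool_rot: [0.692, -0.099, 0.706, 0.112]
contact_force: [-21.6, 12.0, 6.6]
gripper_width: 0.148
```

```bash
python3 - <<'E'
from h import *
goto();f=state()['contact_force'];print(f.round(1),(Rc(YAW).T@f).round(1))
E
```

```text
now [ 0.4434 -0.2207  0.088 ] [-49.2   4.4  75.1]
[-21.6  12.    6.6] [-17.1  -5.2  18.3]
```

Emit:
play_rows(
  motion=[
    [0.3,[0,0,0],0],
    [0.2,[0,0,0.002],0],
    [0.2,[-0.005,0.004,0.03],0],
    [0.2,[-0.04,0.03,0.07],0.2],
    [0.2,[-0.06,0.06,0.09],0.4],
  ],
)

```text
time: 38.45
tool_pos: [0.3915, -0.1671, 0.1854]
tool_rot: [0.676, -0.211, 0.674, 0.209]
contact_force: [0.2, -1.0, 1.6]
gripper_width: 0.402
```

Emit:
play_rows(
  motion=[
    [0.2,[-0.01,0.03,0],0.14],
    [0.2,[-0.01,0.03,0],0.14],
    [0.2,[-0.01,0.03,0],0.14],
  ],
)

```text
time: 38.75
tool_pos: [0.3817, -0.1365, 0.1836]
tool_rot: [0.66, -0.256, 0.659, 0.255]
contact_force: [0.9, -0.0, -0.6]
gripper_width: 0.401
```

```bash
python3 - <<'E'
from h import *
im,d,i=grab('wrist','w39');goto()
z=np.load('pics/w39.npz');L=loc(cloud(z['d'],z))*1000
m=(L[...,2]>81)&(L[...,2]<90)&(L[...,0]<-30)&(L[...,0]>-100)&(L[...,1]>-40)&(L[...,1]<30)
print('knobtop',m.sum(),np.percentile(L[m],[2,50,98],axis=0).round(1))
m=(L[...,2]>70)&(L[...,2]<80)&(L[...,0]<-54)&(L[...,0]>-80)&(L[...,1]>40)&(L[...,1]<85)
print('tab',m.sum(),np.percentile(L[m],[2,50,98],axis=0).round(1))
m=(L[...,2]>61)&(L[...,2]<67)&(L[...,0]<-34)&(L[...,0]>-62)&(L[...,1]>-50)&(L[...,1]<-15)
print('piv',m.sum(),np.percentile(L[m],[2,50,98],axis=0).round(1))
seat('w39')
im2,d,i=grab('scene','s39');seat('s39')
c=cv2.resize(im2[190:340,325:475],(600,600),interpolation=3);cv2.imwrite('pics/cs39.png',c[:,:,::-1])
E
```

```text
now [ 0.3816 -0.1368  0.1832] [-86.3  26.6 209.5]
knobtop 310 [[-56.9  -2.2  83. ]
 [-50.1   5.   85.5]
 [-43.1  11.8  87.2]]Traceback (most recent call last):
  File "<stdin>", line 7, in <module>
    return _quantile_unchecked(
        a, q, axis, out, overwrite_input, method, keepdims, weights)
    return _ureduce(a,
                    func=_quantile_ureduce_func,
    ...<5 lines>...
                    overwrite_input=overwrite_input,
                    method=method)
    r = func(a, **kwargs)
    result = _quantile(arr,
                       quantiles=q,
    ...<2 lines>...
                       out=out,
                       weights=wgt)
    slices_having_nans = np.isnan(arr[-1, ...])
                                  ~~~^^^^^^^^^
IndexError: index -1 is out of bounds for axis 0 with size 0
```

View pics/w39.png

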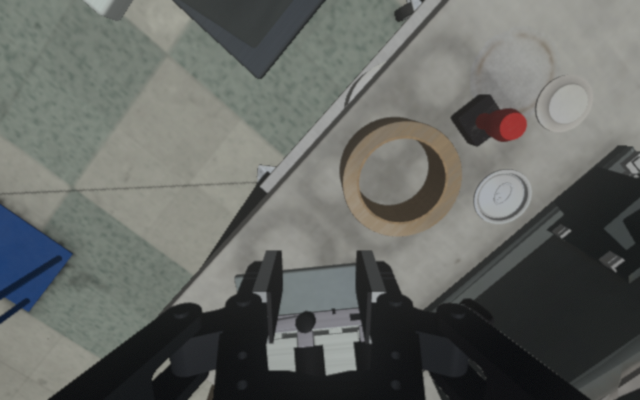

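```bash
python3 - <<'E'
from h import *
print(pose());goto([-95,5,100],[-90,5,76],[-78,5,76])
im2,d,i=grab('scene','s39');seat('s39')
c=cv2.resize(im2[190:340,325:475],(600,600),interpolation=3);cv2.imwrite('pics/cs39.png',c[:,:,::-1])
E
```

```text
(array([ 0.3816, -0.1368,  0.1832]), 'camdir', 2.309, array([-0.53, -0.49,  2.15,  0.  ,  1.48, -1.27]))
now [ 0.3816 -0.1368  0.1832] [-86.3  26.6 209.5]
[-95, 5, 100] [ 0.0231 -0.0491 -0.0979]
[-90, 5, 76] [ 0.0357 -0.0602 -0.1157]
[-78, 5, 76] [ 0.0434 -0.0669 -0.1095]
s39 56 [(-36, 15, 45.0), (-30, 15, 45.9), (-24, 17, 42.0), (-18, 14, 42.2), (-12, 16, 42.5), (-6, 17, 41.9), (0, 16, 42.0), (6, 16, 42.4), (12, 16, 41.5), (18, 19, 42.0), (24, 20, 32.4), (30, 15, 33.4), (36, 16, 6.9)]
s39 0 [(-36, 14, 45.1), (-30, 19, 45.4), (-24, 16, 41.4), (-18, 17, 43.0), (-12, 17, 41.8), (-6, 14, 42.5), (0, 13, 43.0), (6, 16, 43.2), (12, 14, 43.6), (18, 17, 42.2), (24, 19, 33.3), (30, 17, 34.4), (36, 17, 8.4)]
s39 -56 [(-36, 16, 45.8), (-30, 18, 46.1), (-24, 12, 44.5), (-18, 15, 43.2), (-12, 16, 41.9), (-6, 21, 41.0), (0, 18, 43.3), (6, 18, 42.3), (12, 19, 42.4), (18, 22, 41.9), (24, 27, 7.5), (30, 24, 25.7), (36, 38, -79.4)]
```

View pics/cs39.png

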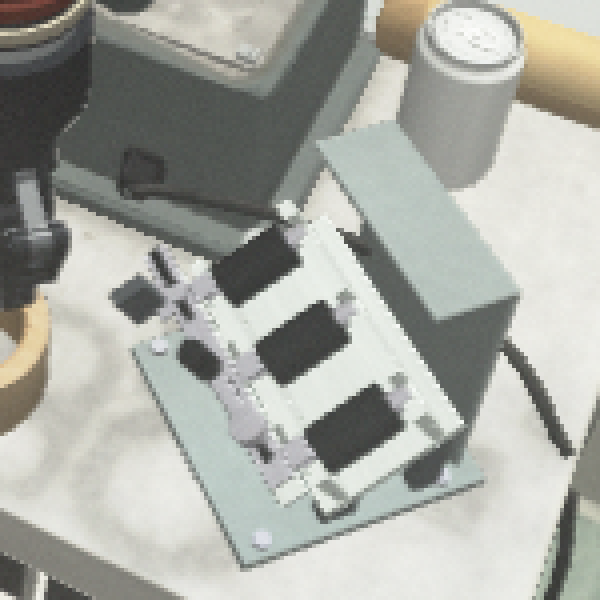

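Emit:
play_rows(
  motion=[
    [1,[0.008,-0.018,-0.035],0.11],
    [1,[0.016,-0.035,-0.07],0.11],
    [1,[0.023,-0.049,-0.098],0.11],
    [1,[0.0357,-0.06,-0.1157],0.11],
    [1,[0.0357,-0.06,-0.1157],0.11],
  ],
)

```text
time: 39.35
tool_pos: [0.4155, -0.1968, 0.0634]
tool_rot: [0.643, -0.288, 0.646, 0.293]
contact_force: [-0.8, 0.3, -0.1]
gripper_width: 0.004
```

```bash
python3 - <<'E'
from h import *
goto([-78,5,76]);print(state()['contact_force'].round(1))
im,d,i=grab('wrist','w40')
E
```

```text
now [ 0.4155 -0.1968  0.0634] [-93.4   3.9  73.3]
[-78, 5, 76] [ 0.0095 -0.0069  0.0103]
[-0.8  0.3 -0.1]
```

View pics/w40.png

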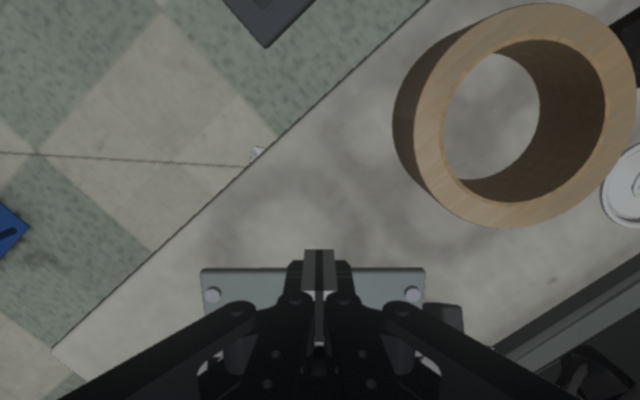

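Emit:
play_rows(
  motion=[
    [1,[0.004,-0.0035,0.004],0],
    [1,[0.008,-0.007,0.0075],0],
    [1,[0.01,-0.0085,0.009],0],
    [1,[0.01,-0.0085,0.009],0],
  ],
)

```text
time: 39.8
tool_pos: [0.4271, -0.2051, 0.0771]
tool_rot: [0.644, -0.292, 0.644, 0.291]
contact_force: [-1.8, 0.9, 1.1]
gripper_width: 0.002
```

Emit:
play_rows(
  motion=[
    [1,[0.0015,-0.0013,0.0012],0],
    [1,[0.003,-0.0026,0.0024],0],
    [1,[0.003,-0.0026,0.0024],0],
  ],
)

```text
time: 40.1
tool_pos: [0.4276, -0.2055, 0.0772]
tool_rot: [0.643, -0.289, 0.645, 0.294]
contact_force: [-6.1, 5.5, 2.0]
gripper_width: -0.004
```

```bash
python3 - <<'E'
from h import *
goto();f=state()['contact_force'];print((Rc(YAW).T@f).round(1))
E
```

```text
now [ 0.4276 -0.2055  0.0772] [-73.5   5.4  77.3]
[-6.   0.1  6. ]
```

Emit:
play_rows(
  motion=[
    [1,[0.002,-0.0017,0.001],0],
    [1,[0.004,-0.0034,0.002],0],
    [1,[0.004,-0.0034,0.002],0],
  ],
)

```text
time: 40.4
tool_pos: [0.4282, -0.2059, 0.0772]
tool_rot: [0.641, -0.285, 0.647, 0.298]
contact_force: [-15.3, 14.6, 4.9]
gripper_width: -0.002
```

```bash
python3 - <<'E'
from h import *
goto();f=state()['contact_force'];print((Rc(YAW).T@f).round(1))
E
```

```text
now [ 0.4282 -0.2059  0.0772] [-72.9   5.5  77. ]
[-15.5   0.8  15.2]
```

Emit:
play_rows(
  motion=[
    [1,[-0.012,0.011,0],0],
    [1,[-0.025,0.022,0.02],0],
    [1,[-0.035,0.035,0.06],0],
    [1,[-0.045,0.06,0.1],0],
    [1,[-0.045,0.09,0.14],0],
  ],
)

```text
time: 40.9
tool_pos: [0.3881, -0.1207, 0.2223]
tool_rot: [0.645, -0.291, 0.644, 0.29]
contact_force: [1.7, -0.6, 0.2]
gripper_width: -0.002
```

Emit:
play_rows(
  motion=[
    [1,[0.02,0.0,0.02],0],
    [1,[0.04,-0.0,0.03],0],
    [1,[0.04,0,0.03],0],
    [1,[0.04,0,0.03],0],
  ],
)

```text
time: 41.3
tool_pos: [0.4285, -0.1209, 0.2502]
tool_rot: [0.644, -0.291, 0.644, 0.291]
contact_force: [-0.2, 0.1, 0.1]
gripper_width: 0.002
```

```bash
python3 - <<'E'
from h import *
goto()
im,d,i=grab('wrist','w41')
z=np.load('pics/w41.npz');L=loc(cloud(z['d'],z))*1000
def b(n,lo,hi):
    m=np.all((L>lo)&(L<hi),axis=-1); print(n,m.sum(),np.percentile(L[m],[2,50,98],axis=0).round(1) if m.any() else '')
b('knob',[-100,-40,81],[-30,30,90]);b('tab',[-80,40,70],[-54,85,80]);b('piv',[-62,-50,61],[-34,-20,67])
im2,d,i=grab('top','t41')
c=cv2.resize(im2[175:270,375:475],(0,0),fx=6,fy=6,interpolation=3);cv2.imwrite('pics/ct41.png',c[:,:,::-1]);seat('t41')
for t in ['date_stamp','ferrule_cap','full_can']: print(t,[(np.round(r['at'],3).tolist(),round(r['score'],2)) for r in nets.landmark_of('top',t)][:1])
im3,d,i=grab('scene','s41')
for t in ['date_stamp','ferrule_cap','full_can']: print(t,[(np.round(r['at'],3).tolist(),round(r['score'],2)) for r in nets.landmark_of('scene',t)][:1])
E
```

```text
now [ 0.4285 -0.1209  0.2502] [-30.2  69.5 253.7]
knob 209 [[-56.6  -1.9  82.4]
 [-49.7   5.3  85.5]
 [-42.5  12.   87.1]]
tab 196 [[-77.   59.2  73.6]
 [-66.7  64.2  75.6]
 [-57.7  68.3  77.3]]
piv 280 [[-55.7 -43.6  61.2]
 [-46.7 -34.7  62.9]
 [-38.5 -25.6  64.6]]
t41 56 [(-36, 7, 47.9), (-30, 7, 48.4), (-24, 9, 45.0), (-18, 8, 45.7), (-12, 7, 44.3), (-6, 7, 45.0), (0, 8, 45.5), (6, 8, 46.1), (12, 7, 45.3), (18, 14, 43.4), (24, 6, 39.3), (30, 16, 31.4), (36, 25, 8.4)]
t41 0 [(-36, 6, 47.3), (-30, 9, 47.5), (-24, 9, 44.9), (-18, 6, 44.0), (-12, 10, 46.6), (-6, 6, 44.7), (0, 10, 43.8), (6, 6, 44.6), (12, 8, 46.0), (18, 11, 43.9), (24, 10, 37.6), (30, 12, 35.3), (36, 6, 24.3)]
t41 -56 [(-36, 6, 49.4), (-30, 10, 48.6), (-24, 6, 46.8), (-18, 8, 45.9), (-12, 8, 45.6), (-6, 7, 46.9), (0, 8, 45.0), (6, 6, 45.7), (12, 11, 46.1), (18, 11, 44.5), (24, 8, 38.0), (30, 15, 34.4), (36, 5, 24.7)]
date_stamp [([0.455, -0.0, 0.005], 0.48)]
ferrule_cap [([0.499, 0.064, -0.007], 0.62)]
full_can []
date_stamp [([0.452, -0.004, -0.001], 0.78)]
ferrule_cap [([0.505, 0.061, -0.003], 0.76)]
full_can [([0.721, -0.282, 0.002], 0.62)]
```

View pics/ct41.png

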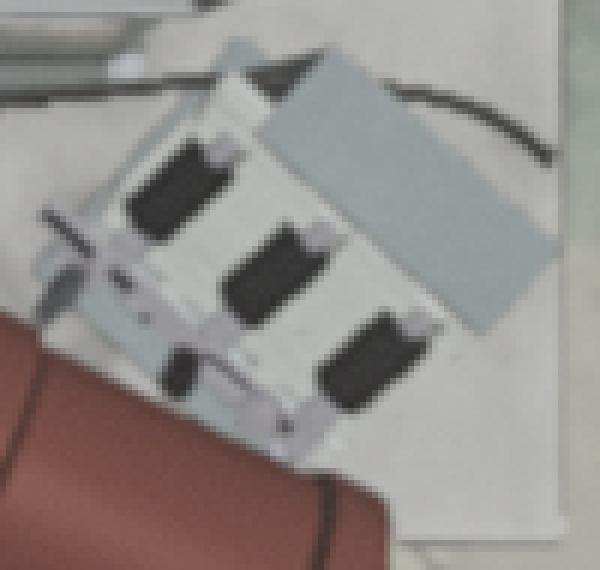

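View pics/w41.png

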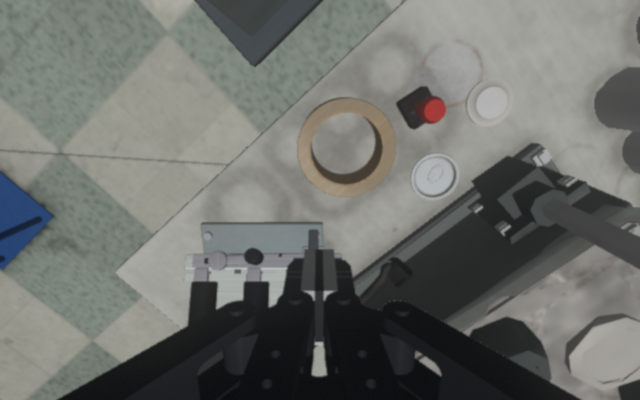

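```bash
python3 - <<'E'
from h import *
print(workorder.job_done(), state()['time'])
E
```

```text
the job is handed in; nothing more can be done
the job is handed in; nothing more can be done
```

All three rollers are seated in the cradle, the keeper is at its mark, the lever is tightened, and I handed the job in at about 41.5 s.

**How it was done**
- **Tilting the rollers:** the interface does not let the tool lean. I pressed one end of each held roller on the hood's front edge to tilt it in the grip, then dropped it into its bay.
- **Two jams:** the middle and right rollers stuck with the low end about 7 mm high. I pushed them down with the shut fingers; the middle one took a peak of about 57 N at the wrist.
- **Keeper moved early:** when I opened the gripper at the right bay, a finger pushed the keeper to about 0.016. I slid it back to about 0.003, seated the right roller, and only then slid it to the mark.
- **Lever:** I pinched the knob to swing it most of the way. Then I pushed it with the shut fingers until it stopped moving at about 21 N.

**Last checks**
- **Rollers:** body tops are level at about 45–46 mm along the cassette's normal (46 mm when seated) in all three bays. The tongues lie over the low-side stubs.
- **Keeper:** about 0.0275–0.028, against the mark at 0.028. The index line agreed with the mark in the wrist picture before I let go of the tab.
- **Lever:** about 1.5 rad, measured from the knob against the pivot.
- **Other objects:** the stamp, cap and can are where they started within the networks' accuracy. The network missed the can in the last top picture but found it in the scene picture.

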